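Fish out the dropped rod clamps and lock up the kit tray

ROBOT

A 6-joint arm with a two-finger parallel gripper is mounted at the origin on the work surface. World frame = base frame: x ahead of the robot, y to its left, z up, the work surface at z = 0. Lengths are in mm, angles in rad, forces in N, time in s.
With the tool pointing down it reaches from about 350 to 875 mm from the base axis. Payload 15.5 kg.
Tool frame: the origin (TCP) lies at the very end of the fingers, on their centre line; the grasp point (between the pads) lies 19 mm behind it; z points along the fingers, y is the direction in which the jaws open and shut (so a half turn about z gives the same grasp; the last joint's range is limited). The gripper opens to 85 mm and grips with 20 to 120 N. Pads are 22 mm wide; open, the fingers measure 114 mm over their backs; the gripper's body (76 mm by 85 mm) begins 54 mm behind the grasp point. The pads swing forward as they close: fully open they stand 13 mm farther back than shut.
Start: joints at [-1.286, 0.494, 1.345, -0, 1.302, -0.096], TCP at [231.71, -580.463, 231.277] pointing down, gripper open.
Joint ranges: [-2.91, 2.91], [-0.82, 2.16], [0.22, 2.67], [-1.22, 4.37], [0.12, 2.79], [-3.08, 3.08]. Speed limits (rad/s): [1.89, 1.89, 2.57, 3.01, 3.01, 3.01].

INTERFACE

Orientations are given as a rotation vector (axis times angle).
In Python, from bench import robot gives the robot as it stands.
- The arm moves only by the tool drive_tool, never from a script. Its argument "motion" is a list of rows, each a list of 7 numbers: the opening, from -1 (shut) to 1 (fully open), then the shift along the tool's x, y, z in cm, then the turn, a rotation vector about the tool's x, y, z in rad. In form: [[grip, dx, dy, dz, rx, ry, rz], ...]. A call has exactly 5 rows; each row shifts and turns the pose as measured when the row begins, along the tool's axes as they then stand; what a row does not reach is not made up. A row lasts 1/10 s, in which the tool goes at most 50 mm and 8.59 degrees, less where a joint would pass 70% of its speed; a pose out of reach is approached as far as the arm can. A call is refused whole if a number of a shift passes 5 or a number of a turn 0.15, either way. A call with a gripper value outside its range is refused whole. The fingers move at their own pace and stop on an object; "newtons" is the grip in N (left out, the last holds). Time passes only in rows, so rows that do not move let the fingers close, or fill a call up. It gives the time, the measured TCP pose, the force and the opening at its end, in the units of the state.
- robot.get_state(): the state, without advancing time (a new reading comes with each control period).
- robot.read_camera(name): name is "scene" or "top"; returns a dict with "image" (384x512x3 uint8, red, green, blue), "fx", "fy", "cx", "cy" (pixels), "k1" (the pictures are not rectified: a ray, as slopes to the right and down, at radius r is drawn at 1 + k1 r^2 times it, then the intrinsics apply), "world_from_camera" (4x4, takes a point from camera to world coordinates). Camera axes: x right, y down, z forward; pixel columns grow to the right and rows downward; lengths in mm; the calibration is good to about 2 mm. A picture is of the moment at which its call begins. There is no depth.
- robot.sign_off(): hands the job in, once; it reports no verdict.
The state is a dict: "clock": time; "qpos": joint angles; "joint_vel": joint speeds; "joint_torque": joint torques, N m; "tcp_pos": TCP position; "tool_rot": TCP orientation; "force": force on the tool from outside, world axes, zero at the start; "ft_torque": the same for the moment, N m; "opening": opening from 0.0 (shut) to 1.0 (fully open).
Only numpy, scipy, OpenCV 4.12 (cv2) and the standard library are available. Lean on these libraries where they do the work, as an engineer would, in place of code of your own. Each camera call takes 0.05 s, during which the arm holds its last target.

TASK

Two or three rod clamps with blue screws have dropped behind the wire guard over the gas outlets: reach in under the guard with the orange-handled hooked rod and draw every one out in front, keeping the gripper itself out of the guard. Then put all the clamps down in the grey kit tray, flat on its floor, lay the retaining bar across the tray so that its ends sit down in the two blue forks, and after that push the red lock pin fully home through the holed fork and the bar. Finish with the hook lying with its handle on the cork mat, and leave the cork ring, the bottle and the tip box where they are.

Things in the scene. Friction and masses are not known exactly. Their poses are not given: they have to be found in the camera images.
- guard: fixed steel wire guard: 290 x 200 mm lattice roof of 8 mm rods (gaps about 65 mm, underside 126 mm above the bench) on four 10 mm corner posts, sides open. Origin on the bench, middle of the front edge; y points in behind the guard (away from the tray), z up; the roof covers x -145..145, y 0..200 mm. A grey rail 70 mm high closes the back at y = 215 mm
- clamp1_center (a point): rod clamp: grey metal block 30 x 32 x 30 mm high with a blue thumbscrew (22 mm diameter) sticking 12 mm out of its +x end; 42 x 32 x 30 mm over all, 0.1 kg. Point at its centre, 15 mm up; x along its 42 mm length to the blue screw, y across the 32 mm width, z up (middle of the metal block: x = -6 mm). Two or three such clamps lie flat behind the guard; an absent one reads None
- clamp2_center (a point): rod clamp: grey metal block 30 x 32 x 30 mm high with a blue thumbscrew (22 mm diameter) sticking 12 mm out of its +x end; 42 x 32 x 30 mm over all, 0.1 kg. Point at its centre, 15 mm up; x along its 42 mm length to the blue screw, y across the 32 mm width, z up (middle of the metal block: x = -6 mm). Two or three such clamps lie flat behind the guard; an absent one reads None
- clamp3_center (a point): rod clamp: grey metal block 30 x 32 x 30 mm high with a blue thumbscrew (22 mm diameter) sticking 12 mm out of its +x end; 42 x 32 x 30 mm over all, 0.1 kg. Point at its centre, 15 mm up; x along its 42 mm length to the blue screw, y across the 32 mm width, z up (middle of the metal block: x = -6 mm). Two or three such clamps lie flat behind the guard; an absent one reads None
- hook_grip (a point): hooked rod, 0.2 kg: centre of its orange handle (100 x 22 wide x 20 mm high, lies flat, point 10 mm up). x along the rod toward the hook, z up. A 10 mm steel rod at the same height runs to x = 225 mm, bends square to +y as a 72 mm foot and ends in a 12 mm lip pointing back toward the handle. Starts on the bench, hook toward the guard
- hook_foot (a point): middle of the hook's 72 mm foot, on its centre line: x = 225, y = 36 mm from hook_grip, same axes
- tray: fixed grey open tray, outside 175 (x) x 120 (y) x 40 mm high, walls and floor 5 mm; origin under its centre on the bench, z up. Beyond each x end stands a blue fork for the bar, centred at x = -115 and +115 mm: floor 48 mm above the bench, two cheeks across y (faces given at tray_pinhole), tops 78 mm high, 36 mm long in x; end stops at x = -140 and +140 mm
- tray_pinhole (a point): middle of the 13 x 13 mm pin hole of the tray's -x fork (the other has none), half-way between its two cheeks, 60 mm above the bench; the hole runs along y through both cheeks; axes as the tray. Cheeks of both forks: 8 mm thick, inner faces at y = -16 and +16 mm, outer faces at -24 and +24 mm
- bar_mid (a point): loose aluminium retaining bar 270 (x) x 26 (y) x 24 mm high, green middle band, 0.28 kg, same both ways round; point at its centre, 12 mm up. Through each end, along y, goes a slot 30 mm long (x = 98..128 mm), 14 mm high at mid height. Seated in the forks its centre is 60 mm above the bench over the tray's centre and a slot lines up with the pin hole
- pin_grip (a point): loose lock pin, 0.06 kg: centre of its red handle (40 long x 20 x 20 mm, lies flat, point 10 mm up). x along the pin toward its tip; an 8 mm brass stem runs from the handle's end (x = 20) to x = 76 mm. Goes in from either side; fully home the handle's end is at a cheek and the tip stands about 8 mm out of the other
- pin_tip (a point): end of the pin's stem, 76 mm from pin_grip along x, same axes
- mat: cork mat fixed on the bench, 70 (x) x 130 (y) x 3 mm thick; origin under its centre, z up; the hook's handle is to lie on it
- cork_ring: bystander: cork ring 110 mm outside diameter, 28 mm high, loose; origin under its centre
- bottle: bystander: amber bottle 64 mm diameter, 130 mm high, loose; origin under its centre
- tip_box: bystander: black box 70 x 100 x 70 mm with yellow tips, loose; origin under its centre

How it is judged:
By the outcome, as a careful person would: the job done as asked, in the order asked, and still so for the second after the job is handed in, with the robot touching nothing.
Of clamp1, clamp2, clamp3 only 2 to 3 are there at a start; the rules pass over those that are not, and their reading is None.
At some moment in a run one of clamp1, clamp2, clamp3 may be knocked a few centimetres aside while the robot is not near it.
Once in a run the grip may slacken for a moment while it holds something.
It also fails if it takes over 210 s, if anything falls off the work surface, if the arm or the gripper's body presses on something with over 40 N, if the wrist force passes 120 N, or if a joint passes its speed limit or range.

## Working session

There is one attempt and no reset: what is moved stays moved. The work goes in short steps, Python scripts to look and compute and a tool call to move; the robot and the scene stay as the last step left them, time stands still between calls to the robot, and variables do not carry over. Pictures are saved under pics/ and viewed, and the job is handed in when it is done.

Besides the shell and the picture viewer there is one more tool, called after ">>>" as name(argument=value, ...), one argument or row to a line, values as JSON. drive_tool: Moves the arm, as the interface text tells. Its arguments: {"type":"object","properties":{"motion":{"type":"array"},"newtons":{"type":"number"}},"required":["motion"]}

```bash
ls; mkdir -p pics; cat > h.py <<'E'
import numpy as np, cv2
from bench import robot
def cam(name,fn=None):
    c=robot.read_camera(name)
    if fn: cv2.imwrite('pics/'+fn+'.png',c['image'][:,:,::-1])
    return c
def ray(c,u,v):
    K=np.array([[c['fx'],0,c['cx']],[0,c['fy'],c['cy']],[0,0,1]],float)
    x,y=(u-c['cx'])/c['fx'],(v-c['cy'])/c['fy']
    a,b=x,y
    for _ in range(30):
        s=1+c['k1']*(a*a+b*b); a,b=x/s,y/s
    T=np.array(c['world_from_camera']); d=T[:3,:3]@np.array([a,b,1.]); return T[:3,3],d/np.linalg.norm(d)
def plane(c,u,v,z):
    o,d=ray(c,u,v); return o+d*(z-o[2])/d[2]
def proj(c,p):
    T=np.array(c['world_from_camera']); q=T[:3,:3].T@(np.array(p,float)-T[:3,3])
    a,b=q[0]/q[2],q[1]/q[2]; s=1+c['k1']*(a*a+b*b)
    return np.array([c['fx']*a*s+c['cx'],c['fy']*b*s+c['cy']])
E
python3 - <<'E'
from h import *
for n in('scene','top'):
    c=cam(n,n+'0'); print({k:np.round(v,3).tolist() for k,v in c.items() if k!='image'})
print(robot.get_state())
E
```

```text
pics
{'fx': 366.116, 'fy': 366.116, 'cx': 259.279, 'cy': 193.017, 'k1': 0.03, 'world_from_camera': [[-0.308, 0.728, -0.613, 1174.785], [0.951, 0.228, -0.206, 132.427], [-0.01, -0.647, -0.763, 795.806], [0.0, 0.0, 0.0, 1.0]]}
{'fx': 429.915, 'fy': 429.915, 'cx': 256.103, 'cy': 197.935, 'k1': 0.03, 'world_from_camera': [[-0.01, -0.989, 0.15, 421.325], [-1.0, 0.009, -0.005, -62.432], [0.003, -0.151, -0.989, 1296.534], [0.0, 0.0, 0.0, 1.0]]}
{'clock': 0.1, 'qpos': array([-1.28651108e+00,  4.94125091e-01,  1.34605066e+00,  1.12857804e-05,
        1.30249338e+00, -9.54967391e-02]), 'joint_vel': array([-0.0017102 , -0.00153066, -0.001698  , -0.00127296, -0.00035191,
        0.00061497]), 'joint_torque': array([ 1.37889936e-03, -8.83596754e+01, -3.84560108e+01, -1.84824081e-06,
        5.28391683e-03, -1.28530419e-05]), 'tcp_pos': array([ 231.6192031 , -580.16209669,  230.76363394]), 'tool_rot': array([-3.08406940e+00, -5.92774315e-01,  1.42314490e-04]), 'force': array([-0.69623484,  0.82700842,  0.49541192]), 'ft_torque': array([ 0.02400183, -0.07348146,  0.04343669]), 'opening': 0.998731212267041}
```

```bash
python3 - <<'E'
import cv2
for n in('scene0','top0'):
    a=cv2.imread(f'pics/{n}.png'); cv2.imwrite(f'pics/{n}b.png',cv2.resize(a,(800,600),interpolation=cv2.INTER_CUBIC))
E
```

```text
(no output)
```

View pics/scene0b.png

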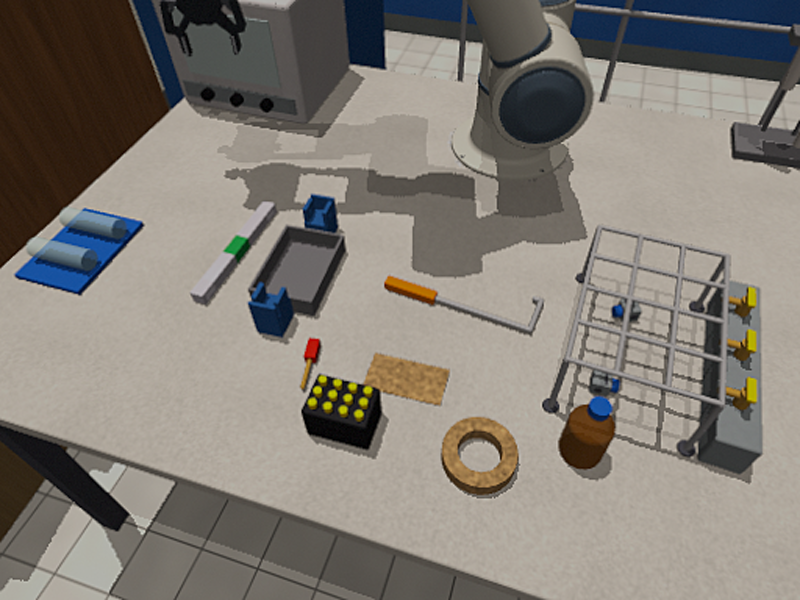

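View pics/top0b.png

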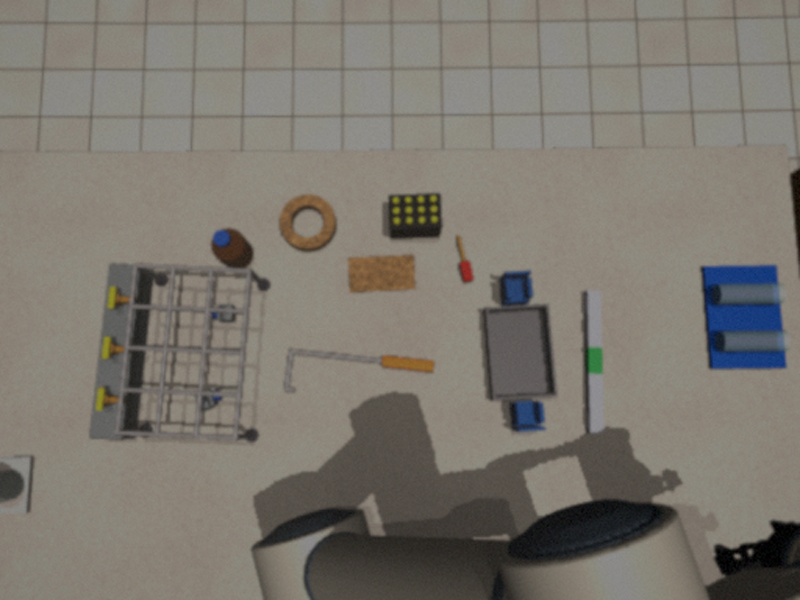

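```bash
python3 - <<'E'
import cv2
a=cv2.imread('pics/top0.png')[160:290,50:180]; cv2.imwrite('pics/c1.png',cv2.resize(a,(600,600),interpolation=cv2.INTER_CUBIC))
a=cv2.imread('pics/scene0.png')[140:310,345:495]; cv2.imwrite('pics/c2.png',cv2.resize(a,(529,600),interpolation=cv2.INTER_CUBIC))
a=cv2.imread('pics/top0.png')[140:290,270:400]; cv2.imwrite('pics/c3.png',cv2.resize(a,(520,600),interpolation=cv2.INTER_CUBIC))
a=cv2.imread('pics/top0.png')[110:260,170:300]; cv2.imwrite('pics/c4.png',cv2.resize(a,(520,600),interpolation=cv2.INTER_CUBIC))
E
```

```text
(no output)
```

View pics/c1.png

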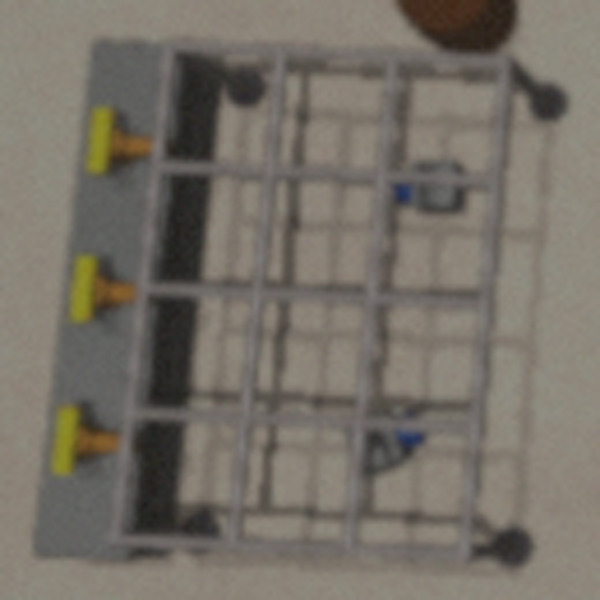

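View pics/c2.png

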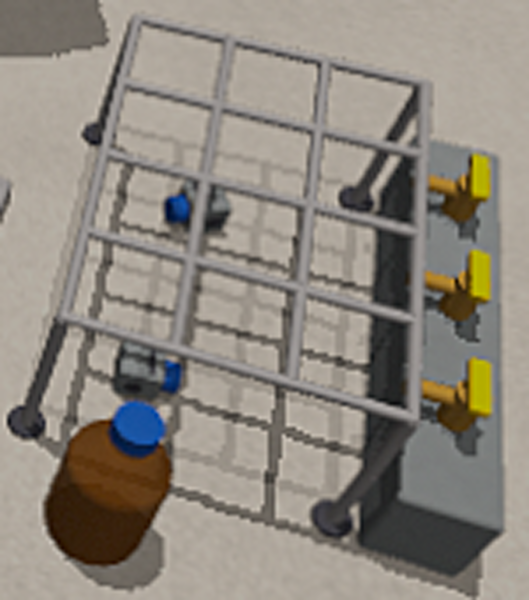

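View pics/c3.png

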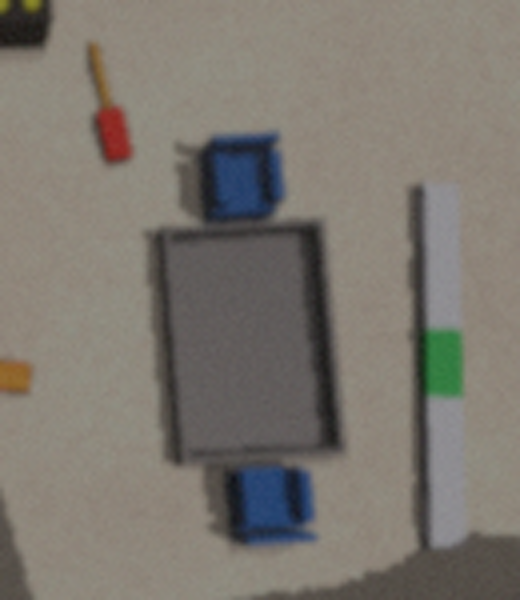

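View pics/c4.png

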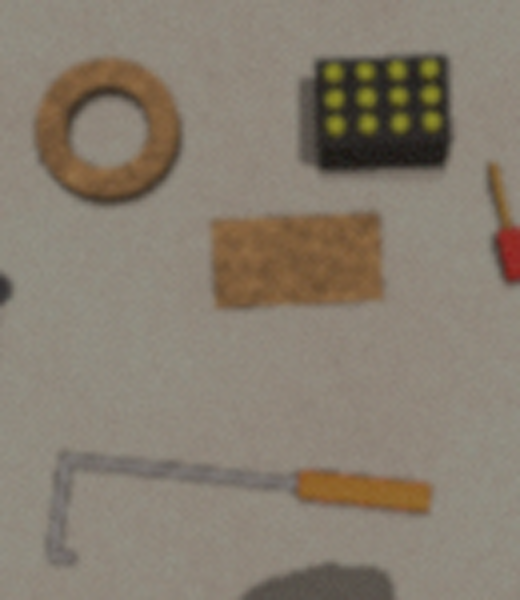

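```bash
python3 - <<'E'
import cv2
a=cv2.imread('pics/scene0.png')[115:265,115:250]; cv2.imwrite('pics/c5.png',cv2.resize(a,(540,600),interpolation=cv2.INTER_CUBIC))
E
python3 - <<'E'
from h import *
t=cam('top');s=cam('scene')
def P(cr,x,y,z):
    sc,ox,oy,c={'c1':(600/130,50,160,t),'c2':(529/150,345,140,s),'c3':(4,270,140,t),'c4':(4,170,110,t)}[cr]
    return np.round(plane(c,x/sc+ox-.0,y/sc+oy,z),0)[:2]
print('hook handle ends',P('c4',297,485,20),P('c4',432,498,20),'bend',P('c4',63,460,15),'foot end',P('c4',58,556,15))
print('mat', [P('c4',*q,3) for q in((212,220),(380,213),(383,297),(217,307))])
print('ring',P('c4',108,128,28))
print('box top', [P('c4',*q,70) for q in((317,60),(447,55),(447,160),(320,167))])
print('bar top',[P('c3',*q,24) for q in((423,185),(458,185),(467,545),(430,547))])
print('green',P('c3',444,362,24))
print('pin tip,handle',P('c3',93,44,10),P('c3',104,108,15),P('c3',120,160,15))
print('tray top corners',[P('c3',*q,40) for q in((156,232),(322,224),(342,453),(177,463))])
print('fork1 top',[P('c3',*q,78) for q in((205,138),(280,135),(283,210),(206,220))])
print('fork2',[P('c3',*q,78) for q in((228,472),(303,468),(312,517),(235,535))])
print('guard feet',[P('c1',*q,5) for q in((548,102),(513,548),(245,87),(200,525))])
print('roof corners',[P('c1',*q,130) for q in((505,55),(470,550),(168,48),(118,542))])
print('clamps top: ',P('c1',438,185,30),'screw',P('c1',402,192,15),'B',P('c1',385,450,30),'screw',P('c1',410,437,15))
print('clamps scene: A',P('c2',135,365,30),'screw',P('c2',172,376,15),'B',P('c2',210,203,30),'screw',P('c2',177,208,15))
print('bottle',P('c2',100,530,0), 'cap top', P('c2',138,415,130))
E
```

```text
hook handle ends [516. -32.] [ 505. -132.] bend [537. 142.] foot end [466. 145.]
mat [array([722.,  32.]), array([726., -97.]), array([660., -99.]), array([654.,  28.])]
ring [788. 110.]
box top [array([827., -50.]), array([ 830., -146.]), array([ 750., -145.]), array([745., -52.])]
bar top [array([ 647., -428.]), array([ 647., -454.]), array([ 381., -446.]), array([ 380., -419.])]
green [ 514. -437.]
pin tip,handle [ 762. -184.] [ 711. -191.] [ 670. -202.]
tray top corners [array([ 611., -225.]), array([ 616., -348.]), array([ 448., -355.]), array([ 442., -235.])]
fork1 top [array([ 674., -257.]), array([ 675., -311.]), array([ 620., -311.]), array([ 614., -256.])]
fork2 [array([ 435., -265.]), array([ 437., -318.]), array([ 403., -323.]), array([ 391., -269.])]
guard feet [array([669., 197.]), array([380., 213.]), array([681., 397.]), array([397., 412.])]
roof corners [array([674., 199.]), array([383., 211.]), array([680., 399.]), array([390., 412.])]
clamps top:  [611. 262.] screw [609. 289.] B [442. 290.] screw [450. 278.]
clamps scene: A [622. 263.] screw [613. 291.] B [458. 303.] screw [456. 282.]
bottle [736. 259.] cap top [729. 251.]
```

View pics/c5.png

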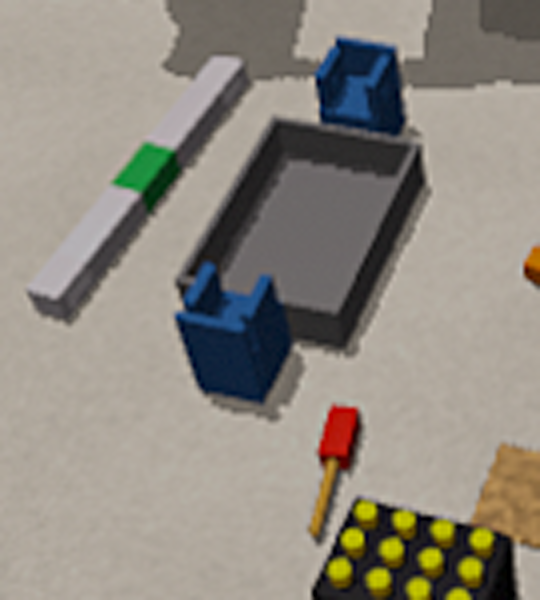

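```bash
python3 - <<'E'
import cv2,numpy as np
a=cv2.imread('pics/scene0.png')
b=cv2.resize(a[175:220,155:195],(533,600),interpolation=cv2.INTER_NEAREST)
d=cv2.resize(a[120:155,190:220],(267*2,600),interpolation=cv2.INTER_NEAREST)
o=np.hstack([b,d])[:, :]; o=cv2.resize(o,(800,450),interpolation=cv2.INTER_NEAREST)
cv2.imwrite('pics/c6.png',cv2.convertScaleAbs(o,alpha=1.7))
from h import *
s=cam('scene')
# tray centre etc
print(proj(s,[640,-257,60]),proj(s,[412,-270,60]))
E
```

```text
[184.21545399 192.22501323] [212.87519138 136.64699364]
```

View pics/c6.png

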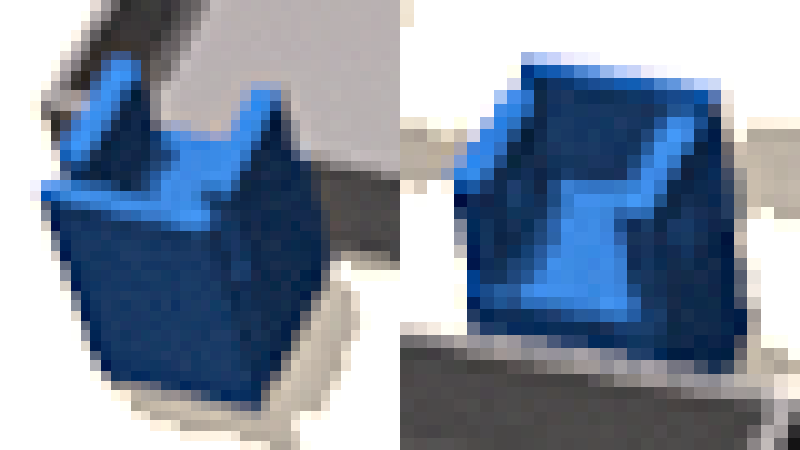

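```bash
python3 - <<'E'
from h import *
acc=0;tacc=0
for i in range(12):
    acc=acc+cam('scene')['image'].astype(float); c=cam('top');tacc=tacc+c['image'].astype(float)
acc/=12;tacc/=12
np.save('acc.npy',acc);np.save('tacc.npy',tacc)
s=cam('scene')
def e(a): 
    b=a[:,:,2]; return np.clip((b-20)*2.6,0,255).astype(np.uint8)
b=cv2.resize(e(acc[175:220,155:195]),(400,450),interpolation=cv2.INTER_NEAREST)
d=cv2.resize(e(acc[120:155,190:220]),(386,450),interpolation=cv2.INTER_NEAREST)
cv2.imwrite('pics/c7.png',np.hstack([b,d]))
for X in((643,-261),(413,-273)):
    for dx in(-6.5,6.5):
        for z in(53.5,66.5): print(X,dx,z,proj(s,[X[0]+dx,X[1]+.05*dx,z]).round(1))
cv2.imwrite('pics/t7.png',cv2.resize(tacc[140:290,270:400][:,:,::-1].clip(0,255).astype(np.uint8),(520,600),interpolation=cv2.INTER_CUBIC))
cv2.imwrite('pics/t8.png',cv2.resize(tacc[160:290,50:180][:,:,::-1].clip(0,255).astype(np.uint8),(600,600),interpolation=cv2.INTER_CUBIC))
E
```

```text
(643, -261) -6.5 53.5 [183.7 192.5]
(643, -261) -6.5 66.5 [182.9 189.3]
(643, -261) 6.5 53.5 [181.8 196.1]
(643, -261) 6.5 66.5 [180.9 192.9]
(413, -273) -6.5 53.5 [212.8 136.9]
(413, -273) -6.5 66.5 [212.3 133.6]
(413, -273) 6.5 53.5 [211.3 139.7]
(413, -273) 6.5 66.5 [210.9 136.4]
```

View pics/c7.png

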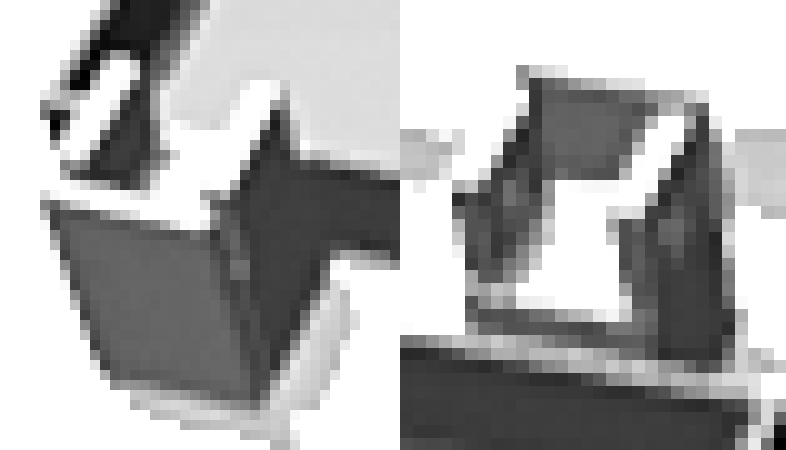

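View pics/t7.png

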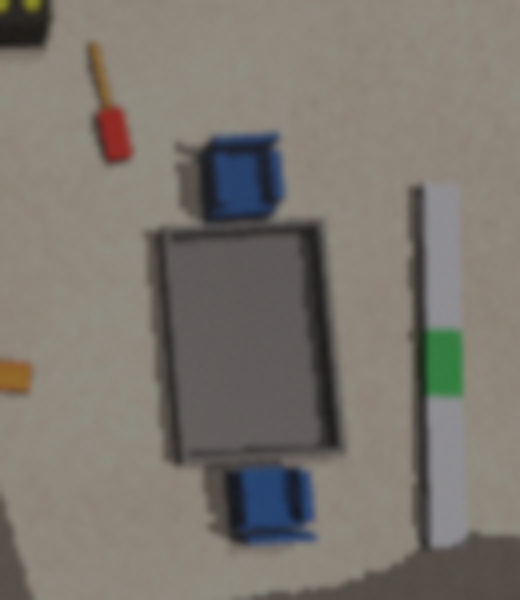

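View pics/t8.png

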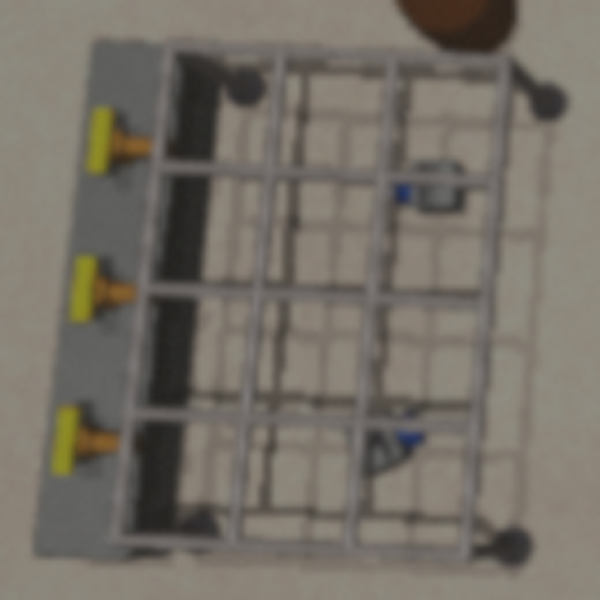

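```bash
cat >> h.py <<'E'
from scipy.spatial.transform import Rotation as R
def mask(img,name):
    hsv=cv2.cvtColor(img,cv2.COLOR_RGB2HSV)
    lo,hi={'orange':((10,170,110),(22,255,255)),'green':((45,120,60),(75,255,255)),'red':((0,180,90),(6,255,255)),'blue':((105,150,40),(125,255,255)),'screw':((105,140,60),(125,255,255))}[name]
    return cv2.inRange(hsv,lo,hi)
def blobs(c,name,amin=15,roi=None):
    m=mask(c['image'],name)
    if roi: 
        z=np.zeros_like(m); z[roi[1]:roi[3],roi[0]:roi[2]]=255; m&=z
    n,l,st,ce=cv2.connectedComponentsWithStats(m)
    out=[]
    for i in range(1,n):
        if st[i,4]>=amin:
            cs,_=cv2.findContours((l==i).astype(np.uint8),cv2.RETR_EXTERNAL,cv2.CHAIN_APPROX_NONE)
            out.append((st[i,4],ce[i],cs[0][:,0,:]))
    return sorted(out,key=lambda o:-o[0])
def rect(c,cont,z):
    w=np.array([plane(c,*q,z)[:2] for q in cont],np.float32)
    (x,y),(a,b),an=cv2.minAreaRect(w)
    if a<b: a,b,an=b,a,an+90
    an=(an+90)%180-90
    return np.round([x,y,a,b,an],1)
def st():
    s=robot.get_state(); r=R.from_rotvec(s['tool_rot']); X=r.as_matrix()
    print('t %.1f tcp %s head %.1f tilt %.1f q %s F %s open %.3f'%(s['clock'],np.round(s['tcp_pos'],1),np.degrees(np.arctan2(X[1,0],X[0,0])),np.degrees(np.arccos(min(1,-X[2,2]))),np.round(s['qpos'],2),np.round(s['force'],1),s['opening']))
    return s,r
def go(p,head):
    """deltas in tool axes to pose with tool down, tool x heading deg"""
    s,r=st()
    d=r.inv().apply(np.array(p,float)-s['tcp_pos'])/10
    h=np.radians(head); M=np.array([[np.cos(h),np.sin(h),0],[np.sin(h),-np.cos(h),0],[0,0,-1]]).T
    M=np.column_stack([[np.cos(h),np.sin(h),0],[np.sin(h),-np.cos(h),0],[0,0,-1]])
    rv=(r.inv()*R.from_matrix(M)).as_rotvec()
    print('tool-frame d cm',d.round(2),'rot',rv.round(3)); 
    return d,rv
E
python3 - <<'E'
from h import *
t=cam('top');s=cam('scene')
for c,n in((t,'top'),(s,'scene')):
    b=blobs(c,'orange')
    for q in b[:4]: print(n,'orange',q[0],q[1].round(),rect(c,q[2],20))
    for q in blobs(c,'green')[:2]: print(n,'green',q[0],rect(c,q[2],24))
    for q in blobs(c,'red')[:2]: print(n,'red',q[0],rect(c,q[2],20))
go([511,-82,120],84)
E
```

```text
top orange 145 [260. 232.] [512.  -79.2  90.3  15.4  83.5]
top green 133 [ 515.8 -433.8   42.3   23.6   -3. ]
top red 46 [ 690.8 -195.6   32.5   13.1    9.8]
scene orange 199 [263. 184.] [515.8 -80.   97.2  21.   83.2]
scene orange 45 [470. 251.] [572.1 464.8  26.2  13.1 -81. ]
scene orange 41 [195. 239.] [ 742.8 -184.3   53.9    6.3   13.4]
scene orange 28 [470. 220.] [474.2 466.5  16.6  11.   87.9]
scene green 94 [ 514.7 -434.4   45.2   26.4   -1.9]
scene red 85 [ 693.5 -196.1   36.4   18.2   12.7]
t 1.6 tcp [ 231.7 -580.5  231.3] head 21.8 tilt 0.0 q [-1.29  0.49  1.35 -0.    1.3  -0.1 ] F [-0.3  0.6 -0.1] open 1.003
tool-frame d cm [ 44.42 -35.94  11.13] rot [-0.     0.    -1.086]
```

```bash
cat >> h.py <<'E'
def plan(p,head,n,grip=1):
    s,r=st()
    h=np.radians(head)
    M=np.column_stack([[np.cos(h),np.sin(h),0],[np.sin(h),-np.cos(h),0],[0,0,-1]])
    tot=(R.from_matrix(M)*r.inv()).as_rotvec()
    D=(np.array(p,float)-s['tcp_pos'])/10/n
    print('per row len %.1f cm, rot %.3f'%(np.linalg.norm(D),np.linalg.norm(tot)/n))
    for i in range(n):
        rv=r.inv().apply(tot)/n
        print([grip]+[float(x) for x in r.inv().apply(D).round(2)]+[float(x) for x in rv.round(3)], '' if (i+1)%5 else '\n')
        r=R.from_rotvec(tot/n)*r
E
python3 - <<'E'
from h import *
plan([512,-80,110],83.4,15)
E
```

```text
t 1.6 tcp [ 231.7 -580.5  231.3] head 21.8 tilt 0.0 q [-1.29  0.49  1.35 -0.    1.3  -0.1 ] F [-0.3  0.6 -0.1] open 1.003
per row len 3.9 cm, rot 0.072
[1, 2.97, -2.41, 0.81, -0.0, 0.0, -0.072] 
[1, 3.14, -2.19, 0.81, -0.0, 0.0, -0.072] 
[1, 3.29, -1.96, 0.81, -0.0, 0.0, -0.072] 
[1, 3.42, -1.72, 0.81, -0.0, 0.0, -0.072] 
[1, 3.53, -1.47, 0.81, -0.0, 0.0, -0.072] 

[1, 3.63, -1.21, 0.81, -0.0, 0.0, -0.072] 
[1, 3.71, -0.95, 0.81, -0.0, 0.0, -0.072] 
[1, 3.76, -0.68, 0.81, -0.0, 0.0, -0.072] 
[1, 3.8, -0.41, 0.81, -0.0, 0.0, -0.072] 
[1, 3.82, -0.13, 0.81, -0.0, 0.0, -0.072] 

[1, 3.82, 0.14, 0.81, -0.0, 0.0, -0.072] 
[1, 3.8, 0.41, 0.81, -0.0, 0.0, -0.072] 
[1, 3.76, 0.69, 0.81, -0.0, 0.0, -0.072] 
[1, 3.7, 0.95, 0.81, -0.0, 0.0, -0.072] 
[1, 3.63, 1.22, 0.81, -0.0, 0.0, -0.072]
```

>>> drive_tool(
  motion=[
    [1,3,-2.4,0.8,0,0,-0.075],
    [1,3.1,-2.2,0.8,0,0,-0.075],
    [1,3.3,-2,0.8,0,0,-0.075],
    [1,3.4,-1.7,0.8,0,0,-0.075],
    [1,3.5,-1.5,0.8,0,0,-0.075],
  ],
)

```text
clock: 2.1
tcp_pos: [323.7, -412.2, 190.5]
tool_rot: [2.912, 1.165, -0.001]
force: [1.2, -0.3, 0.8]
opening: 1.001
```

>>> drive_tool(
  motion=[
    [1,3.6,-1.2,0.8,0,0,-0.075],
    [1,3.7,-1,0.8,0,0,-0.075],
    [1,3.8,-0.7,0.8,0,0,-0.075],
    [1,3.8,-0.4,0.8,0,0,-0.075],
    [1,3.8,-0.1,0.8,0,0,-0.075],
  ],
)

```text
clock: 2.6
tcp_pos: [413.8, -235.8, 149.0]
tool_rot: [2.629, 1.706, -0.001]
force: [0.8, -0.4, -0.5]
opening: 0.995
```

```bash
python3 -c "
from h import *
plan([512,-80,70],83.4,10)"
```

```text
t 2.6 tcp [ 413.8 -235.8  149. ] head 66.0 tilt 0.5 q [-0.64  0.4   1.81 -0.    0.93 -0.22] F [ 0.8 -0.4 -0.5] open 0.995
per row len 2.0 cm, rot 0.030
[1, 1.83, 0.26, 0.78, 0.001, 0.001, -0.03] 
[1, 1.82, 0.31, 0.78, 0.001, 0.001, -0.03] 
[1, 1.81, 0.37, 0.78, 0.001, 0.001, -0.03] 
[1, 1.79, 0.42, 0.79, 0.001, 0.001, -0.03] 
[1, 1.78, 0.48, 0.79, 0.001, 0.001, -0.03] 

[1, 1.76, 0.53, 0.79, 0.001, 0.001, -0.03] 
[1, 1.75, 0.59, 0.79, 0.001, 0.001, -0.03] 
[1, 1.73, 0.64, 0.79, 0.001, 0.001, -0.03] 
[1, 1.71, 0.69, 0.79, 0.001, 0.001, -0.03] 
[1, 1.68, 0.74, 0.79, 0.001, 0.001, -0.03]
```

Tracking is excellent (near 97%).

>>> drive_tool(
  motion=[
    [1,3.6,0.6,1.6,0,0,-0.06],
    [1,3.6,0.8,1.6,0,0,-0.06],
    [1,3.5,1,1.6,0,0,-0.06],
    [1,3.5,1.2,1.6,0,0,-0.06],
    [1,3.4,1.4,1.6,0,0,-0.06],
  ],
)

```text
clock: 3.1
tcp_pos: [518.1, -75.2, 67.2]
tool_rot: [2.327, 2.092, -0.0]
force: [0.0, -0.7, -0.0]
opening: 0.997
```

```bash
python3 -c "
from h import *
go([512,-80,3],83.4)
for n in ('top','scene'):
    c=cam(n,'g1'+n)
    for q in blobs(c,'orange')[:3]: print(n,'orange',q[0],q[1].round(),rect(c,q[2],20))
"
```

```text
t 3.1 tcp [518.1 -75.2  67.2] head 83.9 tilt 0.7 q [-0.25  0.58  1.77 -0.01  0.78 -0.14] F [ 0.  -0.7 -0. ] open 0.997
tool-frame d cm [-0.48 -0.61  6.42] rot [0.009 0.009 0.009]
scene orange 112 [258. 182.] [514.1 -94.   68.9  21.   83.2]
scene orange 46 [470. 251.] [572.1 464.8  26.2  13.1 -81. ]
scene orange 42 [195. 238.] [ 742.8 -184.3   53.8    6.7   14.2]
```

>>> drive_tool(
  motion=[
    [1,-0.2,-0.3,1.5,0,0,0],
    [1,-0.2,-0.3,1.5,0,0,0],
    [1,0,0,1.5,0,0,0],
    [1,0,0,1.4,0,0,0],
    [1,0,0,0.4,0,0,0],
  ],
)

```text
clock: 3.7
tcp_pos: [513.8, -77.7, 2.2]
tool_rot: [2.321, 2.096, 0.001]
force: [0.5, -0.5, 0.8]
opening: 0.999
```

```bash
python3 -c "
from h import *
go([512,-80,3],83.4)
c=cam('scene','g2')
cv2.imwrite('pics/g2b.png',cv2.resize(c['image'][110:260,200:400,::-1],(800,600)))
"
```

```text
t 3.7 tcp [513.8 -77.7   2.2] head 84.2 tilt 0.8 q [-0.26  0.69  1.82 -0.01  0.62 -0.15] F [ 0.5 -0.5  0.8] open 0.999
tool-frame d cm [-0.25 -0.15 -0.08] rot [0.011 0.008 0.013]
```

View pics/g2b.png

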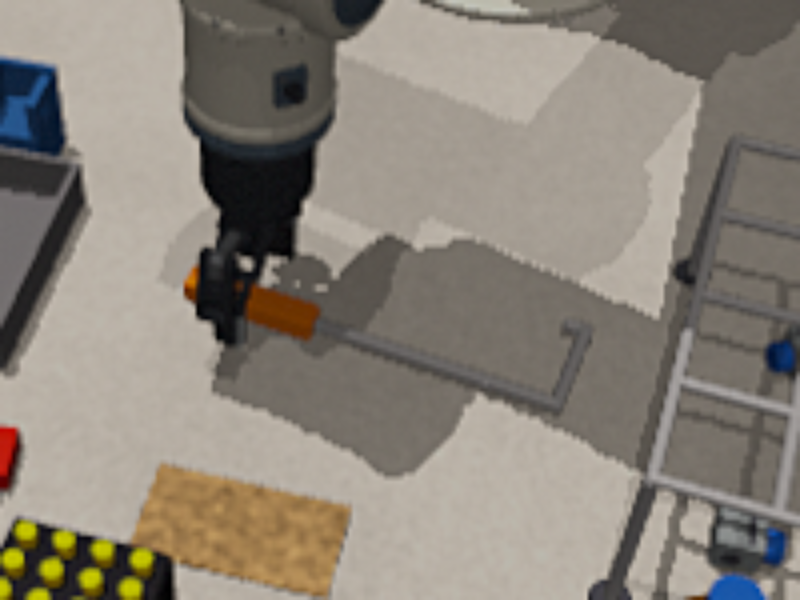

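>>> drive_tool(
  motion=[
    [-1,0,0,0,0,0,0],
    [-1,0,0,0,0,0,0],
    [-1,0,0,0,0,0,0],
    [-1,0,0,0,0,0,0],
    [-1,0,0,0,0,0,0],
  ],
  newtons=90,
)

```text
clock: 4.25
tcp_pos: [514.9, -78.5, 5.0]
tool_rot: [2.32, 2.093, 0.004]
force: [-0.2, -0.7, -1.0]
opening: 0.233
```

```bash
python3 -c "
from h import *
c=cam('scene','g3')
st()
cv2.imwrite('pics/g3b.png',cv2.resize(c['image'][110:260,200:400,::-1],(800,600)))
t=cam('top','g3t')
cv2.imwrite('pics/g3tb.png',cv2.resize(t['image'][150:300,150:350,::-1],(800,600)))
"
```

```text
t 4.3 tcp [515.  -78.5   4.9] head 84.1 tilt 1.0 q [-0.26  0.68  1.82 -0.01  0.62 -0.15] F [-1.  -0.8  7.7] open 0.230
```

View pics/g3b.png

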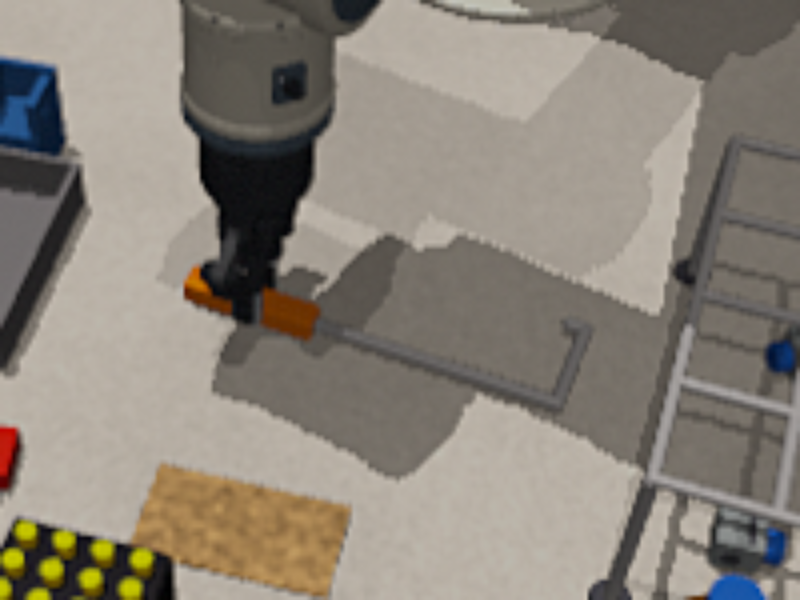

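View pics/g3tb.png

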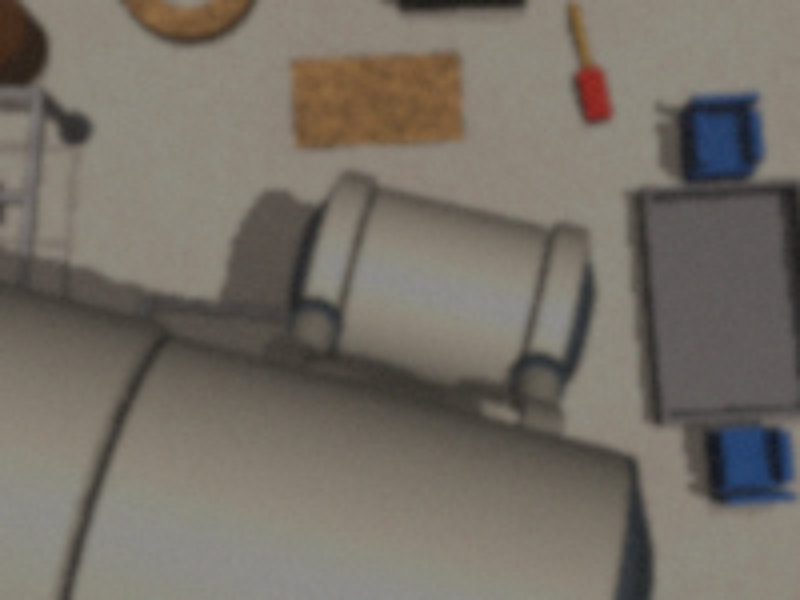

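```bash
python3 -c "
from h import *
plan([649,-40,52],90,7,-1)"
```

```text
t 4.3 tcp [515.  -78.5   4.9] head 84.1 tilt 1.0 q [-0.26  0.68  1.82 -0.01  0.62 -0.15] F [-1.6 -0.3 11.5] open 0.226
per row len 2.1 cm, rot 0.015
[-1, 0.74, 1.86, -0.65, 0.002, 0.001, -0.015] 
[-1, 0.71, 1.87, -0.66, 0.002, 0.001, -0.015] 
[-1, 0.68, 1.88, -0.66, 0.002, 0.001, -0.015] 
[-1, 0.66, 1.88, -0.66, 0.002, 0.001, -0.015] 
[-1, 0.63, 1.89, -0.66, 0.002, 0.001, -0.015] 

[-1, 0.6, 1.9, -0.67, 0.002, 0.001, -0.015] 
[-1, 0.58, 1.91, -0.67, 0.002, 0.001, -0.015]
```

>>> drive_tool(
  motion=[
    [-1,0,0,-1.5,0.003,0.003,0],
    [-1,0,0,-1.5,0.003,0.003,0],
    [-1,0.5,1,-1.5,0.003,0.003,-0.02],
    [-1,0.7,2.5,-0.3,0.003,0,-0.02],
    [-1,0.7,2.5,0,0,0,-0.02],
  ],
)

```text
clock: 4.85
tcp_pos: [573.5, -63.4, 54.8]
tool_rot: [-2.266, -2.172, 0.002]
force: [0.4, 1.1, -2.5]
opening: 0.233
```

>>> drive_tool(
  motion=[
    [-1,0.7,2.5,0,0,0,-0.02],
    [-1,0.7,2.5,0,0,0,-0.02],
    [-1,0.7,2.3,0,0,0,0],
    [-1,0,0,0,0,0,0],
    [-1,0,0,0,0,0,0],
  ],
)

```text
clock: 5.35
tcp_pos: [651.9, -42.2, 54.8]
tool_rot: [-2.218, -2.222, 0.001]
force: [-0.7, 0.2, -2.6]
opening: 0.228
```

```bash
python3 -c "
from h import *
plan([649,-40,52],90,5,-1)
c=cam('scene','g4')
cv2.imwrite('pics/g4b.png',cv2.resize(c['image'][120:312,240:496,::-1],(800,600)))
"
```

```text
t 5.3 tcp [651.9 -42.2  54.8] head 90.1 tilt 0.1 q [-0.16  0.73  1.43  0.    0.98 -0.16] F [-0.7  0.2 -2.6] open 0.228
per row len 0.1 cm, rot 0.000
[-1, 0.04, -0.06, 0.06, -0.0, -0.0, 0.0] 
[-1, 0.04, -0.06, 0.06, -0.0, -0.0, 0.0] 
[-1, 0.04, -0.06, 0.06, -0.0, -0.0, 0.0] 
[-1, 0.04, -0.06, 0.06, -0.0, -0.0, 0.0] 
[-1, 0.04, -0.06, 0.06, -0.0, -0.0, 0.0]
```

View pics/g4b.png

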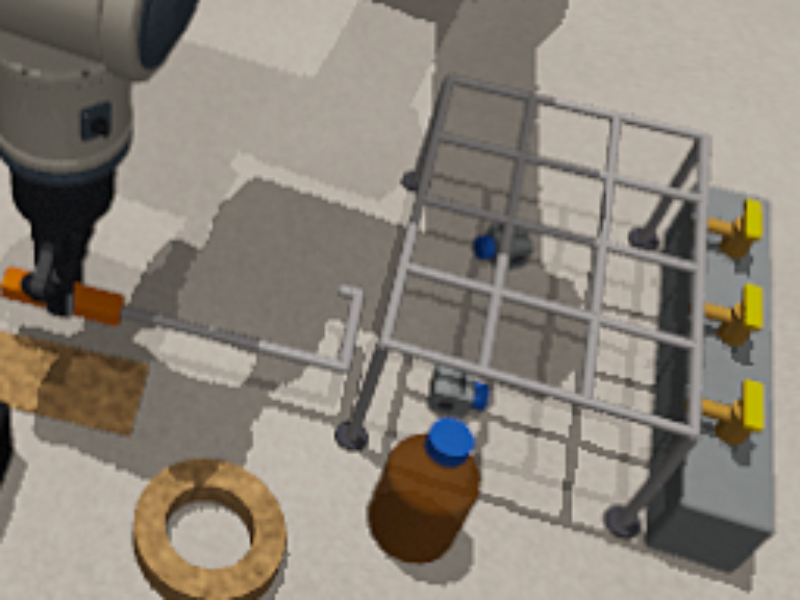

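```bash
python3 -c "
from h import *
c=cam('scene')
f=lambda x,y,z: plane(c,240+x*.32,120+y*.32,z).round(1)
print('bend',f(345,365,59),'footend',f(345,290,59),'handle', f(68,295,69))
print('A top corners',f(437,370,30),f(475,378,30),f(470,408,30),f(430,405,30),'screw end',f(488,398,15))
print(proj(c,[652,183,59]),)
"
```

```text
bend [647.7 182.4  59. ] footend [575.9 171.3  59. ] handle [654.8 -37.   69. ]
A top corners [609.7 253.7  30. ] [608.3 282.5  30. ] [637.3 281.2  30. ] [643.8 251.9  30. ] screw end [613.2 296.7  15. ]
[350.38929492 238.3350821 ]
```

>>> drive_tool(
  motion=[
    [-1,3,0,0,0,0,0],
    [-1,3,0,0,0,0,0],
    [-1,3,0,0,0,0,0],
    [-1,3,0,0,0,0,0],
    [-1,2,0,0,0,0,0],
  ],
)

```text
clock: 5.95
tcp_pos: [647.6, 97.0, 55.1]
tool_rot: [-2.226, -2.213, 0.005]
force: [0.2, -0.1, -2.6]
opening: 0.23
```

```bash
python3 -c "
from h import *
go([652,95,7],90)
c=cam('scene','g5')
cv2.imwrite('pics/g5b.png',cv2.resize(c['image'][120:312,240:496,::-1],(800,600)))
"
```

```text
t 6.0 tcp [647.6  97.   55.1] head 89.7 tilt 0.3 q [0.06 0.73 1.43 0.   0.99 0.06] F [ 0.2 -0.1 -2.6] open 0.230
tool-frame d cm [-0.2   0.46  4.81] rot [-0.005 -0.    -0.006]
```

View pics/g5b.png

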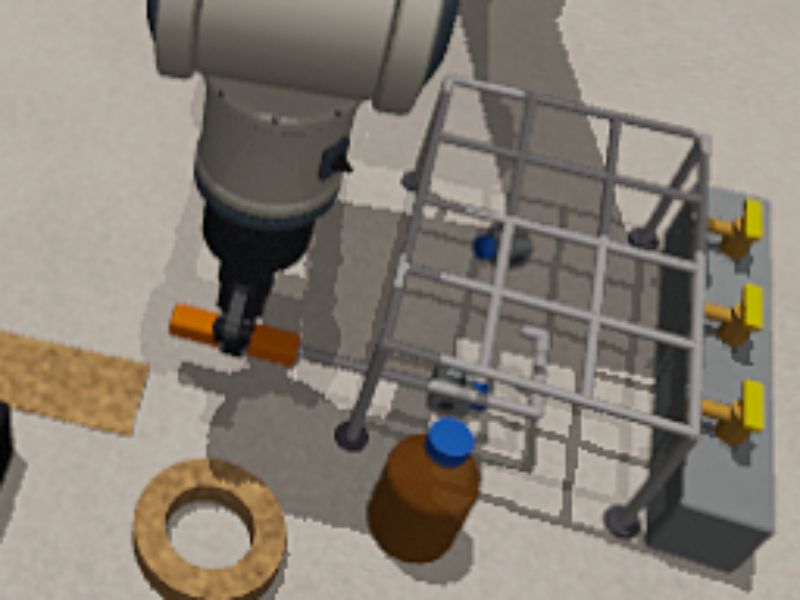

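>>> drive_tool(
  motion=[
    [-1,0,0.4,1,0,0,0],
    [-1,0,0.2,1.2,0,0,0],
    [-1,0,0,1.2,0,0,0],
    [-1,0,0,1.1,0,0,0],
    [-1,0,0,0.1,0,0,0],
  ],
)

```text
clock: 6.5
tcp_pos: [651.9, 97.6, 4.9]
tool_rot: [-2.224, -2.211, 0.006]
force: [-6.0, 8.1, 18.2]
opening: 0.23
```

```bash
python3 -c "
from h import *
go([652,95,7],90)
c=cam('scene','g6')
cv2.imwrite('pics/g6b.png',cv2.resize(c['image'][180:300,340:500,::-1],(800,600)))
"
```

```text
t 6.5 tcp [651.9  97.6   4.9] head 89.7 tilt 0.4 q [0.06 0.8  1.43 0.   0.91 0.06] F [-6.   8.1 18.2] open 0.230
tool-frame d cm [-0.26  0.01 -0.21] rot [-0.006 -0.001 -0.006]
```

View pics/g6b.png

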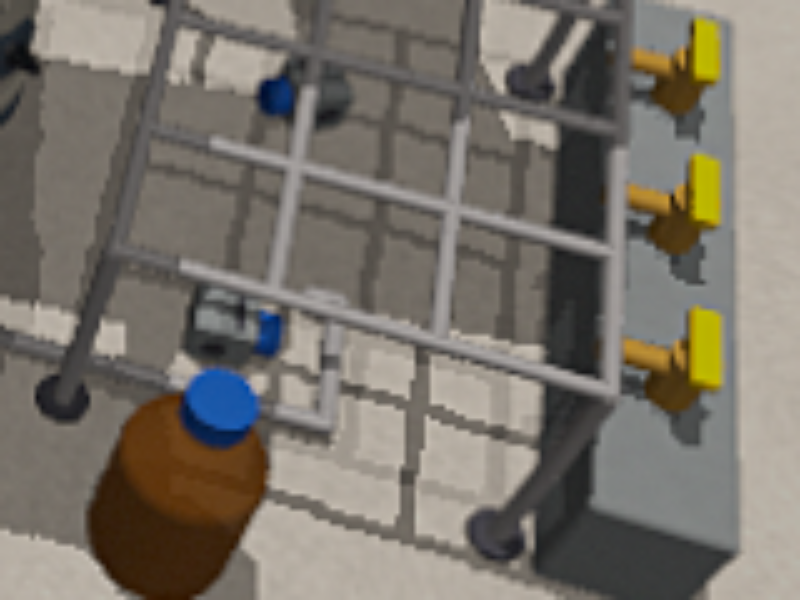

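>>> drive_tool(
  motion=[
    [-1,-0.5,-0.5,-0.2,0,0,0],
    [-1,-2,0,0,0,0,0],
    [-1,-2.3,0,0,0,0,0],
    [-1,-2.3,0,0,0,0,0],
    [-1,-2.3,0,0,0,0,0],
  ],
)

```text
clock: 7.05
tcp_pos: [643.4, 0.8, 5.7]
tool_rot: [-2.221, -2.211, 0.009]
force: [-0.5, 1.7, -1.3]
opening: 0.229
```

```bash
python3 -c "
from h import *
go([647,-95,7],90)
c=cam('scene','g7')
cv2.imwrite('pics/g7b.png',cv2.resize(c['image'][180:300,340:500,::-1],(800,600)))
"
```

```text
t 7.0 tcp [643.4   0.8   5.7] head 89.7 tilt 0.5 q [-0.09  0.79  1.48  0.    0.89 -0.09] F [-0.5  1.7 -1.3] open 0.229
tool-frame d cm [-9.58  0.4  -0.15] rot [-0.009 -0.001 -0.005]
```

View pics/g7b.png

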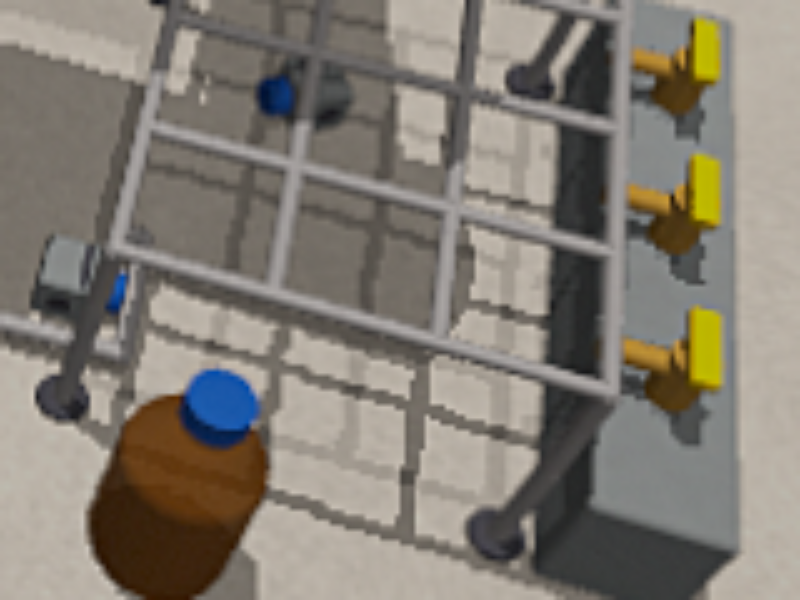

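Clamp coming out nicely. Continue pulling, then shift toward −x.

>>> drive_tool(
  motion=[
    [-1,-2.3,0,0,0,0,0],
    [-1,-2.3,0,0,0,0,0],
    [-1,-2.3,0,0,0,0,0],
    [-1,-2.3,0,0,0,0,0],
    [-1,-0.5,-1,0,0,0,0],
  ],
)

```text
clock: 7.6
tcp_pos: [631.0, -106.0, 5.7]
tool_rot: [-2.227, -2.206, 0.009]
force: [0.9, 0.4, -2.4]
opening: 0.23
```

>>> drive_tool(
  motion=[
    [-1,0,-2,0,0,0,0],
    [-1,0,-2,0,0,0,0],
    [-1,0,-2,0,0,0,0],
    [-1,0,-1,0,0,0,0],
    [-1,0.5,0,0,0,0,0],
  ],
)

```text
clock: 8.1
tcp_pos: [554.6, -102.0, 6.1]
tool_rot: [-2.232, -2.2, 0.01]
force: [0.1, -0.8, -2.1]
opening: 0.232
```

```bash
python3 -c "
from h import *
st()
c=cam('scene','g8')
cv2.imwrite('pics/g8b.png',cv2.resize(c['image'][120:312,240:496,::-1],(800,600)))
"
```

```text
t 8.1 tcp [ 554.6 -102.     6.1] head 89.2 tilt 0.6 q [-0.29  0.72  1.69 -0.    0.75 -0.27] F [ 0.1 -0.8 -2.1] open 0.232
```

View pics/g8b.png

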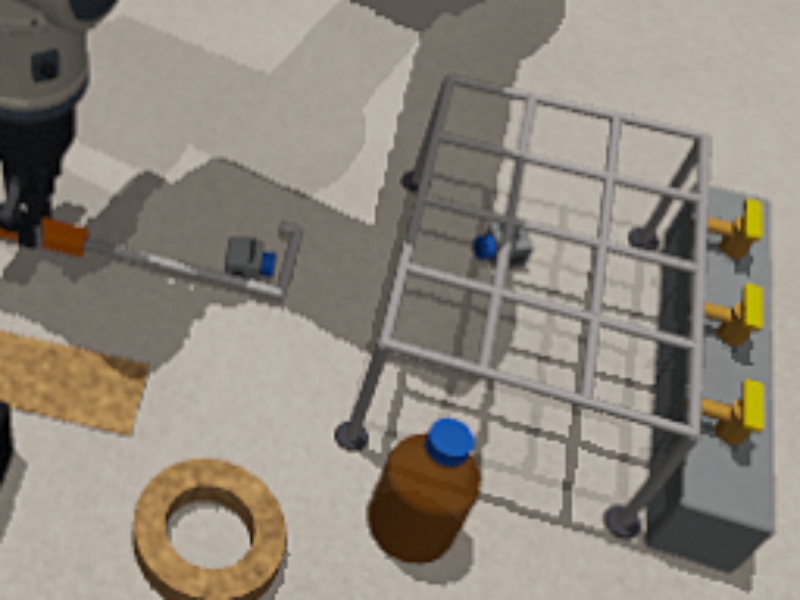

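```bash
python3 -c "
from h import *
c=cam('scene')
f=lambda x,y,z: plane(c,240+x*.32,120+y*.32,z).round(1)
print('B block',f(514,243,25),'screw',f(484,246,15),'A',f(243,252,30),f(268,264,15))
t=cam('top'); f=lambda x,y,z: plane(t,50+x/4.615,160+y/4.615,z).round(1)
print('B top img block',f(385,452,28),f(410,437,15))
plan([446,-100,56],80,8,-1)
"
```

```text
B block [453.6 303.6  25. ] screw [455.5 281.4  15. ] A [537.6  83.4  30. ] [531.9 105.9  15. ]
B top img block [441.  290.4  28. ] [450.5 278.4  15. ]
t 8.2 tcp [ 556.8 -101.5    6.2] head 89.3 tilt 0.5 q [-0.28  0.72  1.68 -0.    0.75 -0.27] F [-0.4  0.4 -2.2] open 0.227
per row len 1.5 cm, rot 0.020
[-1, 0.0, -1.39, -0.61, -0.001, -0.0, 0.02] 
[-1, -0.03, -1.39, -0.61, -0.001, -0.0, 0.02] 
[-1, -0.05, -1.39, -0.61, -0.001, -0.0, 0.02] 
[-1, -0.08, -1.39, -0.62, -0.001, -0.0, 0.02] 
[-1, -0.11, -1.38, -0.62, -0.001, -0.0, 0.02] 

[-1, -0.14, -1.38, -0.62, -0.001, -0.0, 0.02] 
[-1, -0.17, -1.38, -0.62, -0.001, -0.0, 0.02] 
[-1, -0.19, -1.37, -0.62, -0.001, -0.0, 0.02]
```

>>> drive_tool(
  motion=[
    [-1,0,0,-1.7,-0.003,0,0],
    [-1,0,0,-1.7,-0.003,0,0],
    [-1,0,0,-1.6,-0.003,0,0.02],
    [-1,0,-2,0,0,0,0.03],
    [-1,0,-2.5,0,0,0,0.03],
  ],
)

```text
clock: 8.75
tcp_pos: [519.4, -99.6, 57.9]
tool_rot: [2.316, 2.113, 0.008]
force: [0.9, 0.6, -2.5]
opening: 0.236
```

>>> drive_tool(
  motion=[
    [-1,0,-2.5,0,0,0,0.03],
    [-1,-0.2,-2.5,0,0,0,0.03],
    [-1,-0.2,-1.2,0,0,0,0.02],
    [-1,0,0,0,0,0,0],
    [-1,0,0,0,0,0,0],
  ],
)

```text
clock: 9.25
tcp_pos: [458.3, -96.5, 58.0]
tool_rot: [2.398, 2.014, 0.012]
force: [-0.2, -0.7, -2.7]
opening: 0.232
```

```bash
python3 -c "
from h import *
plan([447,105,56],80,7,-1)
"
```

```text
t 9.2 tcp [458.3 -96.5  58. ] head 80.0 tilt 0.7 q [-0.34  0.55  1.91  0.    0.67 -0.16] F [-0.2 -0.7 -2.7] open 0.232
per row len 2.9 cm, rot 0.002
[-1, 2.81, -0.66, 0.02, 0.002, 0.0, 0.0] 
[-1, 2.81, -0.66, 0.02, 0.002, 0.0, 0.0] 
[-1, 2.81, -0.66, 0.02, 0.002, 0.0, 0.0] 
[-1, 2.81, -0.66, 0.02, 0.002, 0.0, 0.0] 
[-1, 2.81, -0.66, 0.02, 0.002, 0.0, 0.0] 

[-1, 2.81, -0.66, 0.03, 0.002, 0.0, 0.0] 
[-1, 2.81, -0.66, 0.03, 0.002, 0.0, 0.0]
```

>>> drive_tool(
  motion=[
    [-1,2.8,-0.7,0,0,0,0],
    [-1,2.8,-0.7,0,0,0,0],
    [-1,2.8,-0.7,0,0,0,0],
    [-1,2.8,-0.6,0,0,0,0],
    [-1,2.8,-0.6,0,0,0,0],
  ],
)

```text
clock: 9.75
tcp_pos: [460.2, 48.4, 57.6]
tool_rot: [2.394, 2.007, 0.022]
force: [0.6, -0.2, -2.5]
opening: 0.231
```

>>> drive_tool(
  motion=[
    [-1,2.6,-0.6,0,0,0,0],
    [-1,2.4,-0.5,0,0,0,0],
    [-1,0,0,0,0,0,0],
    [-1,0,0,0,0,0,0],
    [-1,0,0,0,0,0,0],
  ],
)

```text
clock: 10.25
tcp_pos: [465.2, 106.3, 57.4]
tool_rot: [2.383, 2.014, 0.031]
force: [-0.2, -0.1, -2.0]
opening: 0.229
```

```bash
python3 -c "
from h import *
go([447,105,7],80)
c=cam('scene','g9')
cv2.imwrite('pics/g9b.png',cv2.resize(c['image'][130:250,340:500,::-1],(800,600)))
"
```

```text
t 10.2 tcp [465.2 106.3  57.4] head 80.4 tilt 1.7 q [ 0.1   0.55  1.91 -0.01  0.66  0.28] F [-0.2 -0.1 -2. ] open 0.229
tool-frame d cm [-0.44 -1.92  4.98] rot [ 0.029 -0.001  0.007]
```

View pics/g9b.png

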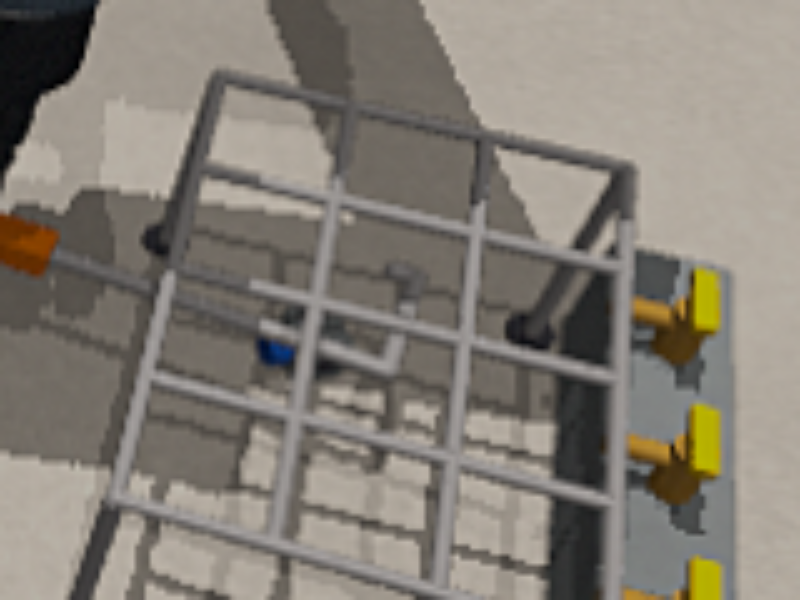

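>>> drive_tool(
  motion=[
    [-1,0,-0.8,0,0.015,0,0],
    [-1,0,-0.7,0.6,0.015,0,0],
    [-1,0,0,1.2,0,0,0],
    [-1,0,0,1.4,0,0,0],
    [-1,0,0,1.4,0,0,0],
  ],
)

```text
clock: 10.8
tcp_pos: [449.2, 106.7, 10.1]
tool_rot: [-2.401, -2.02, 0.001]
force: [0.4, 0.5, -1.9]
opening: 0.231
```

```bash
python3 -c "
from h import *
go([452,105,7],80)
c=cam('scene','g10')
cv2.imwrite('pics/g10b.png',cv2.resize(c['image'][130:250,340:500,::-1],(800,600)))
"
```

```text
t 10.8 tcp [449.2 106.7  10.1] head 80.2 tilt 0.2 q [0.1  0.64 1.95 0.01 0.56 0.27] F [ 0.4  0.5 -1.9] open 0.231
tool-frame d cm [-0.12  0.3   0.31] rot [-0.003 -0.002  0.003]
```

View pics/g10b.png

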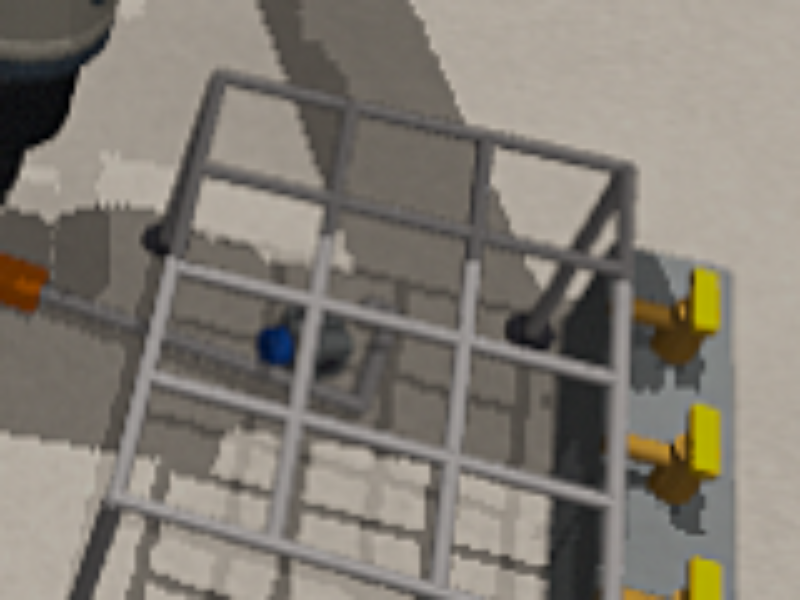

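>>> drive_tool(
  motion=[
    [-1,-0.5,0.1,0.35,0,0,0],
    [-1,-2,0.3,0,0,0,0],
    [-1,-2.3,0.4,0,0,0,0],
    [-1,-2.3,0.4,0,0,0,0],
    [-1,-2.3,0.4,0,0,0,0],
  ],
)

```text
clock: 11.35
tcp_pos: [447.3, 9.1, 4.9]
tool_rot: [-2.396, -2.021, 0.004]
force: [-0.3, -0.1, -1.1]
opening: 0.229
```

```bash
python3 -c "
from h import *
go([452,-100,7],80)
c=cam('scene','g11')
cv2.imwrite('pics/g11b.png',cv2.resize(c['image'][130:250,300:460,::-1],(800,600)))
"
```

```text
t 11.3 tcp [447.3   9.1   4.9] head 80.3 tilt 0.4 q [-0.12  0.65  1.98  0.01  0.52  0.05] F [-0.3 -0.1 -1.1] open 0.229
tool-frame d cm [-10.68   2.3   -0.25] rot [-0.007 -0.002  0.005]
```

View pics/g11b.png

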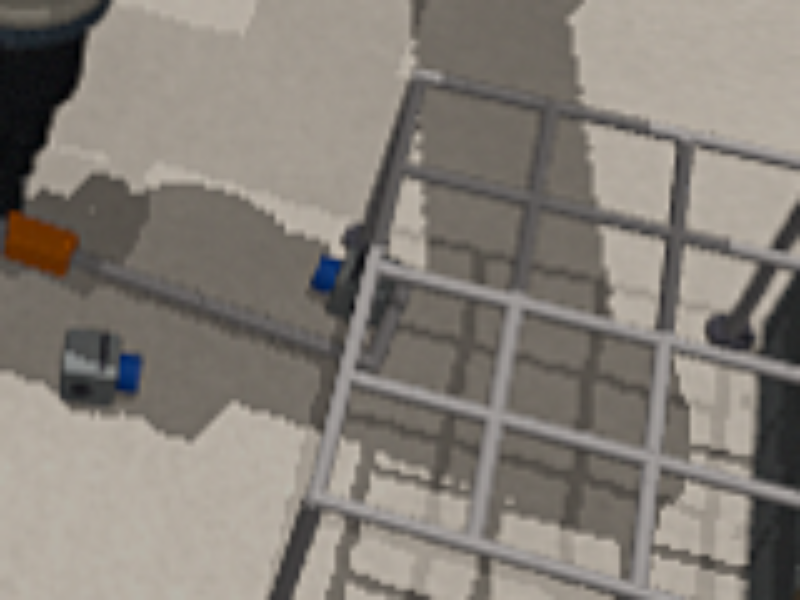

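>>> drive_tool(
  motion=[
    [-1,-2,0.7,-0.1,0,0,0],
    [-1,-2,0.7,0,0,0,0],
    [-1,-2.2,0.7,0,0,0,0],
    [-1,-2.2,0.6,0,0,0,0],
    [-1,-2.2,0.6,0,0,0,0],
  ],
)

```text
clock: 11.9
tcp_pos: [460.5, -108.7, 6.8]
tool_rot: [-2.398, -2.018, 0.005]
force: [0.1, 0.9, -2.3]
opening: 0.23
```

```bash
python3 -c "
from h import *
go([452,-100,7],80)
c=cam('scene','g12')
cv2.imwrite('pics/g12b.png',cv2.resize(c['image'][130:250,280:440,::-1],(800,600)))
"
```

```text
t 11.9 tcp [ 460.5 -108.7    6.8] head 80.2 tilt 0.5 q [-0.36  0.66  1.92  0.    0.58 -0.19] F [ 0.1  0.9 -2.3] open 0.230
tool-frame d cm [ 0.72 -0.98 -0.01] rot [-0.008 -0.003  0.003]
```

View pics/g12b.png

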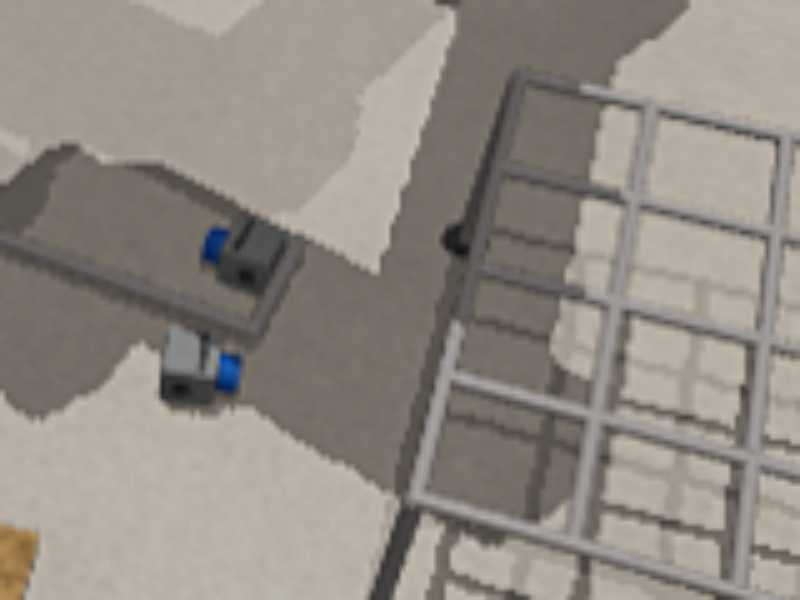

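```bash
python3 -c "
from h import *
t=cam('top');
plan([690,-40,60],105,12,-1)
"
```

```text
t 12.0 tcp [ 461.4 -110.2    6.9] head 80.0 tilt 0.4 q [-0.36  0.66  1.91  0.    0.58 -0.19] F [-0.4  0.7 -1.2] open 0.228
per row len 2.0 cm, rot 0.036
[-1, 0.91, 1.77, -0.45, -0.0, -0.0, -0.036] 
[-1, 0.84, 1.8, -0.45, -0.0, -0.0, -0.036] 
[-1, 0.78, 1.83, -0.45, -0.0, -0.0, -0.036] 
[-1, 0.71, 1.86, -0.45, -0.0, -0.0, -0.036] 
[-1, 0.64, 1.89, -0.45, -0.0, -0.0, -0.036] 

[-1, 0.57, 1.91, -0.45, -0.0, -0.0, -0.036] 
[-1, 0.5, 1.93, -0.45, -0.0, -0.0, -0.036] 
[-1, 0.43, 1.94, -0.45, -0.0, -0.0, -0.036] 
[-1, 0.36, 1.96, -0.45, -0.0, -0.0, -0.036] 
[-1, 0.29, 1.97, -0.45, -0.0, -0.0, -0.036] 

[-1, 0.22, 1.98, -0.44, -0.0, -0.0, -0.036] 
[-1, 0.14, 1.99, -0.44, -0.0, -0.0, -0.036]
```

>>> drive_tool(
  motion=[
    [-1,0,0,-1.4,0,0,0],
    [-1,0,0,-1.5,0,0,0],
    [-1,0,0,-1.5,0,0,0],
    [-1,0.8,1.5,-1,0,0,-0.03],
    [-1,1,2.5,0,0,0,-0.04],
  ],
)

```text
clock: 12.5
tcp_pos: [499.2, -98.3, 62.9]
tool_rot: [-2.328, -2.09, 0.008]
force: [-0.0, -0.0, -2.3]
opening: 0.23
```

```bash
python3 -c "
from h import *
plan([690,-40,60],105,7,-1)
"
```

```text
t 12.5 tcp [499.2 -98.3  62.9] head 83.8 tilt 0.8 q [-0.31  0.58  1.79  0.    0.78 -0.21] F [-0.  -0.  -2.3] open 0.230
per row len 2.8 cm, rot 0.053
[-1, 1.12, 2.62, 0.01, -0.002, -0.001, -0.053] 
[-1, 0.98, 2.68, 0.02, -0.002, -0.001, -0.053] 
[-1, 0.84, 2.72, 0.02, -0.002, -0.001, -0.053] 
[-1, 0.69, 2.76, 0.02, -0.002, -0.001, -0.053] 
[-1, 0.55, 2.8, 0.03, -0.002, -0.001, -0.053] 

[-1, 0.4, 2.82, 0.03, -0.002, -0.001, -0.053] 
[-1, 0.25, 2.84, 0.04, -0.002, -0.001, -0.053]
```

>>> drive_tool(
  motion=[
    [-1,1,2.6,0,-0.003,0,-0.05],
    [-1,1,2.6,0,-0.003,0,-0.05],
    [-1,0.8,2.7,0,-0.003,0,-0.05],
    [-1,0.7,2.7,0,0,0,-0.05],
    [-1,0.5,2.8,0,0,0,-0.05],
  ],
)

```text
clock: 13.0
tcp_pos: [635.5, -54.8, 63.5]
tool_rot: [-2.04, -2.377, -0.002]
force: [0.8, -0.6, -2.0]
opening: 0.228
```

```bash
python3 -c "
from h import *
plan([690,-40,60],105,3,-1)
"
```

```text
t 13.0 tcp [635.5 -54.8  63.5] head 98.7 tilt 0.5 q [-0.18  0.7   1.47  0.01  0.98 -0.34] F [ 0.8 -0.6 -2. ] open 0.228
per row len 1.9 cm, rot 0.037
[-1, 0.21, 1.87, 0.11, -0.001, -0.003, -0.037] 
[-1, 0.14, 1.88, 0.11, -0.001, -0.003, -0.037] 
[-1, 0.07, 1.88, 0.11, -0.001, -0.003, -0.037]
```

>>> drive_tool(
  motion=[
    [-1,0,1.8,0,0,-0.003,-0.035],
    [-1,0,1.8,0.5,0,-0.003,-0.035],
    [-1,0,1.2,1.2,0,-0.003,-0.03],
    [-1,0,0,1.3,0,0,0],
    [-1,0,0,1,0,0,0],
  ],
)

```text
clock: 13.5
tcp_pos: [685.1, -42.6, 21.6]
tool_rot: [-1.913, -2.489, 0.005]
force: [-0.6, -0.3, -1.8]
opening: 0.226
```

```bash
python3 -c "
from h import *
go([690,-40,9],105)
c=cam('scene','g13')
cv2.imwrite('pics/g13b.png',cv2.resize(c['image'][120:312,200:456,::-1],(800,600)))
"
```

```text
t 13.5 tcp [685.1 -42.6  21.6] head 104.9 tilt 0.2 q [-0.15  0.81  1.35 -0.    0.98 -0.41] F [-0.6 -0.3 -1.8] open 0.226
tool-frame d cm [0.12 0.54 1.26] rot [-0.004  0.    -0.002]
```

View pics/g13b.png

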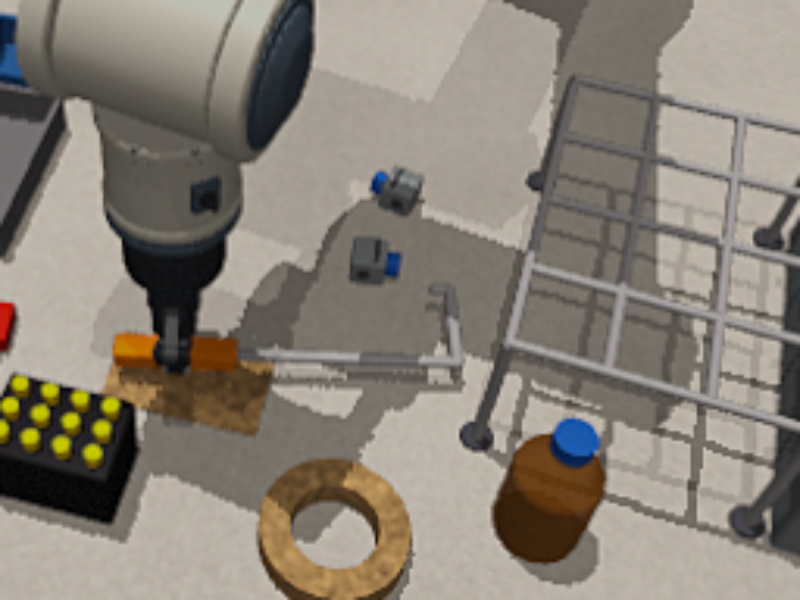

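>>> drive_tool(
  motion=[
    [-1,0.1,0.4,0.6,0,0,0],
    [-1,0,0.1,0.6,0,0,0],
    [-1,0,0,0.15,0,0,0],
    [-0.2,0,0,0,0,0,0],
    [-0.2,0,0,0,0,0,0],
  ],
)

```text
clock: 14.05
tcp_pos: [687.5, -40.7, 7.5]
tool_rot: [-1.915, -2.485, 0.007]
force: [-0.4, 0.3, 0.2]
opening: 0.405
```

>>> drive_tool(
  motion=[
    [-0.2,0,0,0,0,0,0],
    [-0.2,0,0,-1,0,0,0],
    [-0.2,0,0,-2,0,0,0],
    [-0.2,0,0,-3,0,0,0],
    [0,0,0,-3,0,0,0],
  ],
)

```text
clock: 14.55
tcp_pos: [685.4, -40.6, 97.4]
tool_rot: [-1.913, -2.479, 0.013]
force: [-0.0, -0.1, 0.8]
opening: 0.5
```

```bash
python3 -c "
from h import *
st()
c=cam('scene','g14')
cv2.imwrite('pics/g14b.png',cv2.resize(c['image'][120:312,200:456,::-1],(800,600)))
"
```

```text
t 14.6 tcp [685.4 -40.6  97.4] head 104.7 tilt 0.8 q [-0.15  0.72  1.3  -0.    1.14 -0.4 ] F [-0.  -0.1  0.8] open 0.500
```

View pics/g14b.png

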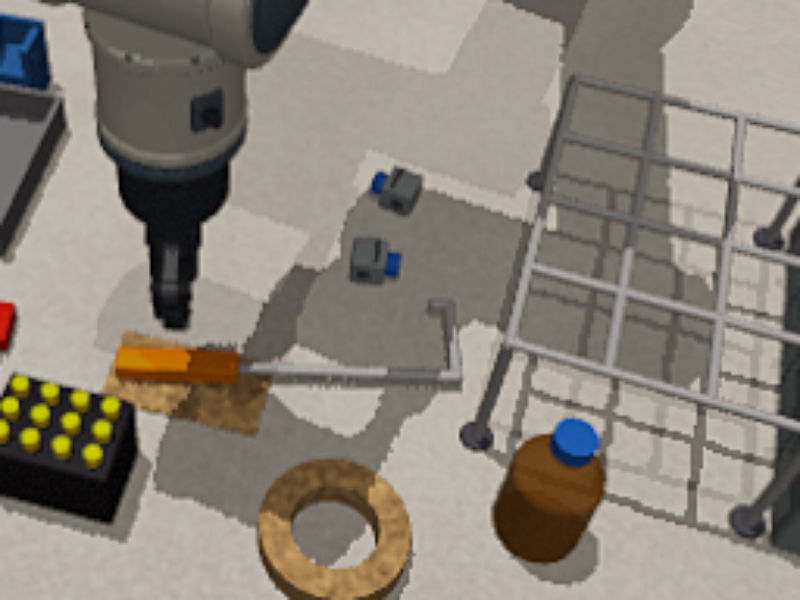

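```bash
python3 -c "
from h import *
t=cam('top','t14'); s=cam('scene')
cv2.imwrite('pics/t14b.png',cv2.resize(t['image'][165:285,120:280,::-1],(800,600),interpolation=cv2.INTER_CUBIC))
cv2.imwrite('pics/s14b.png',cv2.resize(s['image'][160:220,300:380,::-1],(800,600),interpolation=cv2.INTER_CUBIC))
for c,n,r in((t,'top',(150,180,280,290)),(s,'scene',(300,150,360,230))):
    for q in blobs(c,'screw',6,r): print(n,q[0],q[1].round(1),plane(c,*q[1],15).round(1))
"
```

```text
scene 28 [325.2 204. ] [530.7 104.1  15. ]
scene 20 [320.6 178. ] [440.1  72.8  15. ]
```

View pics/t14b.png

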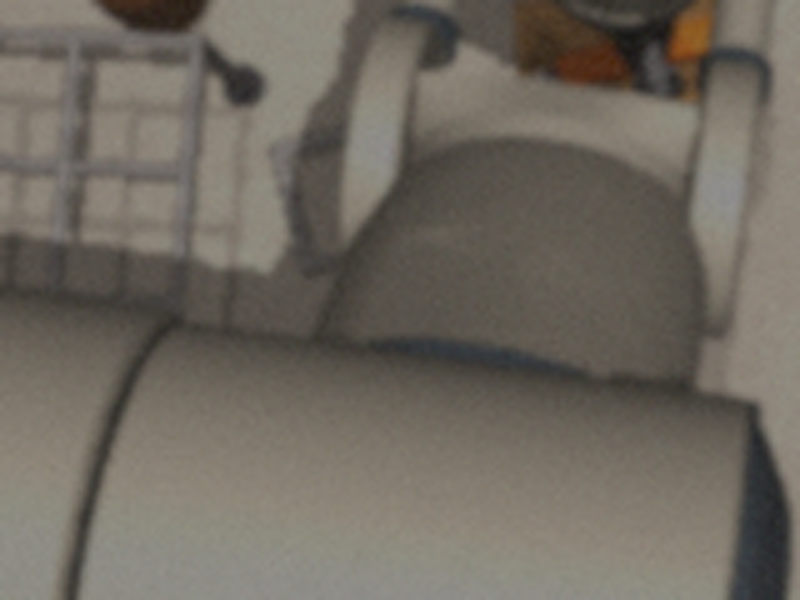

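View pics/s14b.png

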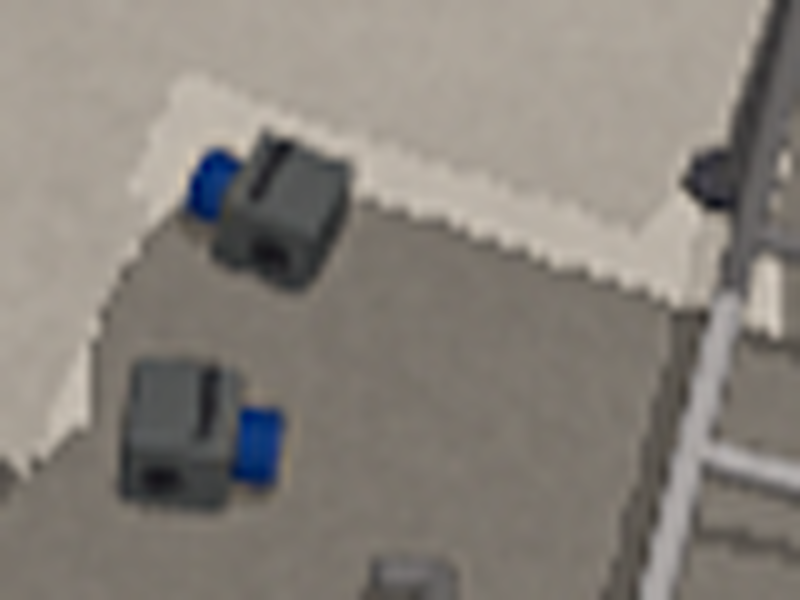

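```bash
python3 -c "
from h import *
c=cam('scene'); f=lambda x,y,z: plane(c,300+x/10-.45,160+y/10-.45,z)[:2].round(1)
A=[f(*q,30) for q in((135,358),(243,365),(234,462),(127,448))]; print(A,np.mean(A,0), 'base edge',f(122,500,0),f(222,512,0))
B=[f(*q,30) for q in((268,133),(352,165),(313,248),(222,218))]; print(B,np.mean(B,0))
print('screws',f(260,447,15),f(208,185,15))
"
```

```text
[array([523.2,  67.3]), array([516.9,  95.7]), array([550.7, 100.1]), array([554.5,  72.1])] [536.325  83.8  ] base edge [548.5  72.4] [544.4  99.3]
[array([429.4,  85.3]), array([434.7, 110.4]), array([469.2, 105.8]), array([465.7,  79.4])] [449.75   95.225]
screws [531.3 105.2] [440.4  71.9]
```

```bash
python3 -c "
from h import *
plan([536,84,80],101,7,0.4)
"
```

```text
t 14.8 tcp [686.1 -40.7  97.2] head 104.7 tilt 0.6 q [-0.15  0.72  1.3  -0.    1.13 -0.4 ] F [-0.1 -0.   0.2] open 0.502
per row len 2.8 cm, rot 0.009
[0.4, 2.27, -1.62, 0.27, -0.002, -0.0, 0.009] 
[0.4, 2.25, -1.64, 0.27, -0.002, -0.0, 0.009] 
[0.4, 2.24, -1.66, 0.26, -0.002, -0.0, 0.009] 
[0.4, 2.22, -1.68, 0.26, -0.002, -0.0, 0.009] 
[0.4, 2.21, -1.7, 0.26, -0.002, -0.0, 0.009] 

[0.4, 2.19, -1.72, 0.25, -0.002, -0.0, 0.009] 
[0.4, 2.17, -1.74, 0.25, -0.002, -0.0, 0.009]
```

>>> drive_tool(
  motion=[
    [0.4,3,-2.3,0,-0.003,0,0.015],
    [0.4,3,-2.3,0,-0.003,0,0.015],
    [0.4,3,-2.3,0.5,-0.003,0,0.015],
    [0.4,3,-2.3,0.5,0,0,0.015],
    [0.4,3,-2.3,0.5,0,0,0],
  ],
)

```text
clock: 15.25
tcp_pos: [536.4, 80.1, 79.1]
tool_rot: [-1.999, -2.418, 0.002]
force: [1.1, -0.0, -0.1]
opening: 0.699
```

```bash
python3 -c "
from h import *
go([536,84,4],101)
"
```

```text
t 15.2 tcp [536.4  80.1  79.1] head 100.8 tilt 0.3 q [ 0.04  0.58  1.71  0.    0.86 -0.15] F [ 1.1 -0.  -0.1] open 0.699
tool-frame d cm [0.37 0.07 7.51] rot [-0.004 -0.002 -0.003]
```

>>> drive_tool(
  motion=[
    [0.4,0.4,0,1.6,0,0,0],
    [0.4,0,0,1.7,0,0,0],
    [0.4,0,0,1.7,0,0,0],
    [0.4,0,0,1.6,0,0,0],
    [0.4,0,0,0.8,0,0,0],
  ],
)

```text
clock: 15.75
tcp_pos: [526.3, 87.8, -0.1]
tool_rot: [-1.989, -2.416, 0.012]
force: [0.2, 0.1, -0.4]
opening: 0.699
```

```bash
python3 -c "
from h import *
go([536,84,4],101)
c=cam('scene')
cv2.imwrite('pics/s15b.png',cv2.resize(c['image'][140:230,270:390,::-1],(800,600),interpolation=cv2.INTER_CUBIC))
"
```

```text
t 15.8 tcp [ 5.263e+02  8.780e+01 -1.000e-01] head 101.1 tilt 0.8 q [ 0.05  0.71  1.76  0.    0.68 -0.14] F [ 0.2  0.1 -0.4] open 0.699
tool-frame d cm [-0.55  0.87 -0.43] rot [-0.014 -0.004  0.001]
```

View pics/s15b.png

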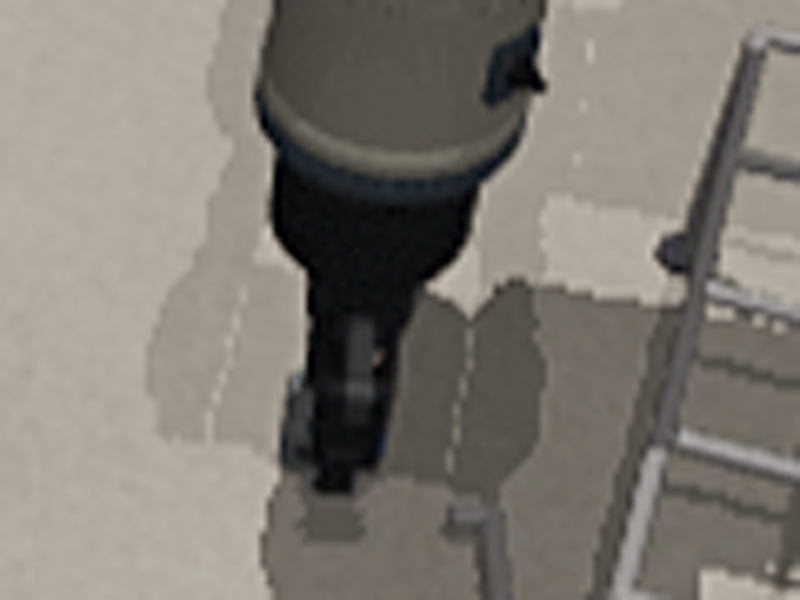

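>>> drive_tool(
  motion=[
    [0.4,-0.3,0.5,-0.3,-0.007,0,0],
    [0.4,-0.2,0.4,-0.1,-0.007,0,0],
    [-1,0,0,0,0,0,0],
    [-1,0,0,0,0,0,0],
    [-1,0,0,0,0,0,0],
  ],
  newtons=80,
)

```text
clock: 16.3
tcp_pos: [537.5, 83.9, 5.0]
tool_rot: [-1.997, -2.423, -0.007]
force: [-0.8, -0.2, -1.9]
opening: 0.357
```

>>> drive_tool(
  motion=[
    [-1,0,0,0,0,0,0],
    [-1,0,0,-1,0,0,0],
    [-1,0,0,-2,0,0,0],
    [-1,0,0,-2.5,0,0,0],
    [-1,0,0,-2.5,0,0,0],
  ],
)

```text
clock: 16.8
tcp_pos: [535.4, 83.4, 86.9]
tool_rot: [-1.994, -2.42, -0.001]
force: [0.7, -0.2, -1.2]
opening: 0.359
```

```bash
python3 -c "
from h import *
plan([571,-288,80],93,10,-1)
c=cam('scene')
cv2.imwrite('pics/s16b.png',cv2.resize(c['image'][140:230,270:390,::-1],(800,600),interpolation=cv2.INTER_CUBIC))
"
```

```text
t 16.8 tcp [535.4  83.4  86.9] head 101.0 tilt 0.3 q [ 0.04  0.57  1.7   0.01  0.88 -0.15] F [ 0.7 -0.2 -1.2] open 0.359
per row len 3.7 cm, rot 0.014
[-1, -3.71, -0.36, 0.05, -0.0, -0.0, 0.014] 
[-1, -3.72, -0.31, 0.05, -0.0, -0.0, 0.014] 
[-1, -3.72, -0.26, 0.06, -0.0, -0.0, 0.014] 
[-1, -3.73, -0.2, 0.06, -0.0, -0.0, 0.014] 
[-1, -3.73, -0.15, 0.06, -0.0, -0.0, 0.014] 

[-1, -3.73, -0.1, 0.06, -0.0, -0.0, 0.014] 
[-1, -3.73, -0.05, 0.06, -0.0, -0.0, 0.014] 
[-1, -3.73, 0.0, 0.06, -0.0, -0.0, 0.014] 
[-1, -3.73, 0.06, 0.07, -0.0, -0.0, 0.014] 
[-1, -3.73, 0.11, 0.07, -0.0, -0.0, 0.014]
```

View pics/s16b.png

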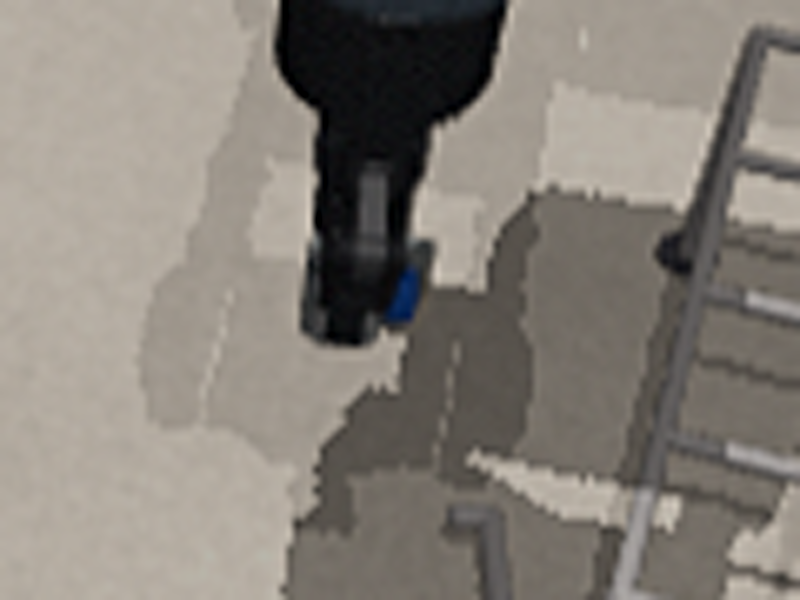

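>>> drive_tool(
  motion=[
    [-1,-3.7,-0.3,0,0,0,0.015],
    [-1,-3.7,-0.3,0,0,0,0.015],
    [-1,-3.7,-0.2,0,0,0,0.015],
    [-1,-3.7,-0.2,0,0,0,0.015],
    [-1,-3.7,-0.1,0,0,0,0.015],
  ],
)

```text
clock: 17.35
tcp_pos: [558.0, -102.5, 95.6]
tool_rot: [2.08, 2.351, 0.013]
force: [0.8, 1.0, -2.2]
opening: 0.36
```

>>> drive_tool(
  motion=[
    [-1,-3.7,-0.1,0,0,0,0.015],
    [-1,-3.7,0,0,0,0,0.015],
    [-1,-3.6,0,0,0,0,0.015],
    [-1,-3,0.1,0,0,0,0.01],
    [-1,-1.5,0,0,0,0,0],
  ],
)

```text
clock: 17.85
tcp_pos: [572.8, -266.3, 98.2]
tool_rot: [2.147, 2.286, 0.014]
force: [0.9, -0.3, -0.9]
opening: 0.359
```

```bash
python3 -c "
from h import *
plan([571,-292,80],93,5,-1)
c=cam('scene')
cv2.imwrite('pics/s17b.png',cv2.resize(c['image'][100:235,120:300,::-1],(800,600),interpolation=cv2.INTER_CUBIC))
"
```

```text
t 17.9 tcp [ 572.8 -266.3   98.2] head 93.6 tilt 0.6 q [-0.53  0.64  1.47  0.01  1.02 -0.6 ] F [ 0.9 -0.3 -0.9] open 0.359
per row len 0.6 cm, rot 0.003
[-1, -0.51, -0.07, 0.36, 0.002, -0.0, 0.002] 
[-1, -0.51, -0.07, 0.36, 0.002, -0.0, 0.002] 
[-1, -0.51, -0.07, 0.36, 0.002, -0.0, 0.002] 
[-1, -0.51, -0.07, 0.36, 0.002, -0.0, 0.002] 
[-1, -0.51, -0.07, 0.36, 0.002, -0.0, 0.002]
```

View pics/s17b.png

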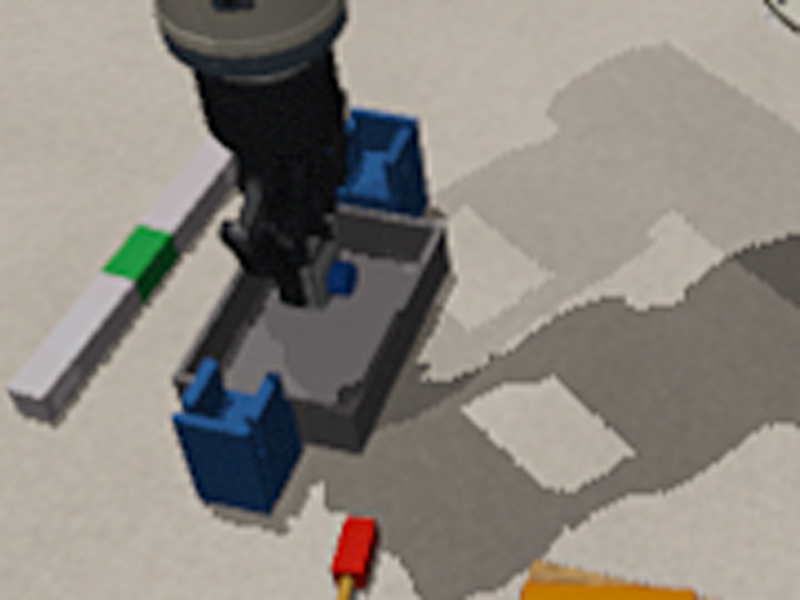

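>>> drive_tool(
  motion=[
    [-1,-1,0,1.5,0.003,0,0],
    [-1,-1,0,1.7,0.003,0,0],
    [-1,-0.5,0,1.9,0.002,0,0],
    [-1,0,0,1.7,0,0,0],
    [-1,0,0,1,0,0,0],
  ],
)

```text
clock: 18.4
tcp_pos: [574.5, -291.9, 14.3]
tool_rot: [-2.147, -2.291, -0.004]
force: [-0.0, -0.2, -1.1]
opening: 0.362
```

```bash
python3 -c "
from h import *
go([571,-292,10],93)
c=cam('scene')
cv2.imwrite('pics/s18b.png',cv2.resize(c['image'][100:235,120:300,::-1],(800,600),interpolation=cv2.INTER_CUBIC))
"
```

```text
t 18.4 tcp [ 574.5 -291.9   14.3] head 93.7 tilt 0.1 q [-0.56  0.77  1.48  0.    0.89 -0.63] F [-0.  -0.2 -1.1] open 0.362
tool-frame d cm [ 0.01 -0.36  0.43] rot [ 0.001 -0.003  0.012]
```

View pics/s18b.png

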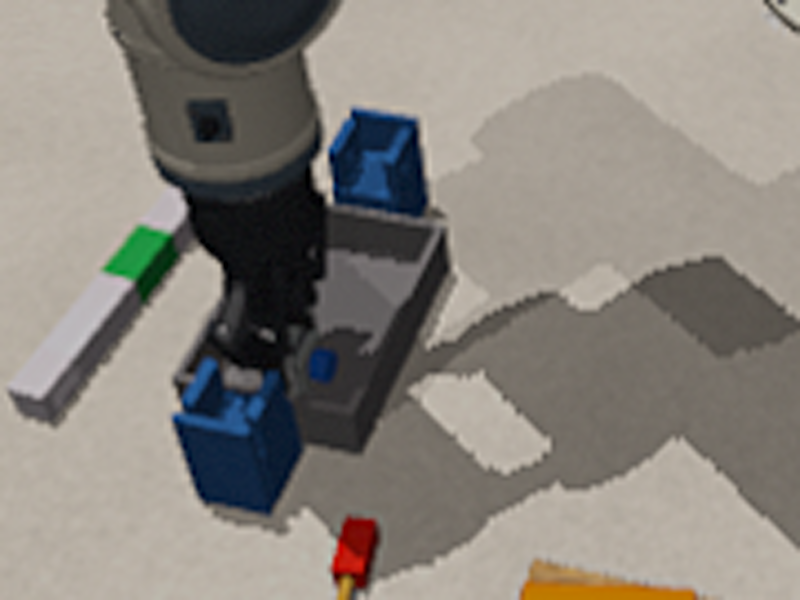

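>>> drive_tool(
  motion=[
    [-1,0,-0.2,0.3,0,0,0],
    [-1,0,0,0.15,0,0,0],
    [0,0,0,0,0,0,0],
    [0,0,0,0,0,0,0],
    [0,0,0,0,0,0,0],
  ],
)

```text
clock: 18.95
tcp_pos: [572.9, -291.1, 11.3]
tool_rot: [2.145, 2.295, 0.004]
force: [0.4, 0.4, -0.0]
opening: 0.5
```

>>> drive_tool(
  motion=[
    [0,0,0,-1,0,0,0],
    [0,0,0,-2,0,0,0],
    [0,0,0,-3,0,0,0],
    [0,0,0,-3,0,0,0],
    [0,0,0,-2,0,0,0],
  ],
)

```text
clock: 19.45
tcp_pos: [571.4, -290.1, 124.7]
tool_rot: [-2.142, -2.292, -0.002]
force: [0.3, 0.3, 0.4]
opening: 0.5
```

```bash
python3 -c "
from h import *
plan([450,70,95],72,10,0.4)
for n,r in (('scene',(100,235,120,300)),('top',(160,260,270,400))):
    c=cam(n)
    cv2.imwrite('pics/%s19.png'%n,cv2.resize(c['image'][r[0]:r[1],r[2]:r[3],::-1],(800,600),interpolation=cv2.INTER_CUBIC))
"
```

```text
t 19.4 tcp [ 571.4 -290.1  124.7] head 93.9 tilt 0.3 q [-0.56  0.63  1.41  0.    1.1  -0.63] F [0.3 0.3 0.4] open 0.500
per row len 3.8 cm, rot 0.038
[0.4, 3.67, -0.97, 0.32, -0.0, -0.0, 0.038] 
[0.4, 3.63, -1.11, 0.31, -0.0, -0.0, 0.038] 
[0.4, 3.59, -1.24, 0.31, -0.0, -0.0, 0.038] 
[0.4, 3.54, -1.38, 0.31, -0.0, -0.0, 0.038] 
[0.4, 3.48, -1.51, 0.31, -0.0, -0.0, 0.038] 

[0.4, 3.42, -1.65, 0.31, -0.0, -0.0, 0.038] 
[0.4, 3.36, -1.78, 0.3, -0.0, -0.0, 0.038] 
[0.4, 3.29, -1.9, 0.3, -0.0, -0.0, 0.038] 
[0.4, 3.21, -2.03, 0.3, -0.0, -0.0, 0.038] 
[0.4, 3.13, -2.15, 0.3, -0.0, -0.0, 0.038]
```

View pics/scene19.png

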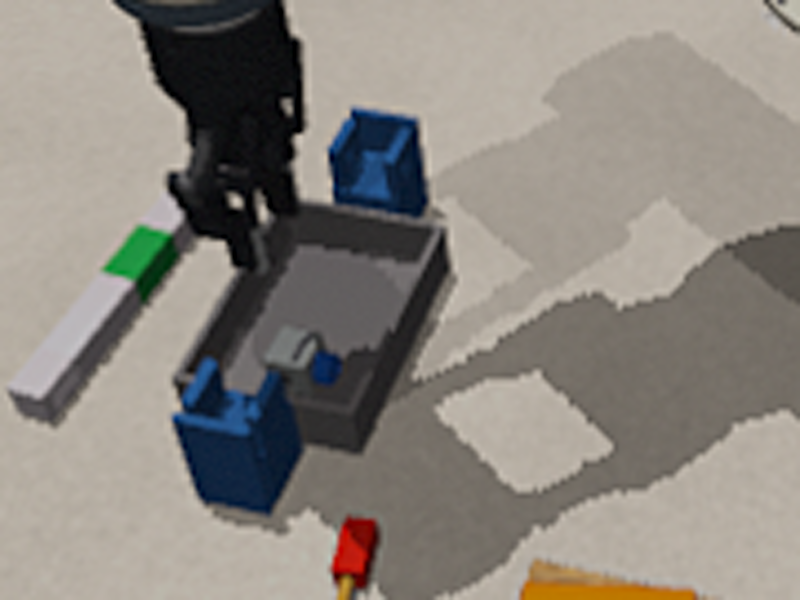

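View pics/top19.png

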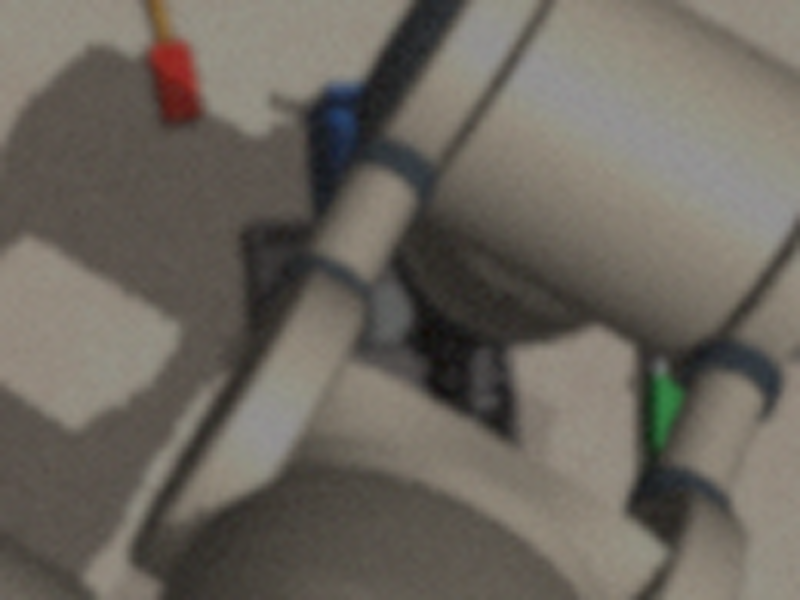

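```bash
python3 -c "
from h import *
for n,r in (('scene',(120,240,280,440)),('top',(160,280,110,270))):
    c=cam(n)
    cv2.imwrite('pics/%s20.png'%n,cv2.resize(c['image'][r[0]:r[1],r[2]:r[3],::-1],(800,600),interpolation=cv2.INTER_CUBIC))
"
```

```text
(no output)
```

View pics/scene20.png

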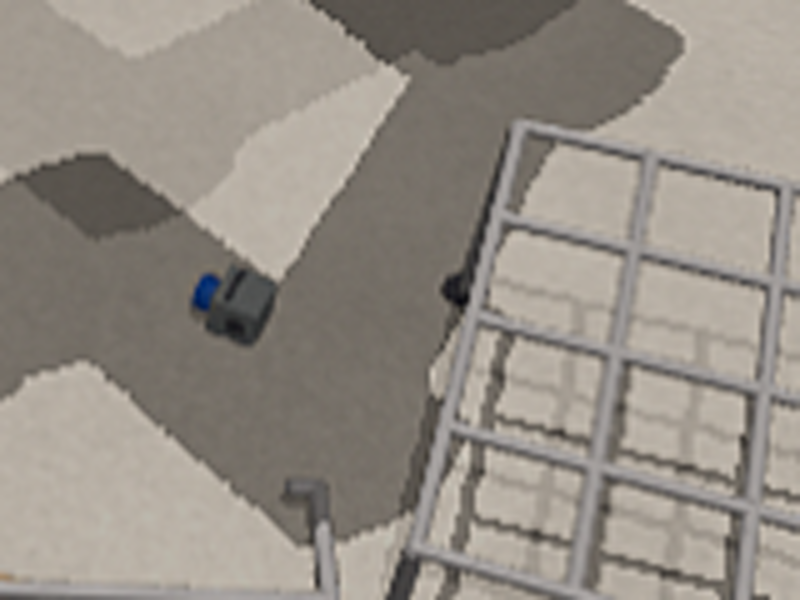

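View pics/top20.png

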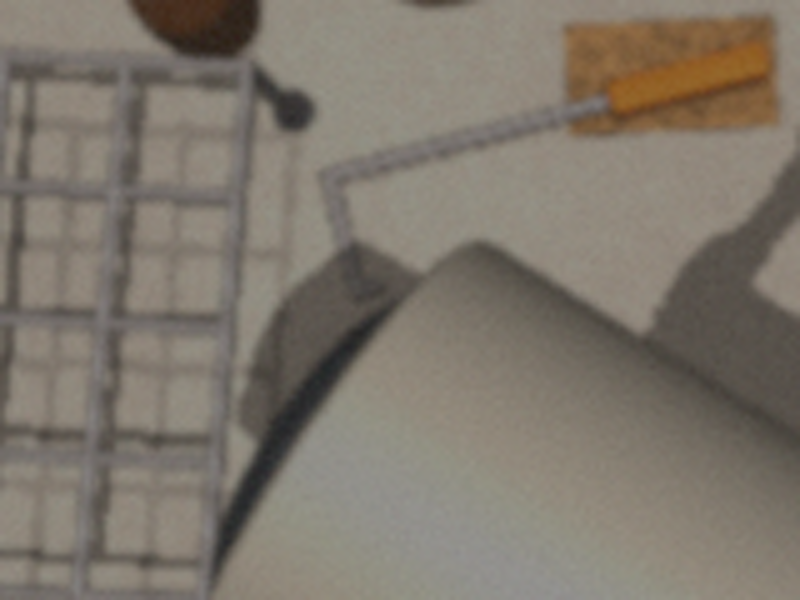

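>>> drive_tool(
  motion=[
    [0.4,3.7,-1,0.2,0,0,0.04],
    [0.4,3.6,-1.1,0.2,0,0,0.04],
    [0.4,3.6,-1.2,0.2,0,0,0.04],
    [0.4,3.5,-1.4,0.2,0,0,0.04],
    [0.4,3.5,-1.5,0.2,0,0,0.04],
  ],
)

```text
clock: 20.15
tcp_pos: [508.2, -107.5, 109.2]
tool_rot: [-2.369, -2.049, 0.003]
force: [0.3, -0.6, 0.5]
opening: 0.7
```

>>> drive_tool(
  motion=[
    [0.4,3.4,-1.6,0.3,0,0,0.04],
    [0.4,3.3,-1.7,0.3,0,0,0.04],
    [0.4,3.2,-1.8,0.3,0,0,0.04],
    [0.4,3.2,-2,0.3,0,0,0.04],
    [0.4,2.5,-1.5,0,0,0,0.03],
  ],
)

```text
clock: 20.65
tcp_pos: [451.5, 71.3, 94.5]
tool_rot: [-2.556, -1.8, 0.015]
force: [-0.1, -0.1, 0.8]
opening: 0.703
```

```bash
python3 -c "
from h import *
plan([450,94,80],70,5,0.4)
"
```

```text
t 20.6 tcp [451.5  71.3  94.5] head 70.3 tilt 1.0 q [0.02 0.48 1.89 0.01 0.79 0.36] F [-0.1 -0.1  0.8] open 0.703
per row len 0.5 cm, rot 0.004
[0.4, 0.42, -0.18, 0.29, -0.004, -0.0, 0.001] 
[0.4, 0.42, -0.18, 0.29, -0.004, -0.0, 0.001] 
[0.4, 0.42, -0.18, 0.29, -0.004, -0.0, 0.001] 
[0.4, 0.42, -0.18, 0.29, -0.004, -0.0, 0.001] 
[0.4, 0.42, -0.18, 0.29, -0.004, -0.0, 0.001]
```

>>> drive_tool(
  motion=[
    [0.4,1,-0.4,0.5,-0.006,0,0],
    [0.4,0.6,-0.3,1,-0.006,0,0],
    [0.4,0.3,0,1.5,-0.005,0,0],
    [0.4,0,0,1.2,0,0,0],
    [0.4,0,0,0,0,0,0],
  ],
)

```text
clock: 21.15
tcp_pos: [445.8, 96.5, 48.4]
tool_rot: [-2.56, -1.811, 0.009]
force: [-0.1, 0.7, -0.1]
opening: 0.699
```

```bash
python3 -c "
from h import *
go([450,94,4],70)
c=cam('scene')
cv2.imwrite('pics/s21.png',cv2.resize(c['image'][130:220,270:390,::-1],(800,600),interpolation=cv2.INTER_CUBIC))
"
```

```text
t 21.1 tcp [445.8  96.5  48.4] head 70.6 tilt 0.4 q [0.08 0.56 1.93 0.   0.65 0.42] F [-0.1  0.7 -0.1] open 0.699
tool-frame d cm [-0.09  0.51  4.44] rot [-0.008  0.002  0.01 ]
```

View pics/s21.png

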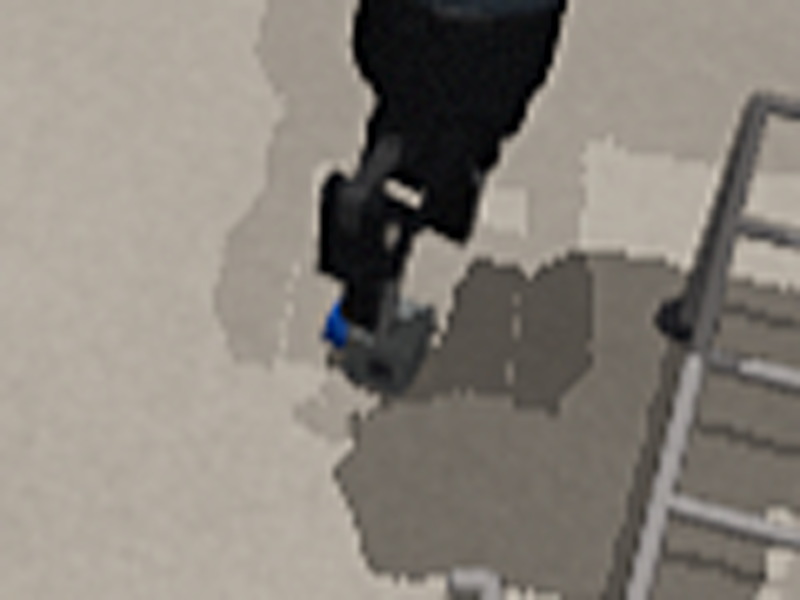

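>>> drive_tool(
  motion=[
    [0.4,0,0.5,0.2,0,0,0],
    [0.4,0,0,1.2,0,0,0],
    [0.4,0,0.1,1.4,0,0,0],
    [0.4,0,0,1.2,0,0,0],
    [0.4,0,0,0,0,0,0],
  ],
)

```text
clock: 21.7
tcp_pos: [454.5, 93.4, 9.4]
tool_rot: [-2.563, -1.811, 0.004]
force: [-0.1, 0.5, -0.2]
opening: 0.699
```

```bash
python3 -c "
from h import *
go([450,94,4],70)
"
```

```text
t 21.7 tcp [454.5  93.4   9.4] head 70.5 tilt 0.2 q [0.07 0.65 1.94 0.   0.56 0.41] F [-0.1  0.5 -0.2] open 0.699
tool-frame d cm [-0.1  -0.44  0.54] rot [-0.004  0.     0.008]
```

>>> drive_tool(
  motion=[
    [0.4,0,-0.2,0.5,0,0,0],
    [-1,0,0,0,0,0,0],
    [-1,0,0,0,0,0,0],
    [-1,0,0,0,0,0,0],
    [-1,0,0,0,0,0,0],
  ],
)

```text
clock: 22.2
tcp_pos: [453.7, 93.9, 6.3]
tool_rot: [-2.565, -1.811, 0.0]
force: [0.3, -0.5, -1.2]
opening: 0.358
```

>>> drive_tool(
  motion=[
    [-1,0,0,-1,0,0,0],
    [-1,0,0,-2,0,0,0],
    [-1,0,0,-2.5,0,0,0],
    [-1,0,0,-2.5,0,0,0],
    [-1,0,0,-1,0,0,0],
  ],
)

```text
clock: 22.7
tcp_pos: [452.8, 93.6, 101.3]
tool_rot: [-2.564, -1.81, 0.004]
force: [-0.9, -0.5, -1.2]
opening: 0.352
```

```bash
python3 -c "
from h import *
plan([487,-292,95],93,12,-1)
c=cam('scene')
cv2.imwrite('pics/s22.png',cv2.resize(c['image'][130:220,270:390,::-1],(800,600),interpolation=cv2.INTER_CUBIC))
"
```

```text
t 22.7 tcp [452.8  93.6 101.3] head 70.5 tilt 0.2 q [0.07 0.47 1.88 0.   0.8  0.41] F [-0.9 -0.5 -1.2] open 0.352
per row len 3.2 cm, rot 0.033
[-1, -2.93, 1.34, 0.05, -0.0, -0.0, -0.033] 
[-1, -2.98, 1.25, 0.05, -0.0, -0.0, -0.033] 
[-1, -3.01, 1.15, 0.05, -0.0, -0.0, -0.033] 
[-1, -3.05, 1.05, 0.05, -0.0, -0.0, -0.033] 
[-1, -3.08, 0.95, 0.05, -0.0, -0.0, -0.033] 

[-1, -3.11, 0.85, 0.05, -0.0, -0.0, -0.033] 
[-1, -3.14, 0.74, 0.05, -0.0, -0.0, -0.033] 
[-1, -3.16, 0.64, 0.05, -0.0, -0.0, -0.033] 
[-1, -3.18, 0.54, 0.05, -0.0, -0.0, -0.033] 
[-1, -3.2, 0.43, 0.05, -0.0, -0.0, -0.033] 

[-1, -3.21, 0.33, 0.05, -0.0, -0.0, -0.033] 
[-1, -3.22, 0.22, 0.05, -0.0, -0.0, -0.033]
```

View pics/s22.png

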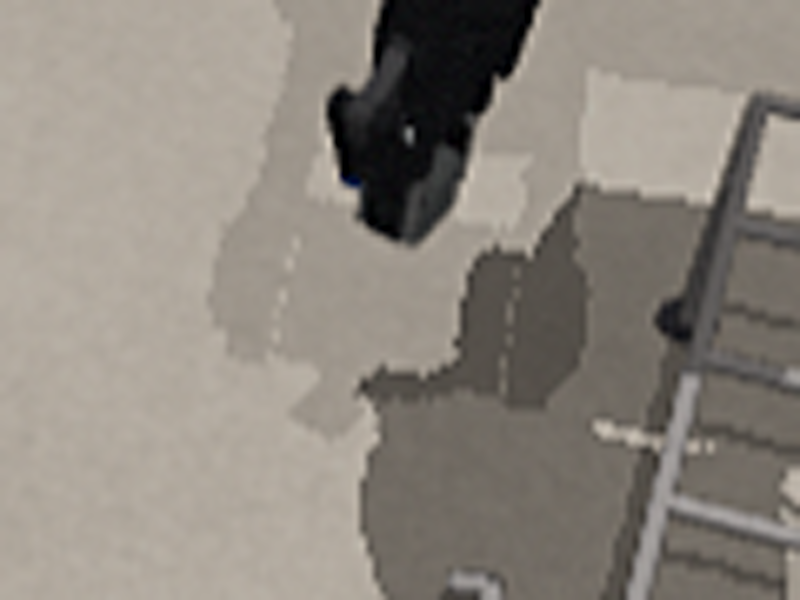

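>>> drive_tool(
  motion=[
    [-1,-3,1.3,0,0,0,-0.035],
    [-1,-3,1.2,0,0,0,-0.035],
    [-1,-3,1.2,0,0,0,-0.035],
    [-1,-3,1,0,0,0,-0.035],
    [-1,-3.1,1,0,0,0,-0.035],
  ],
)

```text
clock: 23.25
tcp_pos: [468.3, -69.0, 104.2]
tool_rot: [-2.385, -2.044, -0.003]
force: [0.3, 0.7, -1.2]
opening: 0.358
```

>>> drive_tool(
  motion=[
    [-1,-3.1,0.8,0,0,0,-0.035],
    [-1,-3.1,0.7,0,0,0,-0.035],
    [-1,-3.1,0.6,0,0,0,-0.035],
    [-1,-3.2,0.5,0,0,0,-0.035],
    [-1,-3.2,0.4,0,0,0,-0.035],
  ],
)

```text
clock: 23.75
tcp_pos: [484.2, -234.7, 104.4]
tool_rot: [-2.189, -2.251, -0.002]
force: [-0.6, 1.3, -0.3]
opening: 0.354
```

```bash
python3 -c "
from h import *
plan([487,-292,95],93,3,-1)
"
```

```text
t 23.8 tcp [ 484.2 -234.7  104.4] head 91.6 tilt 0.1 q [-0.56  0.54  1.7   0.    0.91 -0.59] F [-0.6  1.3 -0.3] open 0.354
per row len 1.9 cm, rot 0.008
[-1, -1.91, 0.04, 0.31, -0.0, -0.001, -0.008] 
[-1, -1.91, 0.02, 0.31, -0.0, -0.001, -0.008] 
[-1, -1.91, 0.01, 0.31, -0.0, -0.001, -0.008]
```

>>> drive_tool(
  motion=[
    [-1,-1.9,0,0.3,0,0,-0.01],
    [-1,-1.9,0,0.3,0,0,-0.01],
    [-1,-1.2,0,0.8,0,0,0],
    [-1,-0.4,0,1.5,0,0,0],
    [-1,0,0,1.5,0,0,0],
  ],
)

```text
clock: 24.25
tcp_pos: [486.7, -295.0, 59.4]
tool_rot: [2.168, 2.27, 0.003]
force: [0.3, 0.9, -1.3]
opening: 0.355
```

```bash
python3 -c "
from h import *
go([487,-292,12],93)
c=cam('scene')
cv2.imwrite('pics/s23.png',cv2.resize(c['image'][100:235,120:300,::-1],(800,600),interpolation=cv2.INTER_CUBIC))
"
```

```text
t 24.2 tcp [ 486.7 -295.    59.4] head 92.6 tilt 0.2 q [-0.65  0.64  1.66  0.    0.85 -0.7 ] F [ 0.3  0.9 -1.3] open 0.355
tool-frame d cm [0.3  0.03 4.74] rot [ 0.003  0.    -0.006]
```

View pics/s23.png

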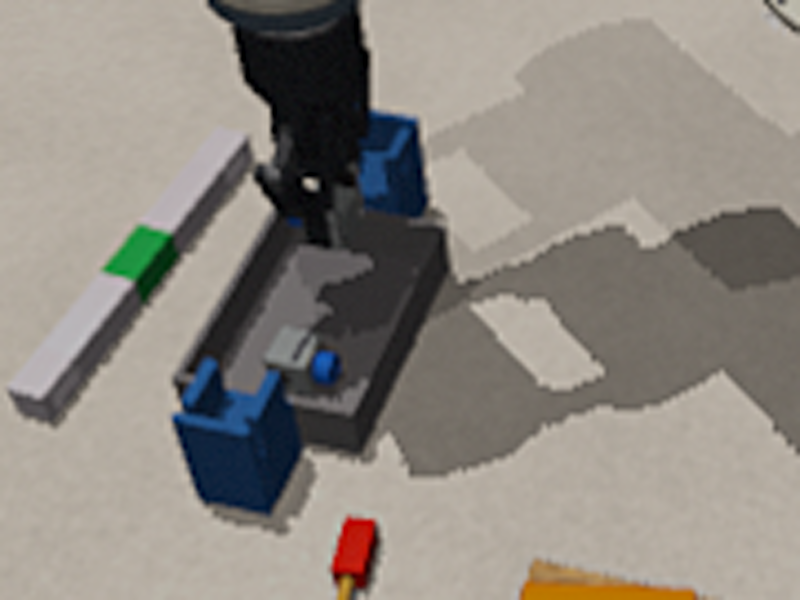

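>>> drive_tool(
  motion=[
    [-1,0.5,0,1,0,0,0],
    [-1,0.3,0,1.3,0,0,0],
    [-1,0,0,1.3,0,0,0],
    [-1,0,0,0.8,0,0,0],
    [-1,0,0,0,0,0,0],
  ],
)

```text
clock: 24.8
tcp_pos: [491.0, -284.8, 10.9]
tool_rot: [2.163, 2.267, 0.007]
force: [-0.2, -0.1, -1.6]
opening: 0.354
```

```bash
python3 -c "
from h import *
go([487,-288,11.5],93)
"
```

```text
t 24.8 tcp [ 491.  -284.8   10.9] head 92.7 tilt 0.6 q [-0.63  0.71  1.69  0.01  0.73 -0.68] F [-0.2 -0.1 -1.6] open 0.354
tool-frame d cm [-0.3  -0.41 -0.06] rot [ 0.009  0.003 -0.005]
```

>>> drive_tool(
  motion=[
    [-1,0,-0.2,0.05,0,0,0],
    [0,0,0,0,0,0,0],
    [0,0,0,0,0,0,0],
    [0,0,0,0,0,0,0],
    [0,0,0,-1,0,0,0],
  ],
)

```text
clock: 25.3
tcp_pos: [494.4, -284.0, 20.5]
tool_rot: [2.156, 2.262, 0.013]
force: [0.2, -0.1, 0.1]
opening: 0.497
```

>>> drive_tool(
  motion=[
    [0,0,0,-2,0,0,0],
    [0,0,0,-3,0,0,0],
    [0,0,0,-3,0,0,0],
    [0,0,0,-3,0,0,0],
    [0,0,0,-2,0,0,0],
  ],
)

```text
clock: 25.8
tcp_pos: [488.0, -280.6, 154.5]
tool_rot: [2.163, 2.269, 0.01]
force: [0.6, 0.4, -0.1]
opening: 0.496
```

```bash
python3 -c "
from h import *
st()
for n,r in (('scene',(100,235,120,300)),('top',(160,260,270,400))):
    c=cam(n)
    cv2.imwrite('pics/%s24.png'%n,cv2.resize(c['image'][r[0]:r[1],r[2]:r[3],::-1],(800,600),interpolation=cv2.INTER_CUBIC))
    for q in blobs(c,'green')[:2]: print(n,'green',q[0],rect(c,q[2],24))
"
```

```text
t 25.8 tcp [ 488.  -280.6  154.5] head 92.7 tilt 0.6 q [-0.63  0.49  1.6   0.01  1.04 -0.68] F [ 0.6  0.4 -0.1] open 0.496
scene green 94 [ 514.7 -434.4   45.2   26.4   -1.9]
```

View pics/scene24.png

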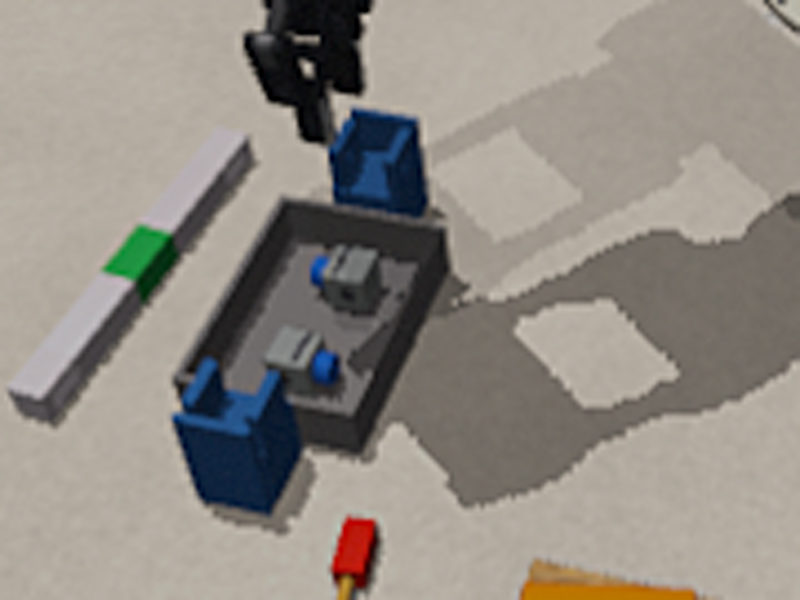

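```bash
python3 -c "
from h import *
plan([514.5,-435.5,90],-2,15,0.2)
"
```

```text
t 25.9 tcp [ 488.9 -281.2  155.3] head 92.7 tilt 0.7 q [-0.63  0.49  1.6   0.01  1.04 -0.68] F [ 0.2  1.  -0.1] open 0.505
per row len 1.1 cm, rot 0.110
[0.2, -1.03, 0.12, 0.44, 0.001, -0.001, 0.11] 
[0.2, -1.01, 0.23, 0.44, 0.001, -0.001, 0.11] 
[0.2, -0.98, 0.34, 0.44, 0.001, -0.001, 0.11] 
[0.2, -0.94, 0.45, 0.44, 0.001, -0.001, 0.11] 
[0.2, -0.88, 0.55, 0.44, 0.001, -0.001, 0.11] 

[0.2, -0.82, 0.64, 0.44, 0.001, -0.001, 0.11] 
[0.2, -0.74, 0.73, 0.44, 0.001, -0.001, 0.11] 
[0.2, -0.66, 0.81, 0.44, 0.001, -0.001, 0.11] 
[0.2, -0.57, 0.87, 0.44, 0.001, -0.001, 0.11] 
[0.2, -0.47, 0.93, 0.44, 0.001, -0.001, 0.11] 

[0.2, -0.36, 0.98, 0.44, 0.001, -0.001, 0.11] 
[0.2, -0.25, 1.01, 0.44, 0.001, -0.001, 0.11] 
[0.2, -0.14, 1.03, 0.44, 0.001, -0.001, 0.11] 
[0.2, -0.02, 1.04, 0.44, 0.001, -0.001, 0.11] 
[0.2, 0.09, 1.04, 0.44, 0.001, -0.001, 0.11]
```

>>> drive_tool(
  motion=[
    [0.2,-1,0.1,0,0,0,0.12],
    [0.2,-1,0.2,0,0,0,0.12],
    [0.2,-1,0.3,0,0,0,0.12],
    [0.2,-1,0.5,0.3,0,0,0.12],
    [0.2,-0.9,0.6,0.3,0,0,0.12],
  ],
)

```text
clock: 26.4
tcp_pos: [492.9, -331.8, 148.5]
tool_rot: [2.755, 1.504, 0.012]
force: [0.0, -0.6, -0.3]
opening: 0.597
```

>>> drive_tool(
  motion=[
    [0.2,-0.8,0.7,0.5,0,0,0.12],
    [0.2,-0.7,0.8,0.5,0,0,0.12],
    [0.2,-0.6,0.9,0.5,0,0,0.12],
    [0.2,-0.5,1,0.5,0,0,0.12],
    [0.2,-0.4,1,0.5,0,0,0.12],
  ],
)

```text
clock: 26.9
tcp_pos: [497.8, -384.7, 119.4]
tool_rot: [-3.081, -0.582, -0.004]
force: [-0.2, -0.1, 0.1]
opening: 0.6
```

```bash
python3 -c "
from h import *
plan([514.5,-435.5,70],-2,5,0.2)
"
```

```text
t 26.9 tcp [ 497.8 -384.7  119.4] head 21.4 tilt 0.4 q [-0.76  0.62  1.45  0.01  1.07  0.44] F [-0.2 -0.1  0.1] open 0.600
per row len 1.5 cm, rot 0.082
[0.2, -0.06, 1.07, 0.98, -0.001, -0.0, 0.082] 
[0.2, 0.03, 1.07, 0.98, -0.001, -0.0, 0.082] 
[0.2, 0.11, 1.07, 0.99, -0.001, -0.0, 0.082] 
[0.2, 0.2, 1.05, 0.99, -0.001, -0.0, 0.082] 
[0.2, 0.29, 1.03, 0.99, -0.001, -0.0, 0.082]
```

>>> drive_tool(
  motion=[
    [0.2,0,1.2,0.4,0,0,0.1],
    [0.2,0.1,1.2,0.8,0,0,0.1],
    [0.2,0.3,1.2,1,0,0,0.1],
    [0.2,0.4,1,1,0,0,0.08],
    [0.2,0.3,0.5,1,0,0,0],
  ],
)

```text
clock: 27.4
tcp_pos: [515.8, -433.0, 72.5]
tool_rot: [-3.13, 0.043, 0.008]
force: [0.6, 0.1, -0.4]
opening: 0.597
```

```bash
python3 -c "
from h import *
go([514.5,-435.5,4],-2)
"
```

```text
t 27.4 tcp [ 515.8 -433.    72.5] head -1.6 tilt 0.7 q [-0.79  0.73  1.36  0.01  1.06  0.81] F [ 0.6  0.1 -0.4] open 0.597
tool-frame d cm [-0.09  0.33  6.84] rot [-0.012  0.005  0.007]
```

>>> drive_tool(
  motion=[
    [0.2,0,0,1,-0.006,0,0],
    [0.2,0,0,1.5,-0.006,0.005,0],
    [0.2,0,0,1.5,0,0,0],
    [0.2,0,0,1,0,0,0],
    [0.2,0,0,0,0,0,0],
  ],
)

```text
clock: 27.9
tcp_pos: [513.4, -430.0, 16.2]
tool_rot: [-3.139, 0.029, 0.007]
force: [0.9, 0.7, -0.9]
opening: 0.6
```

```bash
python3 -c "
from h import *
go([514.5,-435.5,4],-2)
c=cam('scene')
cv2.imwrite('pics/s25.png',cv2.resize(c['image'][100:235,70:250,::-1],(800,600),interpolation=cv2.INTER_CUBIC))
"
```

```text
t 27.9 tcp [ 513.4 -430.    16.2] head -1.0 tilt 0.3 q [-0.79  0.8   1.4  -0.    0.95  0.8 ] F [ 0.9  0.7 -0.9] open 0.600
tool-frame d cm [0.13 0.55 1.22] rot [-0.003  0.005  0.017]
```

View pics/s25.png

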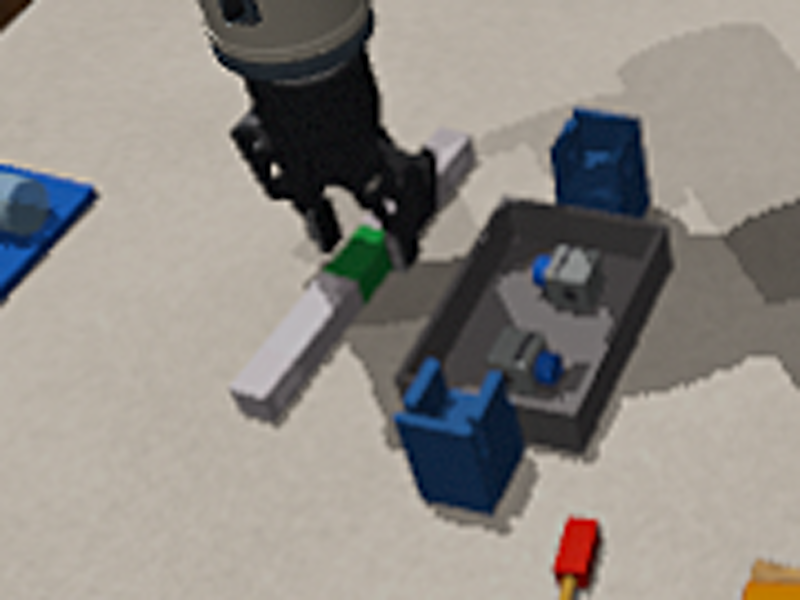

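>>> drive_tool(
  motion=[
    [0.2,0.1,0.5,0.2,0,0.005,0.015],
    [0.2,0,0,0.8,0,0,0],
    [0.2,0,0,0.2,0,0,0],
    [-1,0,0,0,0,0,0],
    [-1,0,0,0,0,0,0],
  ],
  newtons=90,
)

```text
clock: 28.45
tcp_pos: [515.5, -436.7, 6.1]
tool_rot: [-3.141, 0.054, -0.006]
force: [-10.3, 9.9, 30.9]
opening: 0.284
```

>>> drive_tool(
  motion=[
    [-1,0,0,0,0,0,0],
    [-1,0,0,0,0,0,0],
    [-1,0,0,0,0,0,0],
    [-1,0,0,-1,0,0,0],
    [-1,0,0,-1,0,0,0],
  ],
)

```text
clock: 28.95
tcp_pos: [514.7, -435.8, 26.0]
tool_rot: [-3.139, 0.053, -0.002]
force: [0.0, 0.3, -2.0]
opening: 0.283
```

```bash
python3 -c "
from h import *
st()
c=cam('scene')
cv2.imwrite('pics/s26.png',cv2.resize(c['image'][100:235,70:250,::-1],(800,600),interpolation=cv2.INTER_CUBIC))
for q in blobs(c,'green')[:2]: print('green',q[0],rect(c,q[2],40))
"
```

```text
t 28.9 tcp [ 514.7 -435.8   26. ] head -1.9 tilt 0.2 q [-0.79  0.79  1.39  0.    0.96  0.81] F [ 0.   0.3 -2. ] open 0.283
green 45 [ 515.4 -439.5   34.4   24.2   -1.4]
```

View pics/s26.png

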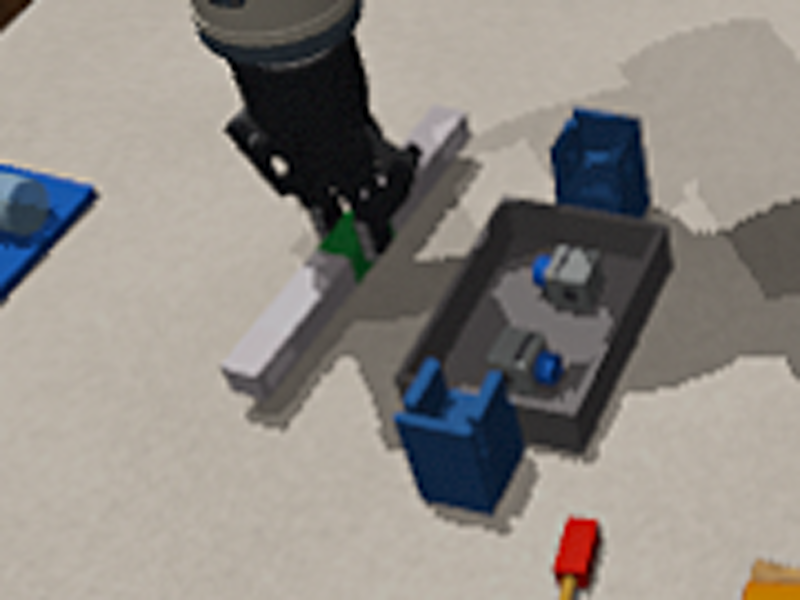

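```bash
python3 -c "
import numpy as np,cv2
a=np.load('acc.npy').clip(0,255).astype(np.uint8)[:,:,::-1]; t=np.load('tacc.npy').clip(0,255).astype(np.uint8)[:,:,::-1]
f=lambda im,y0,y1,x0,x1,k: cv2.convertScaleAbs(cv2.resize(im[y0:y1,x0:x1],None,fx=k,fy=k,interpolation=cv2.INTER_CUBIC),alpha=1.3)
cv2.imwrite('pics/z1.png',np.hstack([f(a,175,225,155,195,10),f(a,115,165,185,225,10)]))
cv2.imwrite('pics/z2.png',np.hstack([f(t,170,210,312,352,10),f(t,250,290,315,355,10)]))
cv2.imwrite('pics/z3.png',f(t,190,260,300,360,8))
cv2.imwrite('pics/z4.png',f(a,140,205,155,225,8))
"
```

```text
(no output)
```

View pics/z1.png

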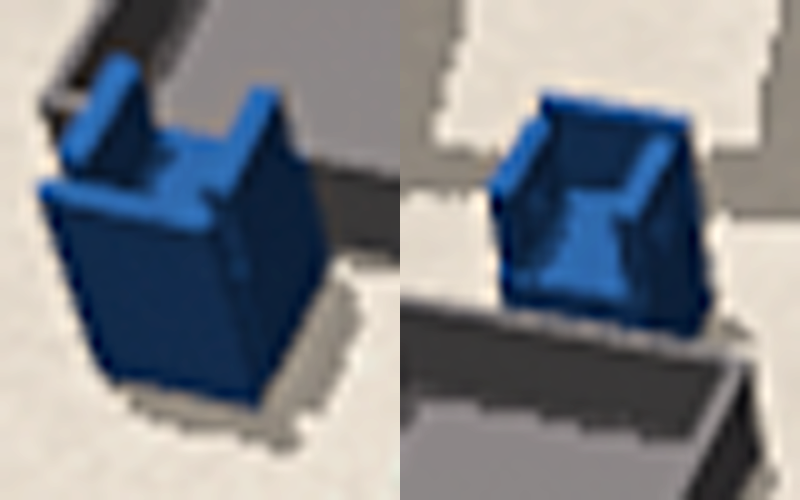

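View pics/z2.png

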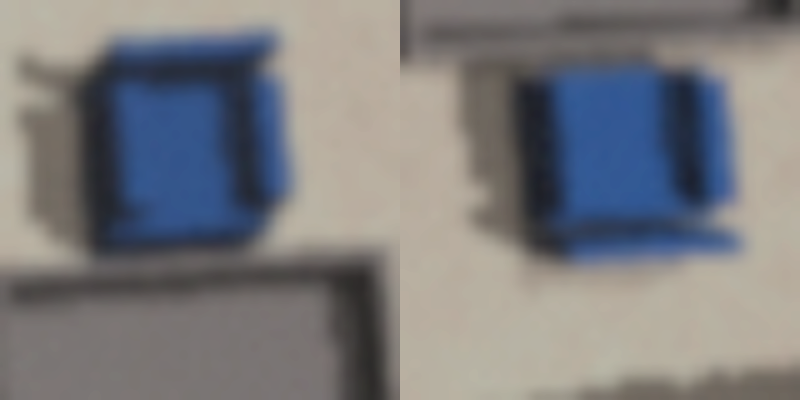

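View pics/z3.png

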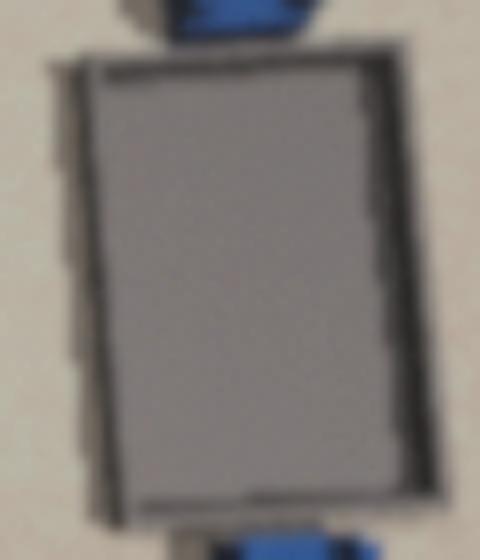

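View pics/z4.png

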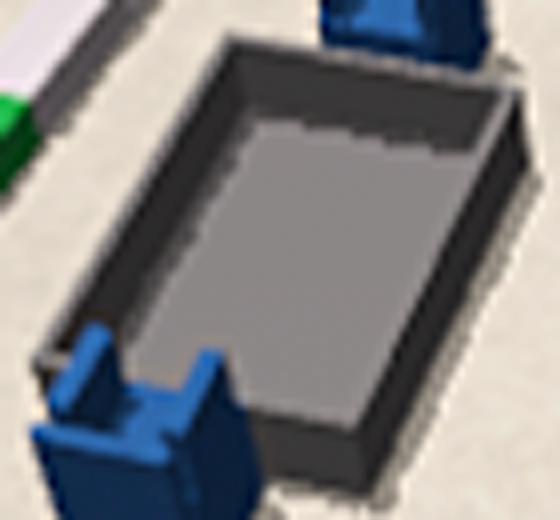

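```bash
python3 -c "
from h import *
c=cam('scene');t=cam('top')
z1=lambda x,y,z=78: plane(c,(x+.5)/10-.5+(155 if x<400 else 145),(y+.5)/10-.5+(175 if x<400 else 115),z)[:2]
z4=lambda x,y,z=40: plane(c,(x+.5)/8-.5+155,(y+.5)/8-.5+140,z)[:2]
z3=lambda x,y,z=40: plane(t,(x+.5)/8-.5+300,(y+.5)/8-.5+190,z)[:2]
print('far fork'); 
for q in((620,210),(637,215),(515,205),(497,190)): print(z1(*q).round(1))
print('near fork');
for q in((122,52),(140,65),(262,88),(283,95)): print(z1(*q).round(1))
A=np.array([z4(*q) for q in((230,38),(520,92),(355,432),(38,362))]); print(A.round(1),A.mean(0))
B=np.array([z3(*q) for q in((85,55),(403,42),(445,502),(112,525))]); print(B.round(1),B.mean(0))
"
```

```text
far fork
[ 431.7 -280. ]
[ 432.3 -274.3]
[ 439.  -310.7]
[ 434.3 -318.6]
near fork
[ 627.3 -310.6]
[ 630.  -303.9]
[ 627.8 -269.5]
[ 628.4 -263.2]
[[ 450.9 -353.6]
 [ 445.7 -236.7]
 [ 617.9 -227.5]
 [ 621.5 -344.9]] [ 534.0082202  -290.66384459]
[[ 615.6 -228.4]
 [ 619.4 -346. ]
 [ 450.7 -353.9]
 [ 443.4 -233.2]] [ 532.27236343 -290.39604975]
```

>>> drive_tool(
  motion=[
    [-1,0,0,-2,0,0,0],
    [-1,0,0,-2.5,0,0,0],
    [-1,0,0,-2.5,0,0,0],
    [-1,0,-0.5,-1.5,0,0,-0.015],
    [-1,0,-1.5,0,0,0,-0.015],
  ],
)

```text
clock: 29.6
tcp_pos: [514.6, -416.2, 113.3]
tool_rot: [-3.14, 0.006, -0.003]
force: [0.9, 0.4, -3.4]
opening: 0.278
```

```bash
python3 -c "
from h import *
plan([532.5,-290.8,104],2.9,6,-1)
"
```

```text
t 29.6 tcp [ 514.6 -416.2  113.3] head -0.2 tilt 0.1 q [-0.77  0.66  1.37  0.    1.11  0.8 ] F [ 0.9  0.4 -3.4] open 0.278
per row len 2.1 cm, rot 0.009
[-1, 0.29, -2.09, 0.16, -0.0, -0.0, -0.009] 
[-1, 0.31, -2.09, 0.16, -0.0, -0.0, -0.009] 
[-1, 0.33, -2.09, 0.16, -0.0, -0.0, -0.009] 
[-1, 0.35, -2.08, 0.16, -0.0, -0.0, -0.009] 
[-1, 0.37, -2.08, 0.16, -0.0, -0.0, -0.009] 

[-1, 0.38, -2.08, 0.16, -0.0, -0.0, -0.009]
```

>>> drive_tool(
  motion=[
    [-1,0.3,-2.1,0,0,0,-0.01],
    [-1,0.3,-2.5,0,0,0,-0.01],
    [-1,0.4,-2.5,0,0,0,-0.01],
    [-1,0.4,-2.5,0,0,0,-0.01],
    [-1,0.4,-2,0,0,0,-0.01],
  ],
)

```text
clock: 30.1
tcp_pos: [527.6, -286.5, 108.0]
tool_rot: [-3.133, -0.081, 0.007]
force: [1.2, 0.3, -2.5]
opening: 0.28
```

```bash
python3 -c "
from h import *
plan([532.5,-290.8,104],2.9,5,-1)
"
```

```text
t 30.1 tcp [ 527.6 -286.5  108. ] head 3.0 tilt 0.5 q [-0.6   0.6   1.53  0.    1.02  0.92] F [ 1.2  0.3 -2.5] open 0.280
per row len 0.2 cm, rot 0.002
[-1, 0.09, 0.09, 0.08, -0.002, 0.001, 0.0] 
[-1, 0.09, 0.09, 0.08, -0.002, 0.001, 0.0] 
[-1, 0.09, 0.09, 0.08, -0.002, 0.001, 0.0] 
[-1, 0.09, 0.09, 0.08, -0.002, 0.001, 0.0] 
[-1, 0.09, 0.09, 0.08, -0.002, 0.001, 0.0]
```

>>> drive_tool(
  motion=[
    [-1,0.3,0,0,-0.005,0.003,0],
    [-1,0.2,0,0,-0.005,0.003,0],
    [-1,0,0,0,0,0,0],
    [-1,0,0,0,0,0,0],
    [-1,0,0,0,0,0,0],
  ],
)

```text
clock: 30.6
tcp_pos: [531.0, -279.1, 104.5]
tool_rot: [-3.138, -0.09, 0.005]
force: [0.1, -0.8, -2.5]
opening: 0.281
```

```bash
python3 -c "
from h import *
go([532.5,-290.8,104],2.9)
c=cam('scene')
cv2.imwrite('pics/s27.png',cv2.resize(c['image'][100:235,120:300,::-1],(800,600),interpolation=cv2.INTER_CUBIC))
"
```

```text
t 30.6 tcp [ 531.  -279.1  104.5] head 3.3 tilt 0.2 q [-0.58  0.6   1.54 -0.    1.    0.93] F [ 0.1 -0.8 -2.5] open 0.281
tool-frame d cm [0.08 1.17 0.04] rot [-0.002  0.003  0.007]
```

View pics/s27.png

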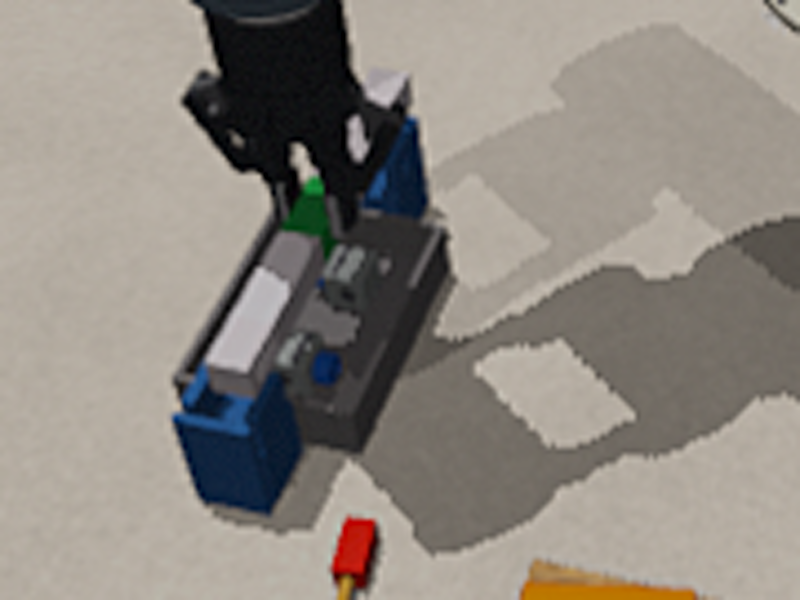

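>>> drive_tool(
  motion=[
    [-1,0.1,0.4,0,0,0.003,0.007],
    [-1,0,0.4,0.2,0,0,0],
    [-1,0,0.2,0.2,0,0,0],
    [-1,0,0,0,0,0,0],
    [-1,0,0,0,0,0,0],
  ],
)

```text
clock: 31.15
tcp_pos: [532.4, -291.6, 100.0]
tool_rot: [-3.139, -0.075, -0.001]
force: [-0.3, -0.2, -2.7]
opening: 0.282
```

```bash
python3 -c "
from h import *
go([532.5,-290.8,54],2.9)
"
```

```text
t 31.1 tcp [ 532.4 -291.6  100. ] head 2.7 tilt 0.1 q [-0.6   0.62  1.53  0.    1.    0.92] F [-0.3 -0.2 -2.7] open 0.282
tool-frame d cm [ 0.01 -0.08  4.6 ] rot [-0.002 -0.    -0.003]
```

>>> drive_tool(
  motion=[
    [-1,0,0,0.7,0,0,0],
    [-1,0,0,0.6,0,0,0],
    [-1,0,0,0.2,0,0,0],
    [-1,0,0,0,0,0,0],
    [-1,0,0,0,0,0,0],
  ],
)

```text
clock: 31.65
tcp_pos: [532.2, -291.2, 83.3]
tool_rot: [-3.139, -0.075, 0.0]
force: [0.4, 0.6, -3.2]
opening: 0.279
```

```bash
python3 -c "
from h import *
go([532.5,-290.8,54],2.9)
c=cam('scene')
a=c['image'][:,:,::-1]
f=lambda im,y0,y1,x0,x1,k: cv2.convertScaleAbs(cv2.resize(im[y0:y1,x0:x1],None,fx=k,fy=k,interpolation=cv2.INTER_CUBIC),alpha=1.3)
cv2.imwrite('pics/z5.png',np.hstack([f(a,165,225,155,195,10),f(a,105,165,185,225,10)]))
"
```

```text
t 31.6 tcp [ 532.2 -291.2   83.3] head 2.7 tilt 0.1 q [-0.6   0.64  1.54  0.    0.96  0.92] F [ 0.4  0.6 -3.2] open 0.279
tool-frame d cm [ 0.03 -0.03  2.93] rot [-0.002  0.    -0.003]
```

View pics/z5.png

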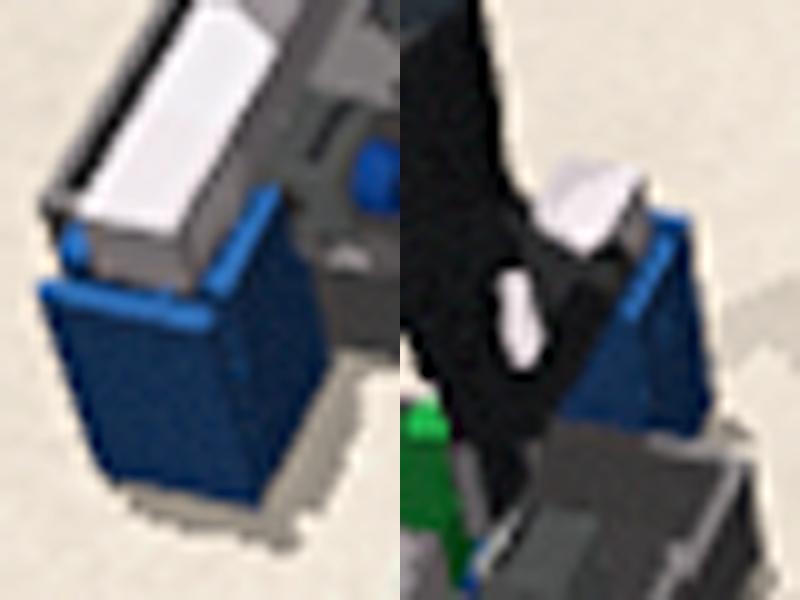

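>>> drive_tool(
  motion=[
    [-1,0,0,0.6,0,0,0],
    [-1,0,0,0.6,0,0,0],
    [-1,0,0,0.3,0,0,0],
    [-1,0,0,0,0,0,0],
    [-1,0,0,0,0,0,0],
  ],
)

```text
clock: 32.2
tcp_pos: [532.3, -291.1, 67.0]
tool_rot: [-3.139, -0.075, 0.0]
force: [0.2, -0.2, -3.2]
opening: 0.284
```

>>> drive_tool(
  motion=[
    [-1,0,0,0.5,0,0,0],
    [-1,0,0,0.4,0,0,0],
    [-1,0,0,0.3,0,0,0],
    [-1,0,0,0.1,0,0,0],
    [-1,0,0,0,0,0,0],
  ],
)

```text
clock: 32.7
tcp_pos: [532.6, -291.3, 54.2]
tool_rot: [-3.14, -0.075, -0.002]
force: [0.2, 0.6, -1.7]
opening: 0.278
```

```bash
python3 -c "
from h import *
go([532.5,-290.8,54],2.9)
c=cam('scene')
a=c['image'][:,:,::-1]
f=lambda im,y0,y1,x0,x1,k: cv2.convertScaleAbs(cv2.resize(im[y0:y1,x0:x1],None,fx=k,fy=k,interpolation=cv2.INTER_CUBIC),alpha=1.3)
cv2.imwrite('pics/z6.png',np.hstack([f(a,165,225,155,195,10),f(a,105,165,185,225,10)]))
"
```

```text
t 32.7 tcp [ 532.6 -291.3   54.2] head 2.8 tilt 0.1 q [-0.6   0.68  1.56  0.    0.9   0.92] F [ 0.2  0.6 -1.7] open 0.278
tool-frame d cm [-0.01 -0.05  0.02] rot [-0.001 -0.001 -0.003]
```

View pics/z6.png

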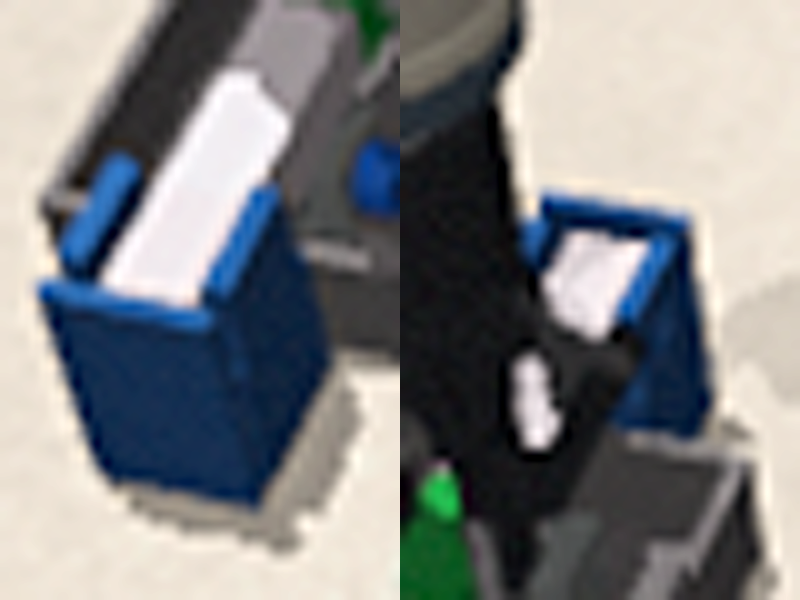

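>>> drive_tool(
  motion=[
    [-1,0,0,0.1,0,0,0],
    [0,0,0,0,0,0,0],
    [0,0,0,0,0,0,0],
    [0,0,0,0,0,0,0],
    [0,0,0,-1,0,0,0],
  ],
)

```text
clock: 33.25
tcp_pos: [532.5, -291.3, 63.7]
tool_rot: [-3.139, -0.075, -0.001]
force: [-0.2, 0.6, 0.4]
opening: 0.501
```

>>> drive_tool(
  motion=[
    [0,0,0,-2,0,0,0],
    [0,0,0,-3,0,0,0],
    [0,0,0,-3,0,0,0],
    [0,0,0,-1,0,0,0],
    [0,0,0,0,0,0,0],
  ],
)

```text
clock: 33.75
tcp_pos: [532.7, -291.6, 159.9]
tool_rot: [-3.14, -0.076, -0.003]
force: [0.1, 0.2, -0.5]
opening: 0.497
```

```bash
python3 -c "
from h import *
st()
c=cam('scene')
a=c['image'][:,:,::-1]
f=lambda im,y0,y1,x0,x1,k: cv2.convertScaleAbs(cv2.resize(im[y0:y1,x0:x1],None,fx=k,fy=k,interpolation=cv2.INTER_CUBIC),alpha=1.3)
cv2.imwrite('pics/z7.png',np.hstack([f(a,165,225,155,195,10),f(a,105,165,185,225,10)]))
cv2.imwrite('pics/s28.png',cv2.resize(a[100:265,100:320],(800,600),interpolation=cv2.INTER_CUBIC))
for q in blobs(c,'red')[:2]: print('red',q[0],q[1],rect(c,q[2],20))
for n in ('top',):
  t=cam('top'); 
  for q in blobs(t,'red')[:2]: print('red',q[0],q[1],rect(t,q[2],20))
"
```

```text
t 33.8 tcp [ 532.7 -291.6  159.9] head 2.8 tilt 0.1 q [-0.6   0.54  1.47  0.    1.12  0.92] F [ 0.1  0.2 -0.5] open 0.497
red 86 [199.15116279 222.56976744] [ 693.5 -195.8   36.4   18.8   12.7]
red 48 [297.875  173.0625] [ 690.9 -195.8   32.7   12.6   12.4]
```

View pics/z7.png

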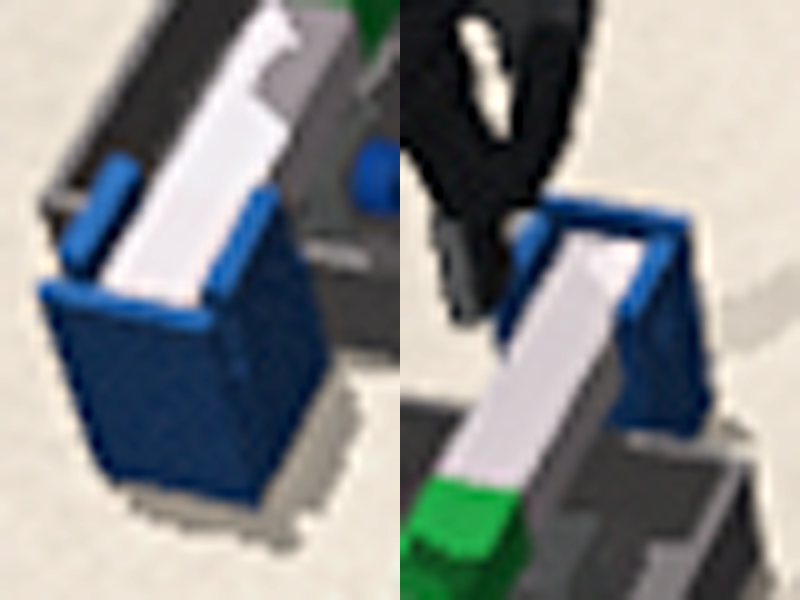

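View pics/s28.png

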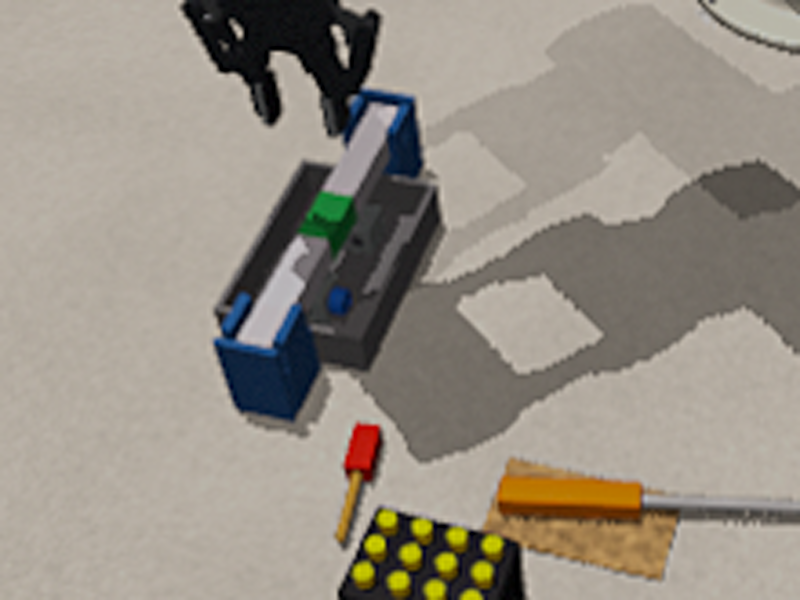

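```bash
python3 -c "
from h import *
plan([691,-196,80],12.5,7,0.2)
"
```

```text
t 33.9 tcp [ 532.1 -291.2  158.1] head 2.8 tilt 0.1 q [-0.6   0.54  1.48  0.    1.12  0.92] F [-0.9 -0.2 -0. ] open 0.497
per row len 2.9 cm, rot 0.024
[0.2, 2.33, -1.25, 1.12, -0.0, -0.0, -0.024] 
[0.2, 2.36, -1.19, 1.12, -0.0, -0.0, -0.024] 
[0.2, 2.39, -1.13, 1.12, -0.0, -0.0, -0.024] 
[0.2, 2.42, -1.08, 1.12, -0.0, -0.0, -0.024] 
[0.2, 2.44, -1.02, 1.12, -0.0, -0.0, -0.024] 

[0.2, 2.47, -0.96, 1.12, -0.0, -0.0, -0.024] 
[0.2, 2.49, -0.9, 1.12, -0.0, -0.0, -0.024]
```

>>> drive_tool(
  motion=[
    [0.2,2.4,-1.3,0.3,0,0,-0.03],
    [0.2,2.4,-1.3,0.3,0,0,-0.03],
    [0.2,2.5,-1.3,0.5,0,0,-0.03],
    [0.2,2.6,-1.2,1,0,0,-0.03],
    [0.2,2.6,-1,1.5,0,0,-0.03],
  ],
)

```text
clock: 34.35
tcp_pos: [649.0, -215.4, 115.5]
tool_rot: [-3.121, -0.31, 0.011]
force: [0.5, 0.0, -0.4]
opening: 0.604
```

>>> drive_tool(
  motion=[
    [0.2,2,-0.6,1.5,0,0,-0.02],
    [0.2,0.8,0,1,0,0,0],
    [0.2,0,0,0.5,0,0,0],
    [0.2,0,0,0,0,0,0],
    [0.2,0,0,0,0,0,0],
  ],
)

```text
clock: 34.85
tcp_pos: [673.4, -200.6, 76.1]
tool_rot: [-3.112, -0.345, 0.025]
force: [0.3, -1.1, 0.0]
opening: 0.596
```

```bash
python3 -c "
from h import *
go([691,-196,4],12.5)
"
```

```text
t 34.9 tcp [ 673.4 -200.6   76.1] head 12.7 tilt 1.1 q [-0.38  0.77  1.26  0.    1.13  0.97] F [ 0.3 -1.1  0. ] open 0.596
tool-frame d cm [1.92 0.02 7.18] rot [-0.012  0.015  0.003]
```

>>> drive_tool(
  motion=[
    [0.2,1,0,1,-0.006,0.007,0],
    [0.2,0.8,0,1.3,-0.006,0.007,0],
    [0.2,0.1,0,1.5,0,0,0],
    [0.2,0,0,1,0,0,0],
    [0.2,0,0,0,0,0,0],
  ],
)

```text
clock: 35.35
tcp_pos: [692.4, -197.6, 24.9]
tool_rot: [3.122, 0.342, 0.003]
force: [-0.4, -0.5, -0.1]
opening: 0.598
```

```bash
python3 -c "
from h import *
go([691,-196,4],12.5)
c=cam('scene')
cv2.imwrite('pics/s29.png',cv2.resize(c['image'][185:260,150:250,::-1],(800,600),interpolation=cv2.INTER_CUBIC))
"
```

```text
t 35.4 tcp [ 692.4 -197.6   24.9] head 12.5 tilt 0.1 q [-0.36  0.84  1.26 -0.    1.04  0.99] F [-0.4 -0.5 -0.1] open 0.598
tool-frame d cm [-0.11 -0.19  2.09] rot [ 0.002 -0.002  0.   ]
```

View pics/s29.png

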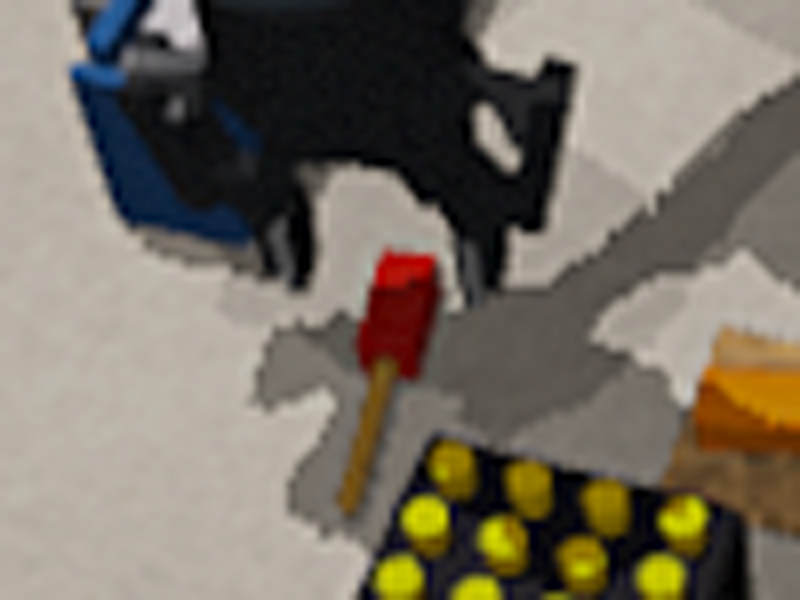

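>>> drive_tool(
  motion=[
    [0.2,-0.1,-0.1,0.8,0,0,0],
    [0.2,0,0,0.9,0,0,0],
    [0.2,0,0,0.4,0,0,0],
    [0.2,0,0,0,0,0,0],
    [-1,0,0,0,0,0,0],
  ],
  newtons=80,
)

```text
clock: 35.9
tcp_pos: [691.6, -197.3, 3.6]
tool_rot: [3.121, 0.342, 0.005]
force: [-0.1, 0.9, -0.1]
opening: 0.447
```

>>> drive_tool(
  motion=[
    [-1,0,0,0,0,0,0],
    [-1,0,0,0,0,0,0],
    [-1,0,0,0,0,0,0],
    [-1,0,0,0,0,0,0],
    [-1,0,0,0,0,0,0],
  ],
)

```text
clock: 36.4
tcp_pos: [692.2, -197.5, 4.9]
tool_rot: [3.12, 0.342, 0.007]
force: [0.0, -0.4, -0.7]
opening: 0.209
```

```bash
python3 -c "
from h import *
st()
c=cam('scene')
cv2.imwrite('pics/s30.png',cv2.resize(c['image'][185:260,150:250,::-1],(800,600),interpolation=cv2.INTER_CUBIC))
"
```

```text
t 36.4 tcp [ 692.2 -197.5    4.9] head 12.5 tilt 0.3 q [-0.36  0.86  1.27 -0.    1.    0.99] F [ 0.  -0.4 -0.7] open 0.209
```

View pics/s30.png

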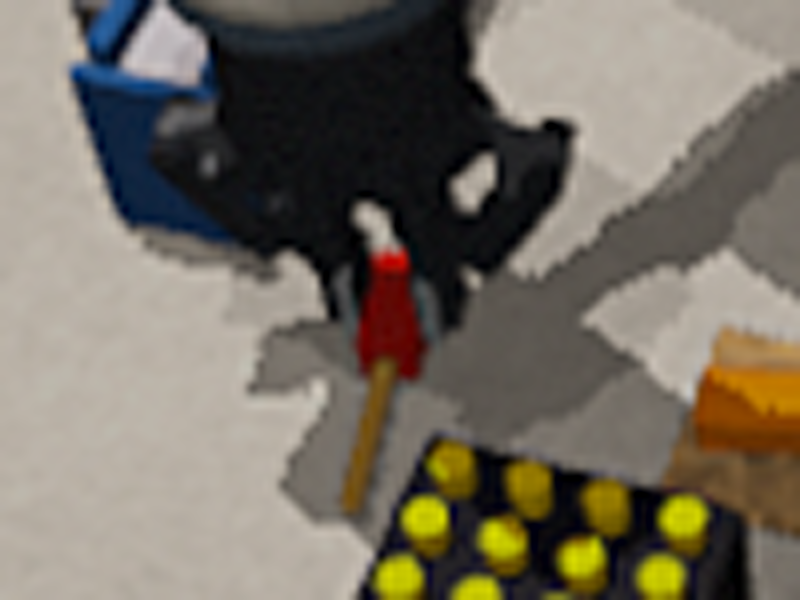

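>>> drive_tool(
  motion=[
    [-1,0,0,-1.5,0,0,0],
    [-1,0,0,-2.5,0,0,0],
    [-1,0,0,-3,0,0,0],
    [-1,0,0,-3,0,0,0],
    [-1,-1,0,-1,0,0,0.05],
  ],
)

```text
clock: 36.95
tcp_pos: [681.7, -198.9, 120.7]
tool_rot: [3.129, 0.265, 0.005]
force: [0.6, 0.2, 0.2]
opening: 0.212
```

```bash
python3 -c "
from h import *
plan([412,-178,125],-87.1,15,-1)
"
```

```text
t 37.0 tcp [ 681.7 -198.9  120.7] head 9.7 tilt 0.2 q [-0.37  0.72  1.23 -0.    1.19  1.03] F [0.6 0.2 0.2] open 0.212
per row len 1.8 cm, rot 0.113
[-1, -1.75, -0.44, -0.03, -0.0, -0.0, 0.113] 
[-1, -1.79, -0.24, -0.03, -0.0, -0.0, 0.113] 
[-1, -1.8, -0.04, -0.03, -0.0, -0.0, 0.113] 
[-1, -1.8, 0.17, -0.03, -0.0, -0.0, 0.113] 
[-1, -1.77, 0.37, -0.03, -0.0, -0.0, 0.113] 

[-1, -1.71, 0.56, -0.03, -0.0, -0.0, 0.113] 
[-1, -1.64, 0.75, -0.03, -0.0, -0.0, 0.113] 
[-1, -1.55, 0.93, -0.03, -0.0, -0.0, 0.113] 
[-1, -1.43, 1.1, -0.03, -0.0, -0.0, 0.113] 
[-1, -1.3, 1.25, -0.03, -0.0, -0.0, 0.113] 

[-1, -1.15, 1.39, -0.03, -0.0, -0.0, 0.113] 
[-1, -0.99, 1.51, -0.03, -0.0, -0.0, 0.113] 
[-1, -0.81, 1.61, -0.03, -0.0, -0.0, 0.113] 
[-1, -0.62, 1.69, -0.03, -0.0, -0.0, 0.113] 
[-1, -0.43, 1.75, -0.03, -0.0, -0.0, 0.113]
```

>>> drive_tool(
  motion=[
    [-1,-1.7,-0.4,0,0,0,0.115],
    [-1,-1.8,-0.2,0,0,0,0.115],
    [-1,-1.8,0,0,0,0,0.115],
    [-1,-1.8,0.2,0,0,0,0.115],
    [-1,-1.8,0.4,0,0,0,0.115],
  ],
)

```text
clock: 37.45
tcp_pos: [592.0, -193.4, 129.3]
tool_rot: [3.067, -0.665, 0.023]
force: [-0.6, -0.2, -0.2]
opening: 0.209
```

>>> drive_tool(
  motion=[
    [-1,-1.7,0.6,0,0,0,0.115],
    [-1,-1.6,0.7,0,0,0,0.115],
    [-1,-1.5,0.9,0,0,0,0.115],
    [-1,-1.4,1.1,0,0,0,0.115],
    [-1,-1.3,1.2,0,0,0,0.115],
  ],
)

```text
clock: 37.95
tcp_pos: [501.4, -182.3, 133.7]
tool_rot: [-2.735, 1.542, -0.032]
force: [1.0, 0.2, -0.3]
opening: 0.213
```

```bash
python3 -c "
from h import *
plan([412,-178,110],-87.1,5,-1)
"
```

```text
t 38.0 tcp [ 501.4 -182.3  133.7] head -58.8 tilt 1.2 q [-0.46  0.48  1.7   0.    0.94  2.14] F [ 1.   0.2 -0.3] open 0.213
per row len 1.9 cm, rot 0.099
[-1, -1.01, 1.49, 0.44, -0.003, -0.003, 0.099] 
[-1, -0.85, 1.58, 0.45, -0.003, -0.003, 0.099] 
[-1, -0.69, 1.66, 0.45, -0.003, -0.003, 0.099] 
[-1, -0.52, 1.72, 0.46, -0.003, -0.003, 0.099] 
[-1, -0.35, 1.76, 0.47, -0.003, -0.003, 0.099]
```

>>> drive_tool(
  motion=[
    [-1,-1,1.4,0,-0.004,-0.004,0.1],
    [-1,-0.8,1.5,0.3,-0.004,-0.004,0.1],
    [-1,-0.7,1.6,0.5,-0.004,-0.004,0.1],
    [-1,-0.5,1.4,0.5,-0.003,-0.003,0.1],
    [-1,-0.2,0.8,0.5,-0.003,-0.003,0.08],
  ],
)

```text
clock: 38.45
tcp_pos: [424.4, -176.1, 120.1]
tool_rot: [-2.266, 2.173, -0.002]
force: [0.2, -0.6, -0.0]
opening: 0.214
```

```bash
python3 -c "
from h import *
plan([412,-178,90],-87.1,5,-1)
"
```

```text
t 38.5 tcp [ 424.4 -176.1  120.1] head -87.6 tilt 0.1 q [-0.52  0.43  1.87  0.    0.84  2.57] F [ 0.2 -0.6 -0. ] open 0.214
per row len 0.7 cm, rot 0.002
[-1, 0.03, 0.25, 0.6, -0.0, 0.0, -0.002] 
[-1, 0.03, 0.25, 0.6, -0.0, 0.0, -0.002] 
[-1, 0.03, 0.25, 0.6, -0.0, 0.0, -0.002] 
[-1, 0.03, 0.25, 0.6, -0.0, 0.0, -0.002] 
[-1, 0.03, 0.25, 0.6, -0.0, 0.0, -0.002]
```

>>> drive_tool(
  motion=[
    [-1,0,0.2,1.3,0,0,0],
    [-1,0,0,1.6,0,0,0],
    [-1,0,0,1.6,0,0,0],
    [-1,0,0,1,0,0,0],
    [-1,0,0,0.3,0,0,0],
  ],
)

```text
clock: 38.95
tcp_pos: [423.4, -177.3, 64.9]
tool_rot: [-2.26, 2.178, -0.012]
force: [-0.5, -0.2, -0.2]
opening: 0.215
```

```bash
python3 -c "
from h import *
go([411.8,-178,55],-87.1)
c=cam('scene')
cv2.imwrite('pics/s31.png',cv2.resize(c['image'][95:185,170:290,::-1],(800,600),interpolation=cv2.INTER_CUBIC))
t=cam('top')
cv2.imwrite('pics/t31.png',cv2.resize(t['image'][220:310,270:390,::-1],(800,600),interpolation=cv2.INTER_CUBIC))
"
```

```text
t 39.0 tcp [ 423.4 -177.3   64.9] head -87.9 tilt 0.5 q [-0.53  0.53  1.93  0.    0.68  2.58] F [-0.5 -0.2 -0.2] open 0.215
tool-frame d cm [0.02 1.16 0.98] rot [-0.008 -0.004 -0.013]
```

View pics/s31.png

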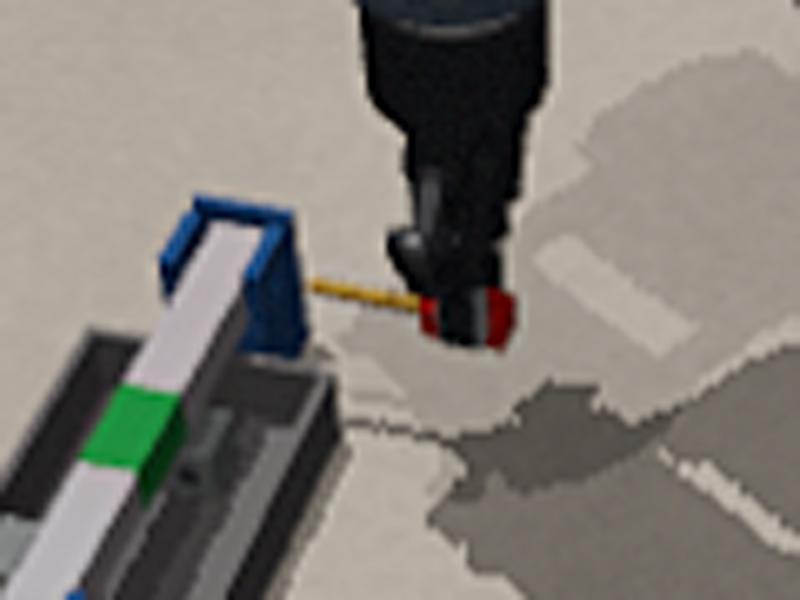

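View pics/t31.png

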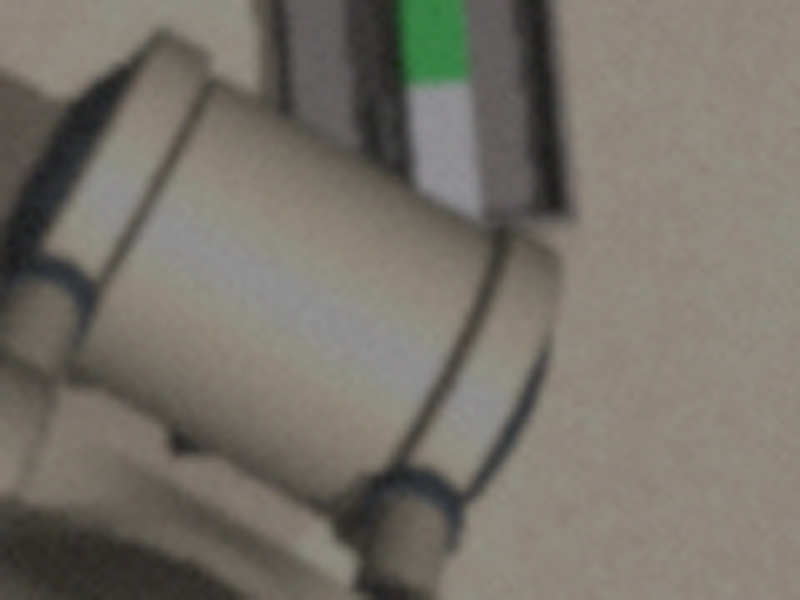

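```bash
python3 -c "
from h import *
c=cam('scene')
print('tip pred',proj(c,[423.4+76*np.cos(np.radians(-87.9)),-177.3-76*.9993,70]),'seen ~',(313+.5)/6.667-.5+170,(285+.5)/6.667-.5+95)
h=np.array([417.6,-296.6]);u=np.array([-np.sin(np.radians(2.9)),np.cos(np.radians(2.9))])
p=h+24*u; print(p,'hole outer pred',proj(c,[*p,60]),'inner',proj(c,[*(h-16*u),60]))
a=np.load('acc.npy')[128:148,200:222]
b=a[:,:,2]; print(b.round().astype(int))
"
```

```text
tip pred [215.89083079 138.20828208] seen ~ 216.52264886755663 137.32285885705716
[ 416.38576944 -272.63073543] hole outer pred [211.51263884 137.39341789] inner [199.10922798 135.21312233]
[[ 40  57  58  58  58  57  56  55  51  58  84  92  70  61 120 171 164 164
  167 171 161  93]
 [ 42  58  58  58  58  59  58  56  57  90 133 129  84  44 110 170 131 132
  135 137 129  96]
 [ 45  58  59  59  58  59  58  53  71 119 146 133  59  43  84 136  92  93
   92  92  94  99]
 [ 45  55  59  58  58  59  56  56  93 140 137  96  35  45  63 104  98  98
   97  98  98  99]
 [ 45  52  56  55  57  56  52  71 118 141 117  42  40  48  64 100 100  98
   97  97  96  98]
 [ 42  52  62  56  53  51  51  90 138 133  81  35  44  50  58  88 103  99
   98  99  98  99]
 [ 40  78 123 118 115 115 116 126 141 117  44  42  47  49  57  82 103  99
   99 101 101 100]
 [ 49  76 120 139 137 135 132 145 135  82  37  49  46  46  56  75 101  96
   98  99  99  99]
 [ 55  88 123 134 134 128 102 107 104  45  44  54  48  44  56  77 118 140
   91  93  93  93]
 [ 69 100 138 133 135 128  83  50  60  42  59  60  51  43  47  94 158 166
[... 250 characters left out ...]
4  48  44  42  38  74 140 168
  163 161 161 163]
 [123 136 135 133 132 135 125  59  54  49  43  44  44  43  40  66 131 169
  163 162 162 161]
 [142 138 137 135 133 136 130  80  52  50  42  44  45  44  40  68 134 170
  162 161 159 159]
 [112 114 124 129 130 140 139 104  54  54  42  44  44  44  41  58 116 160
  161 160 159 159]
 [ 62  65  81  89  93 108 114  97  65  60  43  44  44  44  43  43  88 152
  162 159 160 160]
 [ 53  52  52  49  47  51  66  66  63  56  42  44  45  44  43  38  94 166
  165 161 160 159]
 [ 81  70  63  60  52  52  54  55  56  49  41  44  44  43  40  52 102 141
  144 166 162 158]
 [ 91  92  90  98  92  83  78  63  61  50  37  40  41  41  39  62 100  91
  101 144 164 160]]
```

>>> drive_tool(
  motion=[
    [-1,0,0.5,0.5,-0.004,-0.002,-0.01],
    [-1,0,0.5,0.4,-0.004,-0.002,0],
    [-1,0,0.2,0.1,0,0,0],
    [-1,0,0,0,0,0,0],
    [-1,0,0,0,0,0,0],
  ],
)

```text
clock: 39.6
tcp_pos: [411.0, -178.4, 56.0]
tool_rot: [-2.274, 2.167, -0.002]
force: [0.5, 0.9, -0.6]
opening: 0.21
```

```bash
cat > stem.py <<'E'
from h import *
s,r=go([411.8,-178,55],-87.1) and (robot.get_state(),0)
c=cam('scene')
X=R.from_rotvec(s['tool_rot']).apply([1,0,0]); p0=s['tcp_pos']+R.from_rotvec(s['tool_rot']).apply([0,0,-5.1])
for d in (20,35,50,65,76): print('pred',d,(p0+d*X).round(1),proj(c,p0+d*X).round(2))
hsv=cv2.cvtColor(c['image'],cv2.COLOR_RGB2HSV)
m=cv2.inRange(hsv,(14,130,70),(28,255,255)); m[:,:185]=0;m[:,260:]=0;m[:110]=0;m[165:]=0
ys,xs=np.nonzero(m)
for x in range(xs.min(),xs.max()+1): 
    k=xs==x
    if k.any(): print(x,ys[k].mean().round(2),k.sum(),end='; ')
print()
cv2.imwrite('pics/stem.png',cv2.resize(c['image'][95:185,170:290,::-1],(800,600),interpolation=cv2.INTER_CUBIC))
E
python3 stem.py
```

```text
t 39.6 tcp [ 411.  -178.4   56. ] head -87.2 tilt 0.1 q [-0.54  0.54  1.96  0.    0.65  2.55] F [ 0.5  0.9 -0.6] open 0.210
tool-frame d cm [-0.04 -0.08  0.1 ] rot [-0.001 -0.001 -0.002]
pred 20 [ 412.  -198.4   61.1] [235.01 141.09]
pred 35 [ 412.7 -213.4   61.1] [230.23 140.25]
pred 50 [ 413.4 -228.4   61.1] [225.48 139.4 ]
pred 65 [ 414.2 -243.3   61.1] [220.76 138.56]
pred 76 [ 414.7 -254.3   61.1] [217.3  137.95]
218 137.5 2; 219 137.5 2; 220 137.5 2; 221 137.5 2; 222 138.0 1; 223 138.0 1; 224 138.5 2; 225 138.5 2; 226 138.5 2; 227 138.5 2; 228 139.0 1; 229 139.5 2; 230 139.5 2; 231 139.5 2; 232 139.5 2; 233 139.5 2;
```

View pics/stem.png

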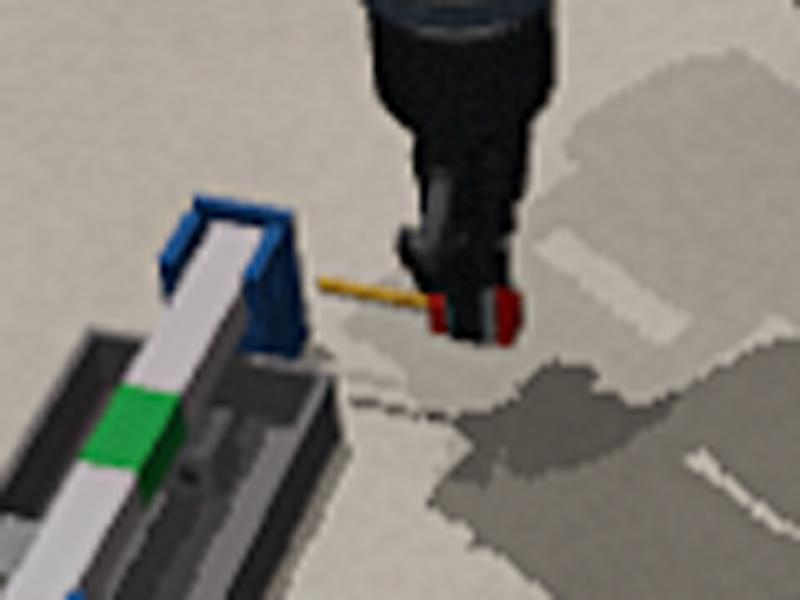

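>>> drive_tool(
  motion=[
    [-1,0.3,-0.1,0.1,0,0,0],
    [-1,0.6,0,0.05,0,0,0],
    [-1,0.6,0,0,0,0,0],
    [-1,0,0,0,0,0,0],
    [-1,0,0,0,0,0,0],
  ],
)

```text
clock: 40.15
tcp_pos: [413.6, -195.2, 54.6]
tool_rot: [-2.274, 2.167, -0.004]
force: [-0.1, -0.8, -0.7]
opening: 0.211
```

```bash
cat > al.py <<'E'
from h import *
import sys
h=np.array([417.6,-296.6]);u=np.array([-np.sin(np.radians(2.9)),np.cos(np.radians(2.9))])
s=robot.get_state(); d=s['tcp_pos'][:2]-h; a=d@u; print('along',a.round(1),'-> remaining to home',(a-44).round(1))
tgt=h+a*u; go([*tgt,55],-87.1)
E
python3 al.py; python3 stem.py
```

```text
along 101.4 -> remaining to home 57.4
t 40.1 tcp [ 413.6 -195.2   54.6] head -87.2 tilt 0.1 q [-0.57  0.55  1.94  0.    0.66  2.52] F [-0.1 -0.8 -0.7] open 0.211
tool-frame d cm [ 0.    0.11 -0.04] rot [-0.002 -0.001 -0.002]
t 40.1 tcp [ 413.6 -195.2   54.6] head -87.2 tilt 0.1 q [-0.57  0.55  1.94  0.    0.66  2.52] F [-0.1 -0.8 -0.7] open 0.211
tool-frame d cm [-1.73  0.09 -0.04] rot [-0.002 -0.001 -0.002]
pred 20 [ 414.5 -215.2   59.7] [229.48 140.86]
pred 35 [ 415.3 -230.2   59.7] [224.73 140.02]
pred 50 [ 416.  -245.2   59.8] [220.01 139.17]
pred 65 [ 416.7 -260.2   59.8] [215.3  138.34]
pred 76 [ 417.2 -271.1   59.8] [211.87 137.72]
212 136.5 2; 213 137.0 3; 214 137.0 3; 215 137.5 2; 216 137.5 2; 217 138.0 1; 218 138.0 1; 219 138.5 2; 220 138.5 2; 221 138.5 2; 222 138.5 2; 223 138.5 2; 224 139.0 1; 225 139.5 2; 226 139.5 2; 227 139.5 2; 228 140.0 1;
```

View pics/stem.png

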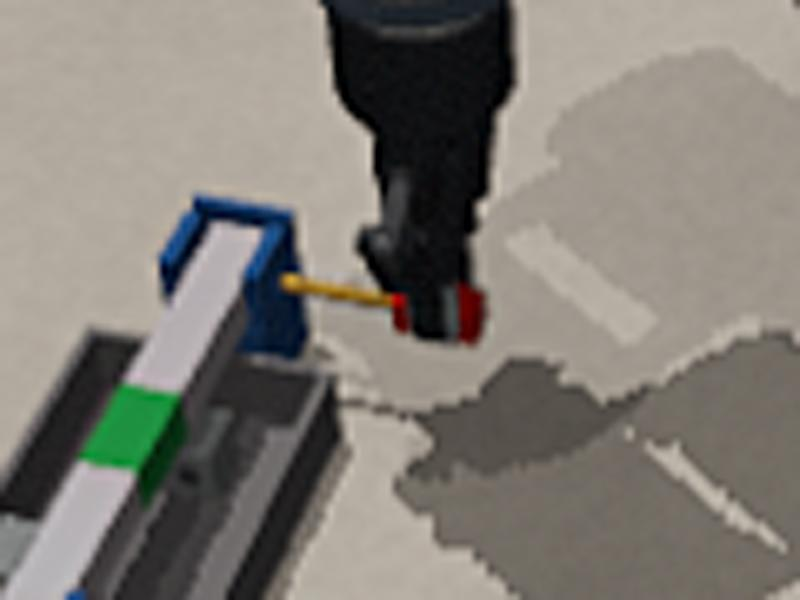

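>>> drive_tool(
  motion=[
    [-1,0.4,0.05,0,0,0,0],
    [-1,0.4,0,0,0,0,0],
    [-1,0.4,0,0,0,0,0],
    [-1,0,0,0,0,0,0],
    [-1,0,0,0,0,0,0],
  ],
)

```text
clock: 40.7
tcp_pos: [413.7, -208.2, 54.6]
tool_rot: [-2.274, 2.167, -0.004]
force: [0.7, -0.7, -1.3]
opening: 0.215
```

```bash
python3 al.py; python3 stem.py|tail -3
```

```text
along 88.5 -> remaining to home 44.5
t 40.7 tcp [ 413.7 -208.2   54.6] head -87.2 tilt 0.1 q [-0.6   0.55  1.92  0.    0.67  2.5 ] F [ 0.7 -0.7 -1.3] open 0.215
tool-frame d cm [ 0.    0.05 -0.04] rot [-0.002 -0.001 -0.002]
pred 65 [ 416.8 -273.2   59.8] [211.31 137.49]
pred 76 [ 417.3 -284.1   59.8] [207.88 136.88]
211 136.5 2; 212 137.0 3; 213 137.0 3; 214 137.0 3; 215 137.5 2; 216 137.5 2; 217 137.5 2; 218 137.5 2; 219 138.0 1; 220 138.5 2; 221 138.5 2; 222 138.5 2; 223 138.5 2; 224 139.0 1;
```

View pics/stem.png

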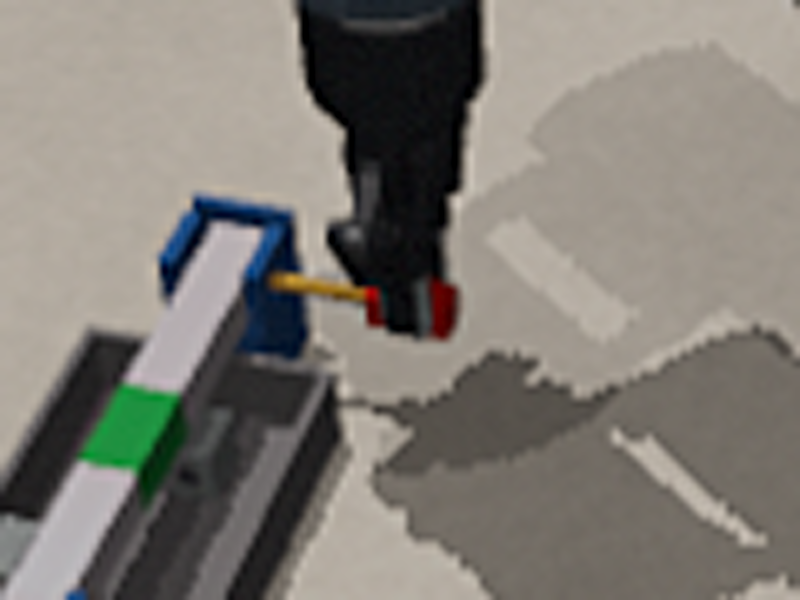

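>>> drive_tool(
  motion=[
    [-1,0.5,0,0,0,0,0],
    [-1,0.5,0,0,0,0,0],
    [-1,0.5,0,0,0,0,0],
    [-1,0,0,0,0,0,0],
    [-1,0,0,0,0,0,0],
  ],
)

```text
clock: 41.25
tcp_pos: [414.5, -224.6, 54.7]
tool_rot: [-2.274, 2.166, -0.004]
force: [-0.1, -0.3, -0.6]
opening: 0.216
```

```bash
python3 al.py
```

```text
along 72.1 -> remaining to home 28.1
t 41.2 tcp [ 414.5 -224.6   54.7] head -87.2 tilt 0.1 q [-0.62  0.56  1.9   0.    0.68  2.47] F [-0.1 -0.3 -0.6] open 0.216
tool-frame d cm [ 0.    0.05 -0.03] rot [-0.002 -0.001 -0.002]
```

>>> drive_tool(
  motion=[
    [-1,0.5,0,0,0,0,0],
    [-1,0.5,0,0,0,0,0],
    [-1,0.5,0,0,0,0,0],
    [-1,0.3,0,0,0,0,0],
    [-1,0,0,0,0,0,0],
  ],
)

```text
clock: 41.75
tcp_pos: [415.5, -244.2, 54.7]
tool_rot: [-2.274, 2.166, -0.004]
force: [0.7, -0.2, -0.6]
opening: 0.21
```

```bash
python3 al.py
```

```text
along 52.4 -> remaining to home 8.4
t 41.8 tcp [ 415.5 -244.2   54.7] head -87.2 tilt 0.1 q [-0.66  0.57  1.88  0.    0.7   2.44] F [ 0.7 -0.2 -0.6] open 0.210
tool-frame d cm [ 0.    0.05 -0.03] rot [-0.002 -0.001 -0.002]
```

Now the last ~8 mm, gently, until contact.

>>> drive_tool(
  motion=[
    [-1,0.3,0,0,0,0,0],
    [-1,0.2,0,0,0,0,0],
    [-1,0.15,0,0,0,0,0],
    [-1,0.15,0,0,0,0,0],
    [-1,0.1,0,0,0,0,0],
  ],
)

```text
clock: 42.25
tcp_pos: [415.7, -253.4, 54.6]
tool_rot: [-2.274, 2.166, -0.002]
force: [3.7, 9.5, 1.4]
opening: 0.212
```

```bash
python3 al.py; python3 stem.py|tail -1
```

```text
along 43.3 -> remaining to home -0.7
t 42.2 tcp [ 415.7 -253.4   54.6] head -87.2 tilt 0.1 q [-0.67  0.57  1.86  0.    0.71  2.42] F [3.7 9.5 1.4] open 0.212
tool-frame d cm [ 0.    0.03 -0.04] rot [-0.002 -0.001 -0.002]
pred 76 [ 419.4 -329.3   59.8] [193.97 134.39]Traceback (most recent call last):
  File "stem.py", line 9, in <module>
    for x in range(xs.min(),xs.max()+1):
                   ~~~~~~^^
    return umr_minimum(a, axis, None, out, keepdims, initial, where)
ValueError: zero-size array to reduction operation minimum which has no identity
```

>>> drive_tool(
  motion=[
    [-1,0.15,0,0,0,0,0],
    [-1,0.1,0,0,0,0,0],
    [-1,0,0,0,0,0,0],
    [-0.2,0,0,0,0,0,0],
    [-0.2,0,0,0,0,0,0],
  ],
)

```text
clock: 42.8
tcp_pos: [415.6, -253.0, 54.7]
tool_rot: [-2.272, 2.165, 0.003]
force: [0.1, -0.7, -0.5]
opening: 0.397
```

>>> drive_tool(
  motion=[
    [-0.2,0,0,0,0,0,0],
    [-0.2,0,0,0,0,0,0],
    [-0.2,0,0,-1,0,0,0],
    [-0.2,0,0,-3,0,0,0],
    [-0.2,0,0,-3,0,0,0],
  ],
)

```text
clock: 43.3
tcp_pos: [413.9, -252.4, 124.8]
tool_rot: [-2.273, 2.166, 0.013]
force: [0.4, -0.0, 0.3]
opening: 0.402
```

```bash
python3 al.py; python3 -c "
from h import *
c=cam('scene')
cv2.imwrite('pics/s33.png',cv2.resize(c['image'][110:170,170:250,::-1],(800,600),interpolation=cv2.INTER_CUBIC))
"
```

```text
along 44.3 -> remaining to home 0.3
t 43.3 tcp [ 413.9 -252.4  124.8] head -87.2 tilt 0.5 q [-0.67  0.45  1.8   0.    0.9   2.42] F [ 0.4 -0.   0.3] open 0.402
tool-frame d cm [ 0.05 -0.18  6.98] rot [ 0.004  0.008 -0.002]
```

View pics/s33.png

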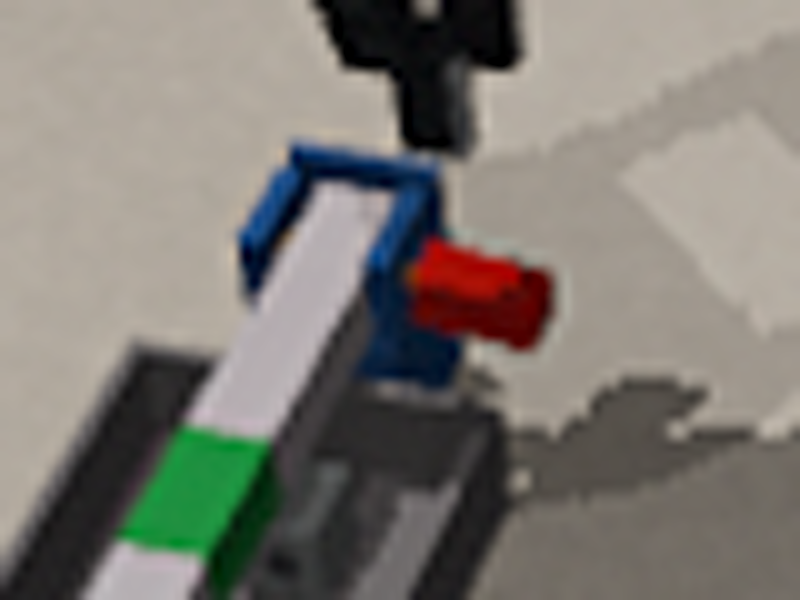

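```bash
python3 -c "
from h import *
c=cam('scene')
h=np.array([417.6,-296.6]);u=np.array([-np.sin(np.radians(2.9)),np.cos(np.radians(2.9))]);e=np.array([u[1],-u[0]])
for a in (24,64):
  for x in(-10,10):
    for z in(50,70):
      p=h+a*u+x*e; q=proj(c,[*p,z]); print(a,x,z,((q-[170,110]+.5)*10-.5).round())
"
```

```text
24 -10 50 [434. 282.]
24 -10 70 [427. 232.]
24 10 50 [412. 325.]
24 10 70 [405. 274.]
64 -10 50 [558. 304.]
64 -10 70 [553. 254.]
64 10 50 [537. 347.]
64 10 70 [532. 297.]
```

```bash
python3 -c "
from h import *
acc=np.mean([cam('scene')['image'].astype(float) for _ in range(6)],0)
print(acc[133:145,207:227].round().astype(int)[:, :9].tolist().__repr__().replace('], [[','],\n[['))
cv2.imwrite('pics/s34.png',cv2.resize(acc[120:150,200:240,::-1].astype(np.uint8),(800,600),interpolation=cv2.INTER_NEAREST))
"
```

```text
[[[140, 137, 146], [32, 69, 117], [22, 63, 112], [15, 41, 72], [1, 21, 38], [31, 23, 42], [53, 18, 38], [56, 64, 69], [131, 137, 130]],
[[81, 97, 134], [18, 62, 114], [23, 58, 100], [4, 23, 44], [0, 24, 45], [88, 24, 44], [157, 12, 15], [141, 32, 35], [149, 90, 84]],
[[16, 74, 136], [27, 73, 126], [13, 42, 75], [0, 21, 42], [25, 27, 53], [118, 22, 37], [180, 12, 0], [170, 6, 0], [165, 13, 4]],
[[11, 55, 105], [22, 62, 107], [8, 25, 46], [36, 36, 40], [105, 43, 36], [164, 17, 19], [171, 14, 2], [165, 12, 1], [164, 11, 1]],
[[0, 22, 50], [9, 33, 62], [11, 24, 39], [64, 43, 35], [135, 46, 10], [174, 14, 3], [173, 15, 5], [171, 16, 6], [169, 16, 6]],
[[3, 25, 54], [11, 30, 55], [7, 26, 45], [50, 31, 39], [105, 32, 13], [130, 10, 5], [136, 12, 6], [140, 12, 5], [154, 16, 8]],
[[5, 28, 57], [12, 33, 58], [5, 28, 50], [23, 24, 44], [64, 21, 24], [83, 5, 1], [78, 6, 5], [84, 7, 6], [108, 8, 4]],
[[5, 28, 58], [11, 33, 59], [4, 28, 52], [20, 23, 43], [62, 14, 23], [90, 3, 0], [85, 7, 5], [82, 5, 4], [81, 8, 7]],
[[25, 43, 68], [11, 32, 59], [9, 29, 52], [24, 23, 42], [66, 13, 18], [95, 5, 1], [89, 4, 1], [87, 8, 6], [84, 6, 2]],
[[36, 48, 66], [9, 30, 57], [9, 29, 53], [16, 25, 44], [45, 21, 34], [66, 14, 24], [70, 14, 22], [85, 7, 4], [93, 2, 1]],
[[29, 44, 66], [14, 34, 61], [11, 31, 56], [6, 24, 44], [5, 27, 46], [6, 24, 44], [25, 24, 43], [54, 20, 37], [68, 26, 41]],
[[19, 42, 71], [16, 40, 70], [14, 35, 62], [9, 25, 43], [8, 25, 45], [8, 26, 47], [4, 25, 46], [2, 26, 48], [5, 26, 50]]]
```

View pics/s34.png

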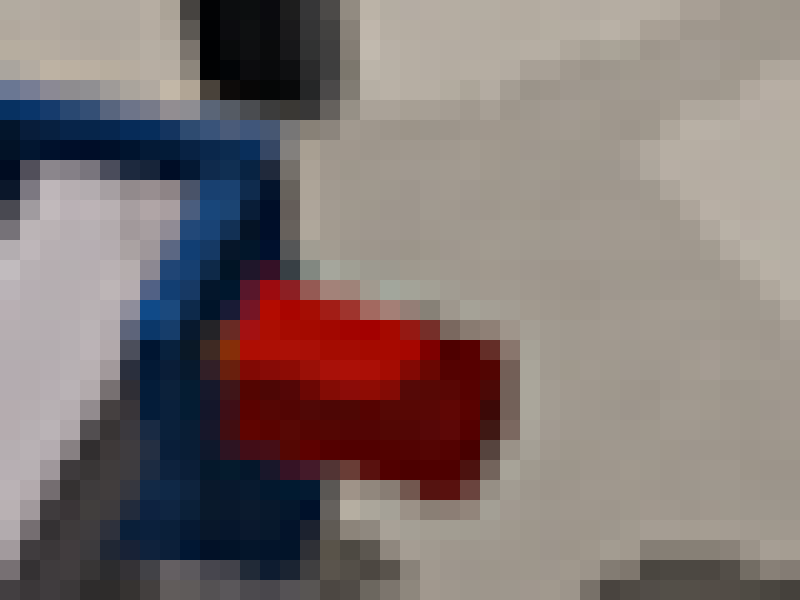

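>>> drive_tool(
  motion=[
    [-1,-1.5,-0.1,0,0.004,0.007,0],
    [-1,-2,-0.1,0,0,0,0],
    [-1,-2,0,0,0,0,0],
    [-1,0,0,1.5,0,0,0],
    [-1,0,0,1.5,0,0,0],
  ],
  newtons=40,
)

```text
clock: 44.2
tcp_pos: [411.8, -191.8, 91.2]
tool_rot: [2.273, -2.168, -0.004]
force: [1.0, 0.0, -0.8]
opening: 0.001
```

>>> drive_tool(
  motion=[
    [-1,0,0,1.5,0,0,0],
    [-1,0,0,1.5,0,0,0],
    [-1,0,0,1,0,0,0],
    [-1,0,0,0,0,0,0],
    [-1,0,0,0,0,0,0],
  ],
)

```text
clock: 44.7
tcp_pos: [409.1, -186.6, 47.3]
tool_rot: [2.274, -2.165, -0.014]
force: [0.6, -0.5, -0.4]
opening: -0.001
```

```bash
python3 al.py
```

```text
along 110.2 -> remaining to home 66.2
t 44.7 tcp [ 409.1 -186.6   47.3] head -87.2 tilt 0.5 q [-0.56  0.56  1.95  0.    0.64  2.53] F [ 0.6 -0.5 -0.4] open -0.001
tool-frame d cm [-0.   -0.29 -0.78] rot [ 0.007  0.005 -0.001]
```

>>> drive_tool(
  motion=[
    [-1,0.8,-0.2,-0.2,0.003,0.003,0],
    [-1,0.8,-0.1,-0.2,0.003,0,0],
    [-1,0.8,0,0,0,0,0],
    [-1,0.4,0,0,0,0,0],
    [-1,0,0,0,0,0,0],
  ],
)

```text
clock: 45.2
tcp_pos: [415.0, -218.2, 53.5]
tool_rot: [-2.274, 2.166, -0.003]
force: [-0.1, -0.8, 0.3]
opening: 0.001
```

```bash
python3 al.py; python3 -c "
from h import *
c=cam('scene')
cv2.imwrite('pics/s35.png',cv2.resize(c['image'][110:170,190:270,::-1],(800,600),interpolation=cv2.INTER_CUBIC))
"
```

```text
along 78.5 -> remaining to home 34.5
t 45.2 tcp [ 415.  -218.2   53.5] head -87.2 tilt 0.2 q [-0.61  0.56  1.91  0.    0.67  2.48] F [-0.1 -0.8  0.3] open 0.001
tool-frame d cm [ 0.    0.13 -0.15] rot [-0.003 -0.    -0.002]
```

View pics/s35.png

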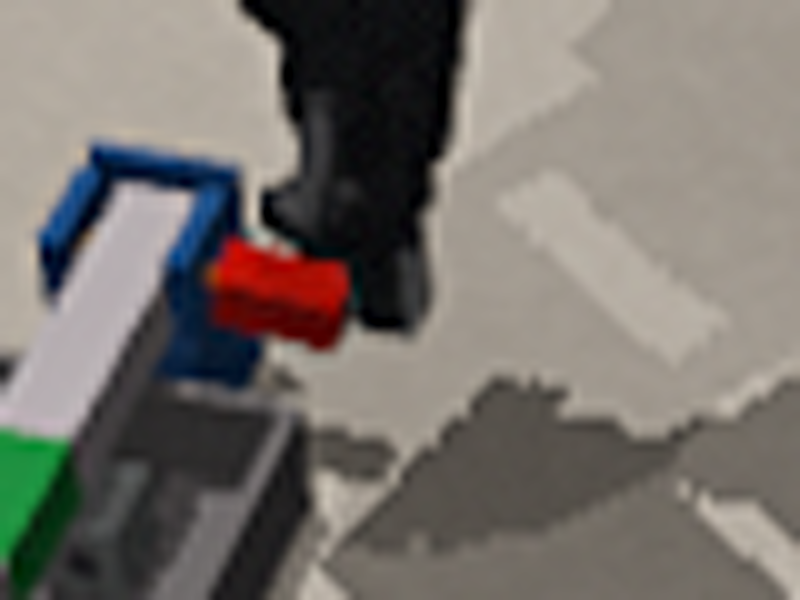

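>>> drive_tool(
  motion=[
    [-1,0.2,0.05,0.3,0,0,0],
    [-1,0.15,0.05,0,0,0,0],
    [-1,0.1,0,0,0,0,0],
    [-1,0.1,0,0,0,0,0],
    [-1,0.1,0,0,0,0,0],
  ],
)

```text
clock: 45.75
tcp_pos: [412.6, -222.6, 49.7]
tool_rot: [-2.273, 2.165, 0.004]
force: [0.9, 10.4, 3.5]
opening: 0.002
```

```bash
python3 al.py
```

```text
along 74.1 -> remaining to home 30.1
t 45.8 tcp [ 412.6 -222.6   49.7] head -87.2 tilt 0.2 q [-0.62  0.57  1.91  0.    0.67  2.47] F [ 0.9 10.4  3.5] open 0.002
tool-frame d cm [-0.   -0.12 -0.53] rot [ 0.     0.003 -0.002]
```

>>> drive_tool(
  motion=[
    [-1,0.15,0,0,0,0,0],
    [-1,0.15,0,0,0,0,0],
    [-1,0,0,0,0,0,0],
    [-1,-1,0,0,0,0,0],
    [-1,-1.5,0,0,0,0,0],
  ],
)

```text
clock: 46.25
tcp_pos: [410.3, -197.0, 49.7]
tool_rot: [-2.27, 2.166, 0.012]
force: [-0.2, 0.9, -0.1]
opening: 0.002
```

>>> drive_tool(
  motion=[
    [-1,-1.5,0,-1.5,0,0,0],
    [-1,-1.5,0,-3,0,0,0],
    [-1,0,0,-3,0,0,0],
    [-1,0,0,-3,0,0,0],
    [-1,0,0,-2,0,0,0],
  ],
)

```text
clock: 46.75
tcp_pos: [405.7, -158.9, 176.3]
tool_rot: [-2.275, 2.164, 0.026]
force: [-0.5, 0.8, 1.0]
opening: -0.002
```

```bash
python3 -c "
from h import *
st()
acc=np.mean([cam('scene')['image'].astype(float) for _ in range(6)],0)
cv2.imwrite('pics/s36.png',cv2.resize(acc[120:150,200:240,::-1].astype(np.uint8),(800,600),interpolation=cv2.INTER_NEAREST))
print(acc[135:140,210:213].round().tolist())
"
```

```text
t 46.8 tcp [ 405.7 -158.9  176.3] head -87.1 tilt 1.0 q [-0.51  0.31  1.85  0.01  0.99  2.57] F [-0.5  0.8  1. ] open -0.002
[[[0.0, 17.0, 38.0], [62.0, 21.0, 42.0], [154.0, 20.0, 28.0]], [[39.0, 36.0, 36.0], [128.0, 45.0, 27.0], [191.0, 19.0, 12.0]], [[60.0, 44.0, 35.0], [132.0, 51.0, 12.0], [178.0, 12.0, 3.0]], [[46.0, 32.0, 39.0], [94.0, 33.0, 15.0], [120.0, 8.0, 4.0]], [[25.0, 24.0, 44.0], [69.0, 20.0, 27.0], [89.0, 3.0, 1.0]]]
```

View pics/s36.png

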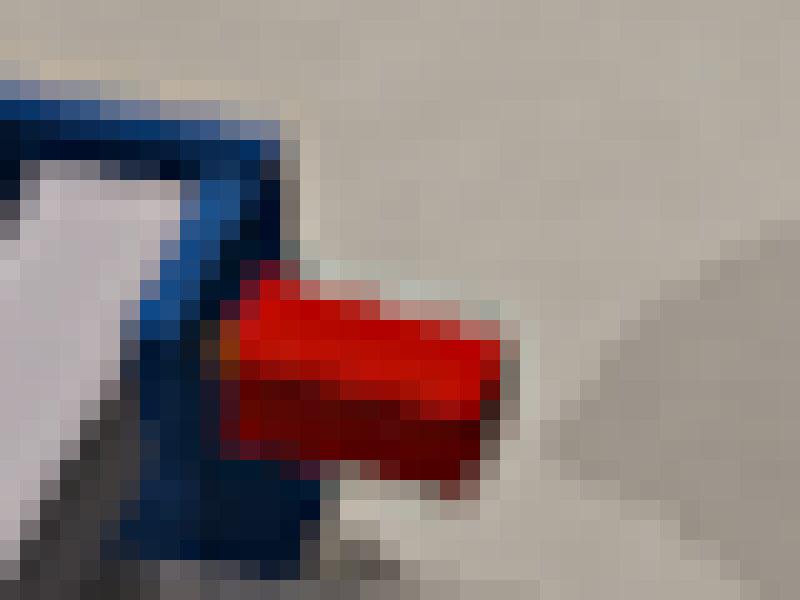

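>>> drive_tool(
  motion=[
    [-1,-3,-3,-2,0,0,0],
    [-1,-3,-3,-2,0,0,0],
    [-1,-3,-3,-2,0,0,0],
    [-1,-3,-3,0,0,0,0],
    [-1,-3,-3,0,0,0,0],
  ],
)

```text
clock: 47.55
tcp_pos: [548.7, 0.2, 230.2]
tool_rot: [2.263, -2.172, -0.045]
force: [0.9, -0.4, -0.9]
opening: -0.002
```

```bash
python3 -c "
from h import *
st()
s=cam('scene','e1');t=cam('top','e2')
cv2.imwrite('pics/e1b.png',cv2.resize(s['image'][:,:,::-1],(800,600),interpolation=cv2.INTER_CUBIC))
cv2.imwrite('pics/e2b.png',cv2.resize(t['image'][100:310,50:400][:,:,::-1],(800,480),interpolation=cv2.INTER_CUBIC))
for q in blobs(t,'orange')[:1]: print('handle',rect(t,q[2],23))
"
```

```text
t 47.5 tcp [5.487e+02 2.000e-01 2.302e+02] head -87.7 tilt 1.7 q [-0.12  0.4   1.52  0.01  1.25  2.98] F [ 0.9 -0.4 -0.9] open -0.002
```

View pics/e1b.png

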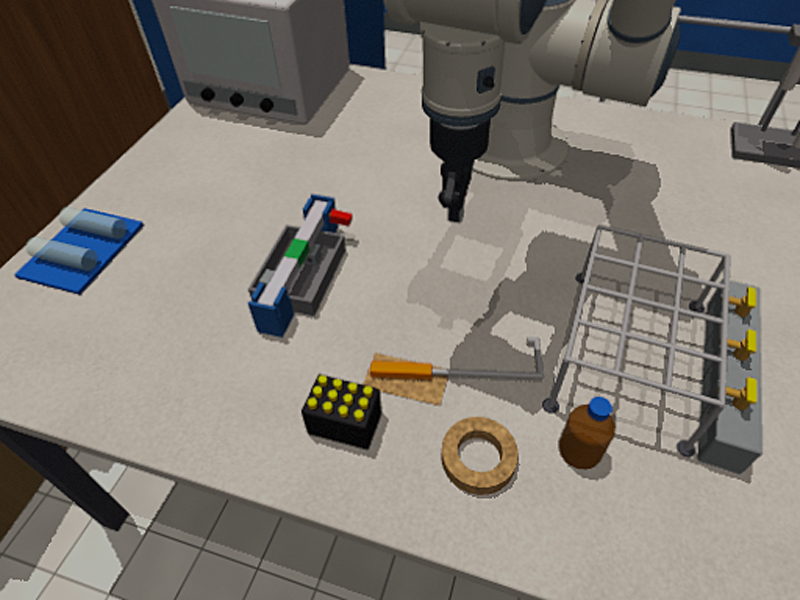

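View pics/e2b.png

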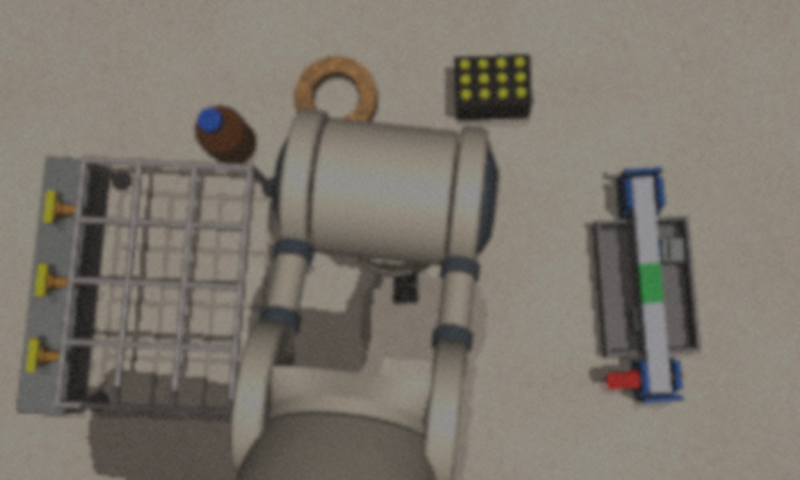

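```bash
python3 -c "
from h import *
acc=np.mean([cam('top')['image'].astype(float) for _ in range(8)],0)
t=cam('top')
print(proj(t,[419.3,-329,60]),proj(t,[417.6,-296.6,60]))
cv2.imwrite('pics/e3.png',cv2.resize(np.clip(acc[180:285,305:365,::-1]*1.4,0,255).astype(np.uint8),(480,600)[0:2] if 0 else (343,600),interpolation=cv2.INTER_CUBIC))
s=cam('scene')
cv2.imwrite('pics/e4.png',cv2.resize(s['image'][120:215,150:235,::-1],(537,600),interpolation=cv2.INTER_CUBIC))
cv2.imwrite('pics/e5.png',cv2.resize(s['image'][215:265,215:295,::-1],(800,500),interpolation=cv2.INTER_CUBIC))
"
```

```text
[348.53593622 263.34118842] [337.13537311 264.03758487]
```

View pics/e3.png

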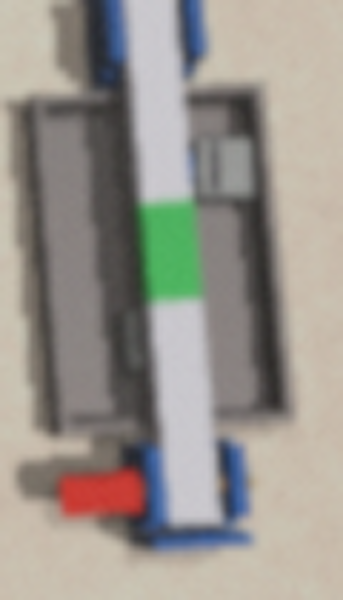

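View pics/e4.png

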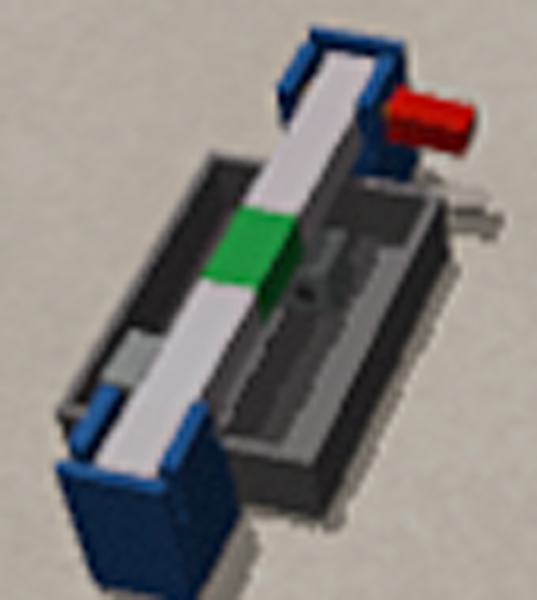

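View pics/e5.png

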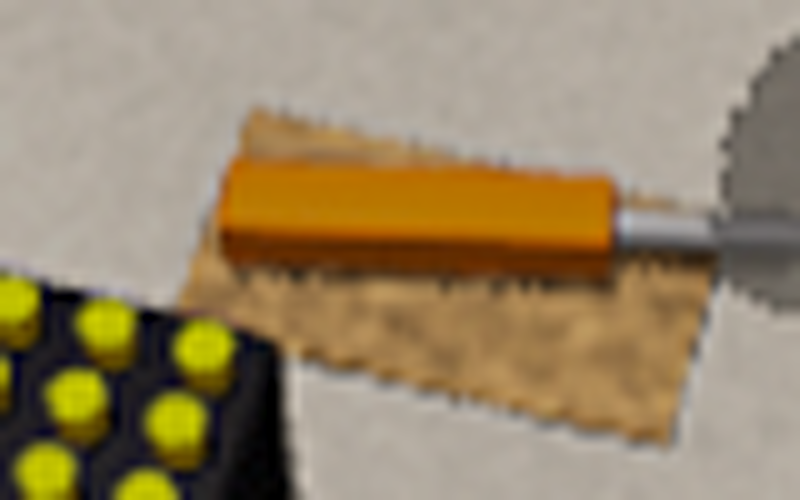

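```bash
python3 -c "
from h import *
t=cam('top');s=cam('scene')
f=lambda x,y,z: plane(t,305+(x+.5)/5.717-.5,180+(y+.5)/5.714-.5,z)[:2]
h=np.array([532.5,-290.8]);e=np.array([np.cos(.0506),np.sin(.0506)]);u=np.array([-e[1],e[0]])
T=lambda p:np.array([(p-h)@e,(p-h)@u]).round(1)
print('A corners tray frame z35',[T(f(*q,35)) for q in((200,138),(252,136),(257,196),(206,202))])
g=lambda x,y,z: plane(s,150+(x+.5)/6.317-.5,120+(y+.5)/6.316-.5,z)[:2]
print('scene A',[T(g(*q,35)) for q in((133,332),(165,335),(108,385))])
cv2.imwrite('pics/e6.png',cv2.resize(s['image'][160:200,155:195,::-1],(600,600),interpolation=cv2.INTER_CUBIC))
"
```

```text
A corners tray frame z35 [array([ 59.9, -27.7]), array([ 59.4, -54.6]), array([ 28.1, -54.3]), array([ 26.5, -27.8])]
scene A [array([ 29.5, -51. ]), array([ 27.6, -36.2]), array([ 62.4, -48.4])]
```

View pics/e6.png

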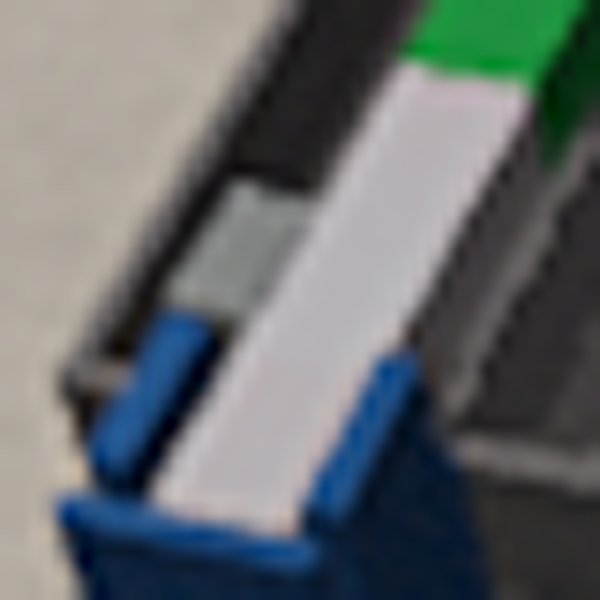

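```bash
python3 -c "
from h import *
s=cam('scene')
h=np.array([532.5,-290.8]);e=np.array([np.cos(.0506),np.sin(.0506)]);u=np.array([-e[1],e[0]])
for x in (27.5,59.5):
  for y in(-55,-52):
   for z in (35,40,5):
    q=proj(s,[*(h+x*e+y*u),z]); print(x,y,z,((q-[155,160]+.5)*15-.5).round())
print('wall top inner',[((proj(s,[*(h+x*e-55*u),40])-[155,160]+.5)*15-.5).round() for x in(0,60)])
"
```

```text
27.5 -55 35 [226. 178.]
27.5 -55 40 [221. 160.]
27.5 -55 5 [257. 284.]
27.5 -52 35 [241. 181.]
27.5 -52 40 [236. 163.]
27.5 -52 5 [271. 287.]
59.5 -55 35 [156. 298.]
59.5 -55 40 [151. 280.]
59.5 -55 5 [188. 403.]
59.5 -52 35 [171. 301.]
59.5 -52 40 [165. 283.]
59.5 -52 5 [203. 406.]
wall top inner [array([280.,  61.]), array([149., 281.])]
```

```bash
python3 -c "
from h import *
st(); print(robot.sign_off())"
```

```text
t 48.3 tcp [548.   -1.7 231.1] head -87.7 tilt 1.6 q [-0.12  0.4   1.52  0.01  1.25  2.98] F [-0.6  0.2 -0. ] open 0.002
the job is handed in; nothing more can be done
None
```

I finished the task in the order asked and handed it in at about 48 s, with the gripper clear of everything. Only two clamps were present; neither camera showed a third.

- **Clamps:** I drew both out with the hook and kept the gripper out of the guard. They were then set down in the tray. In the last pictures the first one had moved about 35 mm toward the tray's −y wall. I take that to be the announced knock. It is still inside the tray, and its top corners fit a block lying flat on the floor. The second is mostly hidden under the bar; I last saw it clearly, lying flat, just after placing it.
- **Bar:** Both ends sit down in the two forks, between the cheeks and inside the end stops.
- **Lock pin:** It went in through the holed fork (the −x one) and the bar, and stopped at the depth calculated for fully home. A second push on the end of the handle met about 10 N and did not move it. About one pixel of brass still shows between handle and cheek, which I put down to the handle drooping slightly. I could not see the tip clearly on the far side.
- **Hook:** It lies with its whole handle on the cork mat, about 4–5 mm from the mat's edge at the handle's far end.
- **Bystanders:** The cork ring, bottle and tip box look unmoved in the last pictures; I did not measure them again.

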